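Show the finish samples on the video call

ROBOT

A 6-joint arm with a two-finger parallel gripper is mounted at the origin on the work surface. World frame = base frame: x ahead of the robot, y to its left, z up, the work surface at z = 0. Lengths are in m, angles in degrees, forces in N, time in s.
With the tool pointing down it reaches from about 0.4 to 0.825 m from the base axis. Payload 7 kg.
Tool frame: the origin (TCP) lies on the front face of the gripper's body, between the roots of the fingers; the fingertips stand 66 mm ahead of it and the grasp point (between the pads) lies 47 mm ahead of it; z points along the fingers, y is the line along which they close (so a half turn about z gives the same grasp; the last joint's range is limited). The gripper opens to 88 mm and grips with 3 to 60 N. Pads are 19 mm wide; open, the fingers measure 130 mm over their backs; the gripper's body (78 mm by 193 mm) begins 47 mm behind the grasp point.
Start: joints at [92.825, 20.546, 0.682, 0, -70.136, -16.507], TCP at [0.16, 0.656, 0.292] pointing down, gripper open.
Joint ranges: [-176.03, 176.03], [-82.01, 121.73], [-58.28, 71.71], [-173.87, 95.51], [-174.79, -0.11], [-173.66, 173.66]. Speed limits (degrees/s): [136.94, 136.94, 172.46, 180, 180, 180].

INTERFACE

Orientations are given as [roll, pitch, yaw] about the fixed x, y, z axes, in that order (R = Rz(yaw) Ry(pitch) Rx(roll)).
In Python, from plant import ctrl gives the robot as it stands.
- The arm moves only by the tool send_rows, never from a script. Its argument "deltas" is a list of rows, each a list of 2 entries, a list of its own where there are three numbers: the shift along the tool's x, y, z each as a share of 800 mm, from -1 to 1, then the turn about the tool's z as a share of 90 degrees, from -1 to 1. A call has exactly 5 rows; each row is the pose to reach, as a shift and turn from the pose commanded when the call began, along the tool's axes at that moment; what a row does not reach only later rows make up. A row lasts 1/12 s, in which the tool goes at most 41.7 mm and 7.16 degrees, less where a joint would pass 70% of its speed; a pose out of reach is approached as far as the arm can. A call with a number of a shift or a turn outside -1 to 1 is refused whole. A call with a gripper value outside its range is refused whole. "gripper" is the opening, from 0 (shut) to 1 (fully open), set as the call begins (left out, the last holds). The fingers move at their own pace and stop on an object; the grip force is fixed at half the most. Time passes only in rows, so rows that repeat a pose let the fingers close, or fill a call up. It gives the time, the measured TCP pose, the force, the opening and the grip force at its end, in the units of the state.
- ctrl.get_obs(): the state, without advancing time (a new reading comes with each control period).
- ctrl.snapshot(name): name is "side" or "top" or "wrist"; returns a dict with "color" (420x560x3 uint8, red, green, blue), "vertical_fov" (degrees; the focal length in pixels is half the picture's height over the tangent of half this angle, whatever the lens; pixels are square), "cx", "cy" (the principal point, pixels), "k1" (the pictures are not rectified: a ray, as slopes to the right and down, at radius r is drawn at 1 + k1 r^2 times it, then the intrinsics apply), "rvec" (rotation vector, rad) and "tvec" (3), from world to camera coordinates, as OpenCV has them. Camera axes: x right, y down, z forward; pixel columns grow to the right and rows downward; lengths in m; the calibration is good to about 2 mm. A picture is of the moment at which its call begins. There is no depth.
- ctrl.close_job(): hands the job in; it is judged then, once.
Trained networks look in a picture, given as the dict that the camera call returned (one of the last four; its "shot" number tells which), for a name from the list of things; names that differ only in an ending like _2 or _b are one class to them, and where a whole thing is asked for, a point or a joint stands for the part that bears it (a point fixed in the world has none). Each returns a list of dicts, best first, with "conf" (0 to 1); they miss things now and then, are a little off and sometimes report something else, mostly with a low value. They report only what shows in the picture. A call takes as long as a camera call. They do not tell look-alikes from the thing itself.
- ctrl.boxes_of(picture, thing): "xy" ([column, row] as shares, 0 to 1, of the picture: columns of its width, rows of its height, amid what is visible of it).
- ctrl.cut_out(picture, thing): "pixels" (420x560 bool, what is visible of it) and "xy" ([column, row] as shares, 0 to 1, of the picture: columns of its width, rows of its height, amid what is visible of it).
The state is a dict: "clock": time; "joint_pos": joint angles; "qvel": joint speeds; "tau": joint torques, N m; "tool_pos": TCP position; "orientation": TCP orientation; "force": force on the tool from outside, world axes, zero at the start; "moment": the same for the moment, N m; "opening": finger opening in m; "gripper_force": force on a finger pad.
Only numpy, scipy, OpenCV 4.12 (cv2) and the standard library are available. Lean on these libraries where they do the work, as an engineer would, in place of code of your own. Each camera call takes 0.05 s, during which the arm holds its last target. There are 200 camera calls.

TASK

Get the round material samples ready to show on the video call: stand every sample disc that lies on the desk upright in the wire rack, resting down on its rails between the tines, one to a bay. When all are standing, tilt the stick of the camera remote well over sideways, to the side on which the rack stands (left or right as the robot sees it), and hold it there for about two seconds so that the camera looks at them, then let the stick spring back. Leave the mug and the clock alone.

Things in the scene. Friction and masses are not known exactly. Their poses are not given: they have to be found in the camera images.
- disc_walnut: Loose round sample disc (dark brown wood), 64 mm in diameter, 15 mm thick, about 0.09 kg, may be absent. Origin at its centre, z along its axis (either face may serve as front); lying flat its origin is 7.5 mm above the desk.
- disc_cork: Loose round sample disc (light tan cork), 64 mm in diameter, 15 mm thick, about 0.09 kg, may be absent. Origin at its centre, z along its axis (either face may serve as front); lying flat its origin is 7.5 mm above the desk.
- disc_terracotta: Loose round sample disc (orange-brown clay), 64 mm in diameter, 15 mm thick, about 0.09 kg, may be absent. Origin at its centre, z along its axis (either face may serve as front); lying flat its origin is 7.5 mm above the desk.
- disc_blue: Loose round sample disc (blue glazed), 64 mm in diameter, 15 mm thick, about 0.09 kg, may be absent. Origin at its centre, z along its axis (either face may serve as front); lying flat its origin is 7.5 mm above the desk.
- disc_green: Loose round sample disc (green painted), 64 mm in diameter, 15 mm thick, about 0.09 kg, may be absent. Origin at its centre, z along its axis (either face may serve as front); lying flat its origin is 7.5 mm above the desk.
- disc_yellow: Loose round sample disc (yellow plastic), 64 mm in diameter, 15 mm thick, about 0.09 kg, may be absent. Origin at its centre, z along its axis (either face may serve as front); lying flat its origin is 7.5 mm above the desk.
- rack: Fixed wire rack, 212 mm long (its x), 56 mm wide, left (y > 0) or right (y < 0) of the middle, +x roughly away from the robot. Origin on the desk below its middle. Two 8 mm round rails along x at y = +-18 mm, axes 20 mm up. Five bays centred at x = -80, -40, 0, 40, 80 mm; at each, 6 mm tines stand on both rails 14 mm before and behind the centre, tops 64 mm up: each 22 mm clear.
- rack_bay (a point): Where the centre of a disc standing in the middle bay comes, 51 mm above the desk; the other bays follow every 40 mm along the rack's x. A standing disc rests on both rails, its axis along the rack's x (it may lean about 12 degrees). Nothing of the rack lies beyond y = +-22 mm above the feet (20 mm), so the disc's sides stay free.
- remote: Fixed grey camera remote, box 110 mm (x) x 150 mm (y) x 34 mm tall, origin on the desk under its middle; its +x points roughly away from the robot, +y roughly to the robot's left. The stick rises from the middle of its top. It stands on the other side from the rack.
- stick_pivot (a point): Point about which the stick tilts, 38 mm above the desk in the middle of the remote; axes as the remote's.
- stick_knob (a point): Centre of the stick's black knob, an upright cylinder 24 mm in diameter and 30 mm tall, 60 mm above the pivot along the stick (98 mm above the desk when centred); its z runs up along the stick.
- stick_side (a joint): Sideways tilt of the stick, rad: 0 centred, positive towards the remote's +y (robot's left), negative towards -y; stops at +-0.45. Spring-centred, 0.4 Nm/rad (about 2.7 N at the knob at 0.4 rad). The white call camera (130 mm tall, fixed, beyond the rack and remote; need not be touched) turns with it.
- stick_fore (a joint): Fore-and-aft tilt of the stick, rad: 0 centred, positive towards the remote's +x; stops at +-0.45, same spring.
- mat: Fixed thin grey desk mat, flush with the desk, 460 mm (x) by 850 mm (y), with an oak edging strip 12 mm wide and 14 mm tall along its left and right ends (centred at y = +-425 mm) that keeps discs from rolling off. Origin at its middle on the desk.
- mug: Bystander: white ceramic mug, 80 mm across, 95 mm tall; origin at the centre of its underside.
- clock: Bystander: small round steel alarm clock, about 85 mm tall; origin at the centre of its underside.
There are look-alikes about, which are no part of the job. Of the things like the disc_green, leave any that is purple; of the rest the larger one is meant.

How it is judged:
By the outcome, as a careful person would: the job done as asked, in the order asked, and still so for the second after the job is handed in, with the robot touching nothing.
Of disc_walnut, disc_cork, disc_terracotta, disc_blue, disc_green, disc_yellow only 4 to 5 are there at a start; the rules pass over those that are not, and their reading is None.
At some moment in a run one of disc_walnut, disc_cork, disc_terracotta, disc_blue, disc_green, disc_yellow may be knocked a few centimetres aside while the robot is not near it.
Once in a run the grip may slacken for a moment while it holds something.
It also fails if it takes over 210 s, if anything falls off the work surface, if the arm or the gripper's body presses on something with over 40 N, if the wrist force passes 120 N, or if a joint passes its speed limit or range.

## Working session

There is one attempt and no reset: what is moved stays moved. The work goes in short steps, Python scripts to look and compute and a tool call to move; the robot and the scene stay as the last step left them, time stands still between calls to the robot, and variables do not carry over. Pictures are saved under pics/ and viewed, at most 14 in all, crops included, and the job is handed in when it is done.

Besides the shell and the picture viewer there is one more tool, called after "Emit:" in YAML: its name, and indented under it one key for each argument. send_rows: Moves the arm, as the interface text tells. Shift numbers are shares of 800 mm and turn numbers shares of 90 degrees, none past 1 either way. Its arguments: {"type":"object","properties":{"deltas":{"type":"array","items":{"type":"array"}},"gripper":{"type":"number"}},"required":["deltas"]}

```bash
ls; mkdir -p pics; cat > h.py <<'E'
import numpy as np, cv2
from plant import ctrl
def K(s):
    h=s["color"].shape[0]; f=h/2/np.tan(np.radians(s["vertical_fov"])/2)
    return np.array([[f,0,s["cx"]],[0,f,s["cy"]],[0,0,1.]])
def D(s): return np.array([s["k1"],0,0,0,0.])
def ray(s,px,z):
    """world points at height z for pixels Nx2"""
    u=cv2.undistortPoints(np.array(px,float).reshape(-1,1,2),K(s),D(s)).reshape(-1,2)
    R=cv2.Rodrigues(np.array(s["rvec"],float))[0]; t=np.array(s["tvec"],float).ravel()
    d=np.c_[u,np.ones(len(u))]@R; c=-R.T@t
    return c+d*((z-c[2])/d[:,2])[:,None]
def proj(s,P):
    return cv2.projectPoints(np.array(P,float).reshape(-1,1,3),np.array(s["rvec"],float),np.array(s["tvec"],float),K(s),D(s))[0].reshape(-1,2)
def save(s,n,crop=None,k=1):
    im=s["color"][:,:,::-1]
    if crop: c0,r0,c1,r1=crop; im=im[r0:r1,c0:c1]
    cv2.imwrite("pics/"+n,cv2.resize(im,None,fx=k,fy=k,interpolation=cv2.INTER_CUBIC))
DISCS=["disc_walnut","disc_cork","disc_terracotta","disc_blue","disc_green","disc_yellow"]
def discs(s,z=0.015,minc=0.3,names=DISCS):
    for n in names:
        for d in ctrl.cut_out(s,n):
            if d["conf"]<minc: continue
            m=d["pixels"].astype(np.uint8)
            cs=max(cv2.findContours(m,cv2.RETR_EXTERNAL,cv2.CHAIN_APPROX_NONE)[0],key=len)
            p=ray(s,cs[:,0,:],z)[:,:2]
            (c,r)=cv2.minEnclosingCircle(p.astype(np.float32))
            col=s["color"][d["pixels"]].mean(0).astype(int)
            print(n,round(d["conf"],2),"px",np.round(np.array(d["xy"])*[560,420]),"c",np.round(c,4),"r",round(r,4),"rgb",col)
E
python3 - <<'E'
from h import *
o=ctrl.get_obs(); print({k:np.round(v,3) for k,v in o.items()})
s=ctrl.snapshot("top"); save(s,"top0.png"); R=cv2.Rodrigues(np.array(s["rvec"]))[0]; print(-R.T@np.array(s["tvec"]).ravel(), R[2])
discs(s)
for n in ["rack","remote","stick_knob","mug","clock"]:
    for d in ctrl.boxes_of(s,n)[:2]: print(n,round(d["conf"],2),np.round(np.array(d["xy"])*[560,420]))
w=ctrl.snapshot("side"); save(w,"side0.png")
E
```

```text
pics
{'clock': np.float64(0.0), 'joint_pos': array([ 9.2824e+01,  2.0590e+01,  6.3500e-01, -2.2000e-02, -7.0136e+01,
       -1.6507e+01]), 'qvel': array([ 0.037,  0.026,  0.04 ,  0.027, -0.088, -0.01 ]), 'tau': array([-0.0000e+00, -5.8272e+01,  2.9305e+01,  6.9970e+00,  7.0000e-03,
       -0.0000e+00]), 'tool_pos': array([0.16 , 0.655, 0.291]), 'orientation': array([ 1.79908e+02, -6.00000e-03, -1.36910e+01]), 'force': array([-0.737, -0.621, -0.621]), 'moment': array([-0.001, -0.003, -0.006]), 'gripper_force': np.float64(0.0), 'opening': np.float64(0.087)}
[0.48375111 0.01617535 1.12050162] [ 0.09001008 -0.02367711 -0.99565937]
disc_walnut 0.63 px [239. 226.] c [0.5518 0.083 ] r 0.0313 rgb [41 24 14]
disc_walnut 0.61 px [242. 179.] c [0.6434 0.0826] r 0.032 rgb [106  77  53]
disc_cork 0.86 px [243. 182.] c [0.6431 0.0832] r 0.0325 rgb [105  77  53]
disc_cork 0.52 px [420. 241.] c [ 0.5252 -0.2976] r 0.0917 rgb [75 77 78]
disc_blue 0.66 px [322. 218.] c [ 0.5628 -0.0878] r 0.0329 rgb [ 66 103 134]
disc_blue 0.31 px [422. 242.] c [ 0.5254 -0.3062] r 0.0317 rgb [26 24 18]
disc_green 0.92 px [313. 269.] c [ 0.4647 -0.0715] r 0.0313 rgb [46 85 65]
disc_green 0.75 px [268. 296.] c [0.3956 0.0194] r 0.0226 rgb [31 56 43]
disc_green 0.71 px [317. 318.] c [ 0.3568 -0.0789] r 0.0321 rgb [ 90  45 120]
disc_green 0.57 px [325. 220.] c [ 0.563  -0.0883] r 0.0322 rgb [ 66 103 134]
disc_yellow 0.95 px [319. 170.] c [ 0.6747 -0.0846] r 0.0337 rgb [171 144  48]
disc_yellow 0.33 px [420. 240.] c [ 0.5263 -0.2969] r 0.0927 rgb [75 77 77]
rack 0.66 [423. 241.]
rack 0.55 [149. 234.]
remote 0.87 [418. 241.]
remote 0.17 [149. 235.]
stick_knob 0.66 [419. 237.]
mug 0.58 [396. 131.]
clock 0.63 [176. 127.]
clock 0.44 [147. 233.]
```

```bash
python3 -c "
import cv2,numpy as np
a=cv2.imread('pics/top0.png');print(a.shape)"
```

```text
(420, 560, 3)
```

View pics/top0.png

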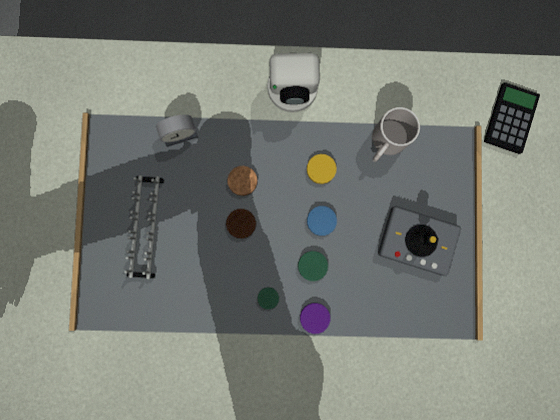

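View pics/side0.png

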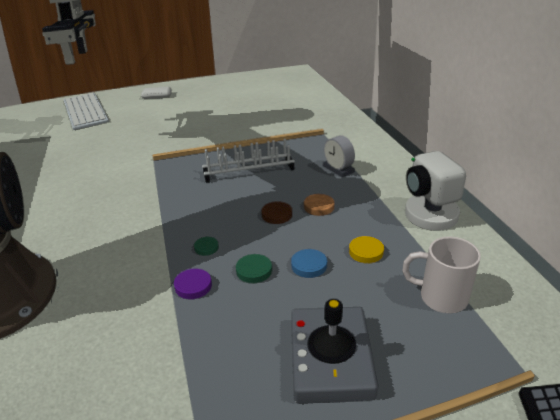

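```bash
cat >> h.py <<'E'
def rackpts(x,y,yaw):
    c,sn=np.cos(np.radians(yaw)),np.sin(np.radians(yaw)); R=np.array([[c,-sn],[sn,c]])
    def T(p): p=np.array(p,float); return np.c_[p[:,:2]@R.T+[x,y],p[:,2]]
    tops=T([[b+o,yy,.064] for b in (-.08,-.04,0,.04,.08) for o in (-.014,.014) for yy in (-.018,.018)])
    rails=[T([[-.106,yy,.02],[.106,yy,.02]]) for yy in (-.018,.018)]
    return tops,rails
E
python3 - <<'E'
from h import *
s=ctrl.snapshot("top")
P=ray(s,[[149,180],[140,275]],.02); print(P)
c=P.mean(0); v=P[0]-P[1]; yaw=np.degrees(np.arctan2(v[1],v[0])); print(c,yaw,np.linalg.norm(v))
k=6; im=cv2.resize(s["color"][165:290,105:185,::-1],None,fx=k,fy=k,interpolation=cv2.INTER_CUBIC)
raw=im.copy()
tops,rails=rackpts(c[0],c[1],yaw)
q=lambda p:tuple(np.int32(((p-[105,165])+.5)*k))
for p in proj(s,tops): cv2.circle(im,q(p),3,(0,255,0),1)
for r in rails: a,b=proj(s,r); cv2.line(im,q(a),q(b),(0,0,255),1)
out=np.hstack([raw,im]); out=cv2.resize(out,None,fx=.8,fy=.8); print(out.shape); cv2.imwrite("pics/rack.png",out)
# remote and discs crop
k=4; cv2.imwrite("pics/discs.png",cv2.resize(s["color"][155:290,215:345,::-1],None,fx=k,fy=k,interpolation=cv2.INTER_CUBIC))
E
```

```text
[[0.63594531 0.27884496 0.02      ]
 [0.43672262 0.28721157 0.02      ]]
[0.53633397 0.28302826 0.02      ] -2.4047971415420126 0.19939828755054123
(600, 768, 3)
```

View pics/rack.png

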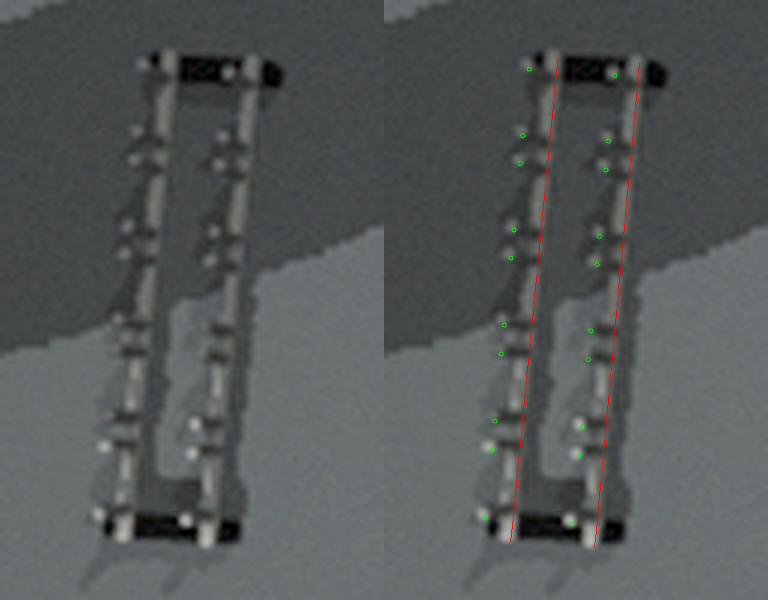

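View pics/discs.png

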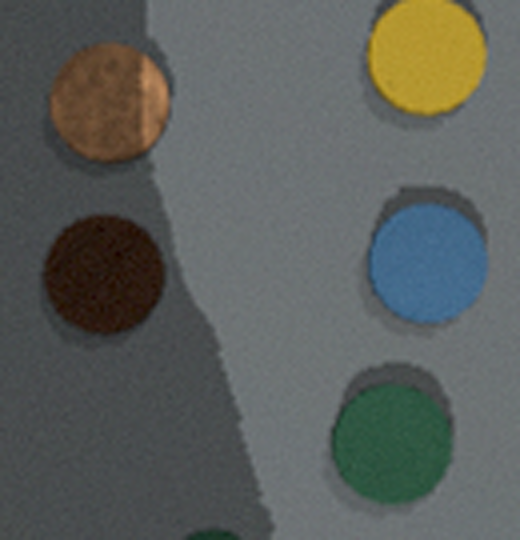

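```bash
cat >> h.py <<'E'
RACK=(0.5380,0.2846,-2.3); YAW=RACK[2]
def rk(X,Y=0.):
    a=np.radians(RACK[2]); return np.array([RACK[0]+X*np.cos(a)-Y*np.sin(a),RACK[1]+X*np.sin(a)+Y*np.cos(a)])
def plan(*wps,yaw=YAW,p0=None,y0=None):
    """print each leg, split in calls of <=0.2 m, as shares in the tool axes at its start"""
    o=ctrl.get_obs(); p=np.array(o["tool_pos"]) if p0 is None else np.array(p0,float); y=o["orientation"][2] if y0 is None else y0
    print("at",np.round(p,4),"yaw",round(y,2),"F",np.round(o["force"],1),"open",round(o["opening"],4),"gf",round(o["gripper_force"],1),"t",round(o["clock"],2))
    for w in wps:
        w=np.array(w,float); n=max(1,int(np.ceil(np.linalg.norm(w-p)/.2)))
        for i in range(n):
            v=(w-p)/(n-i); c,s=np.cos(np.radians(y)),np.sin(np.radians(y))
            t=np.array([c*v[0]+s*v[1],s*v[0]-c*v[1],-v[2]])/.8
            print(np.round(w,3),i+1,"/",n,np.round(t,4).tolist(),round(-(yaw-y)/90,4)); p=p+v; y=yaw
E
python3 - <<'E'
from h import *
plan((.552,.083,.2),(.552,.083,.069))
E
```

```text
at [0.1597 0.6558 0.2922] yaw -13.68 F [0.8 0.  0.1] open 0.088 gf 0.0 t 0.7
[0.552 0.083 0.2  ] 1 / 4 [0.1615, 0.1449, 0.0288] -0.1265
[0.552 0.083 0.2  ] 2 / 4 [0.1297, 0.1739, 0.0288] -0.0
[0.552 0.083 0.2  ] 3 / 4 [0.1297, 0.1739, 0.0288] -0.0
[0.552 0.083 0.2  ] 4 / 4 [0.1297, 0.1739, 0.0288] -0.0
[0.552 0.083 0.069] 1 / 1 [-0.0, -0.0, 0.1638] -0.0
```

Candidates: greens are large (313,265), small (268,298) and purple (315,318), so I take the large one. The others are walnut (241,223), orange-brown/cork (243,181), blue (322,220) and yellow (321,169), each unique. The rack is on the left at (145,228) and the remote on the right at (420,240). The close crop confirms the five discs. I start with walnut.

Emit:
send_rows:
  deltas:
    - [[0.1615,0.1449,0.0288],-0.1265]
    - [[0.1615,0.1449,0.0288],-0.1265]
    - [[0.1615,0.1449,0.0288],-0.1265]
    - [[0.1615,0.1449,0.0288],-0.1265]
    - [[0.1615,0.1449,0.0288],-0.1265]
  gripper: 1

```text
clock: 1.12
tool_pos: [0.2596, 0.5077, 0.2686]
orientation: [179.9, 0.0, -2.4]
force: [-1.0, -0.6, -0.9]
opening: 0.0874
gripper_force: 0.0
```

Emit:
send_rows:
  deltas:
    - [[0.13,0.174,0.0288],0]
    - [[0.13,0.174,0.0288],0]
    - [[0.13,0.174,0.0288],0]
    - [[0.13,0.174,0.0288],0]
    - [[0.13,0.174,0.0288],0]

```text
clock: 1.53
tool_pos: [0.3574, 0.3648, 0.2455]
orientation: [179.9, 0.1, -2.5]
force: [0.5, -0.5, -0.2]
opening: 0.0876
gripper_force: 0.0
```

Emit:
send_rows:
  deltas:
    - [[0.13,0.174,0.0288],0]
    - [[0.13,0.174,0.0288],0]
    - [[0.13,0.174,0.0288],0]
    - [[0.13,0.174,0.0288],0]
    - [[0.13,0.174,0.0288],0]

```text
clock: 1.95
tool_pos: [0.4559, 0.2221, 0.2223]
orientation: [179.9, 0.1, -2.5]
force: [-0.2, 0.3, 0.5]
opening: 0.0873
gripper_force: 0.0
```

Emit:
send_rows:
  deltas:
    - [[0.13,0.174,0.0288],0]
    - [[0.13,0.174,0.0288],0]
    - [[0.13,0.174,0.0288],0]
    - [[0.13,0.174,0.0288],0]
    - [[0.13,0.174,0.0288],0]

```text
clock: 2.37
tool_pos: [0.5548, 0.0791, 0.199]
orientation: [179.9, 0.0, -2.5]
force: [0.0, 0.8, 0.6]
opening: 0.0877
gripper_force: 0.0
```

```bash
python3 - <<'E'
from h import *
plan((.552,.083,.2))
s=ctrl.snapshot("wrist"); print(s["vertical_fov"]); discs(s,minc=.4); save(s,"w1.png")
plan((.552,.083,.069))
E
```

```text
at [0.5548 0.0791 0.199 ] yaw -2.47 F [0.  0.8 0.6] open 0.0877 gf 0.0 t 2.37
[0.552 0.083 0.2  ] 1 / 1 [-0.0037, -0.0048, -0.0012] -0.0019
66.54585930923582
disc_walnut 0.67 px [276. 205.] c [0.5514 0.0845] r 0.0329 rgb [94 63 45]
disc_cork 0.9 px [270.  99.] c [0.6416 0.0848] r 0.0319 rgb [195 142  98]
disc_blue 0.66 px [462. 186.] c [ 0.5635 -0.0843] r 0.0352 rgb [116 187 226]
disc_green 0.74 px [427. 261.] c [ 0.4868 -0.0572] r 0.0172 rgb [ 74 130 105]
disc_green 0.72 px [339. 333.] c [0.4104 0.0249] r 0.0213 rgb [ 70 119  95]
disc_yellow 0.83 px [473.  53.] c [ 0.6708 -0.0811] r 0.0349 rgb [238 231  15]
at [0.5525 0.084  0.2004] yaw -2.21 F [-0.2  1.1 -0. ] open 0.0879 gf 0.0 t 2.72
[0.552 0.083 0.069] 1 / 1 [-0.0006, 0.0013, 0.1643] 0.001
```

View pics/w1.png

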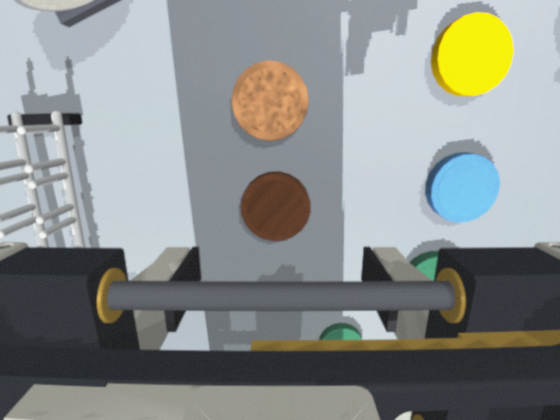

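Emit:
send_rows:
  deltas:
    - [[-0.001,0,0.05],0]
    - [[-0.001,0,0.1],0]
    - [[-0.001,0,0.14],0]
    - [[-0.001,0,0.164],0]
    - [[-0.001,0,0.164],0]

```text
clock: 3.13
tool_pos: [0.5511, 0.0839, 0.0673]
orientation: [179.9, 0.1, -2.1]
force: [1.2, -0.7, 0.0]
opening: 0.0874
gripper_force: 0.0
```

Emit:
send_rows:
  deltas:
    - [[0,0,0],0]
    - [[0,0,0],0]
    - [[0,0,0],0]
    - [[0,0,0],0]
    - [[0,0,0],0]
  gripper: 0.6

```text
clock: 3.55
tool_pos: [0.5521, 0.0833, 0.0693]
orientation: [-180.0, -0.0, -2.3]
force: [-0.5, 0.3, 2.2]
opening: 0.0631
gripper_force: 30.0
```

```bash
python3 - <<'E'
from h import *
o=ctrl.get_obs(); p=np.array(o["tool_pos"]); 
x,y=rk(-.117); print(x,y)
plan((p[0],p[1],.18),(x,y,.18),(x,y,.1415),(x,y,.133),yaw=o["orientation"][2])
E
```

```text
0.42109425577160986 0.2892954197263095
at [0.5521 0.0833 0.0693] yaw -2.28 F [-0.5  0.3  2.2] open 0.0631 gf 30.0 t 3.55
[0.552 0.083 0.18 ] 1 / 1 [0.0, -0.0, -0.1384] -0.0
[0.421 0.289 0.18 ] 1 / 2 [-0.0869, -0.1254, -0.0] -0.0
[0.421 0.289 0.18 ] 2 / 2 [-0.0869, -0.1254, -0.0] -0.0
[0.421 0.289 0.142] 1 / 1 [0.0, -0.0, 0.0481] -0.0
[0.421 0.289 0.133] 1 / 1 [0.0, -0.0, 0.0106] -0.0
```

Emit:
send_rows:
  deltas:
    - [[0,0,-0.04],0]
    - [[0,0,-0.09],0]
    - [[0,0,-0.138],0]
    - [[0,0,-0.138],0]
    - [[0,0,-0.138],0]
  gripper: 0

```text
clock: 3.97
tool_pos: [0.5531, 0.0835, 0.1822]
orientation: [-179.8, -0.3, -2.3]
force: [0.5, -0.3, -2.4]
opening: 0.0631
gripper_force: 30.0
```

Emit:
send_rows:
  deltas:
    - [[-0.0869,-0.1254,0],0]
    - [[-0.0869,-0.1254,0],0]
    - [[-0.0869,-0.1254,0],0]
    - [[-0.0869,-0.1254,0],0]
    - [[-0.0869,-0.1254,0],0]

```text
clock: 4.38
tool_pos: [0.4851, 0.1872, 0.1785]
orientation: [180.0, 0.1, -2.1]
force: [0.5, -1.3, -0.6]
opening: 0.0632
gripper_force: 30.0
```

Emit:
send_rows:
  deltas:
    - [[-0.0869,-0.1254,0],0]
    - [[-0.0869,-0.1254,0],0]
    - [[-0.0869,-0.1254,0],0]
    - [[-0.0869,-0.1254,0],0]
    - [[-0.0869,-0.1254,0],0]

```text
clock: 4.8
tool_pos: [0.4205, 0.2895, 0.1785]
orientation: [179.9, 0.0, -2.2]
force: [0.9, -0.5, -0.4]
opening: 0.0632
gripper_force: 30.0
```

Emit:
send_rows:
  deltas:
    - [[0,0,0.02],0]
    - [[0,0,0.042],0]
    - [[0,0,0.042],0]
    - [[0,0,0.042],0]
    - [[0,0,0.042],0]

```text
clock: 5.22
tool_pos: [0.4219, 0.2882, 0.146]
orientation: [180.0, -0.0, -2.4]
force: [0.6, 0.2, 0.3]
opening: 0.063
gripper_force: 30.0
```

```bash
python3 - <<'E'
from h import *
s=ctrl.snapshot("wrist"); save(s,"w2.png")
x,y=rk(-.117)
plan((x,y,.1465),(x,y,.1165))
P=[np.r_[rk(-.094,yy),.064] for yy in (-.018,.018)]; print(proj(s,P)) 
E
```

```text
at [0.4219 0.2886 0.1463] yaw -2.36 F [ 0.5  0.  -1. ] open 0.0631 gf 30.0 t 5.27
[0.421 0.289 0.146] 1 / 1 [-0.0011, -0.0009, -0.0003] -0.0006
[0.421 0.289 0.116] 1 / 1 [0.0, -0.0, 0.0375] -0.0
[[310.72340725 211.93370678]
 [247.51805865 212.02187434]]
```

View pics/w2.png

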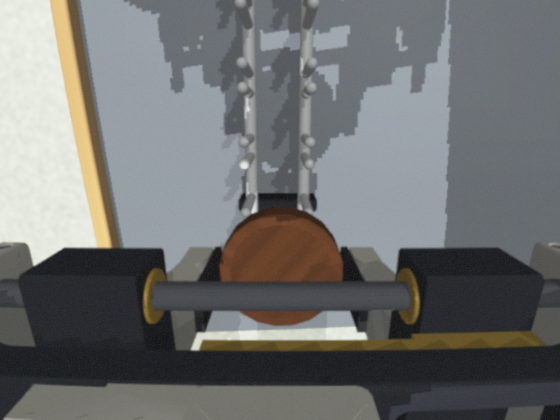

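```bash
python3 - <<'E'
from h import *
s=ctrl.snapshot("wrist"); 
np.set_printoptions(suppress=True)
X=[-.026,-.014,-.054,-.066]; 
for x in (.014,-.014,-.026,-.054,-.066,-.094): print(x,np.round(proj(s,[np.r_[rk(x,yy),.064] for yy in (.018,-.018)]),1).tolist())
save(s,"w2c.png",(220,0,340,240),2.5)
E
```

```text
0.014 [[242.6, -0.7], [316.5, -0.8]]
-0.014 [[244.1, 60.4], [315.2, 60.3]]
-0.026 [[244.7, 85.4], [314.6, 85.3]]
-0.054 [[246.3, 140.5], [313.3, 140.4]]
-0.066 [[246.9, 162.8], [312.7, 162.8]]
-0.094 [[248.4, 211.9], [311.5, 211.9]]
```

View pics/w2c.png

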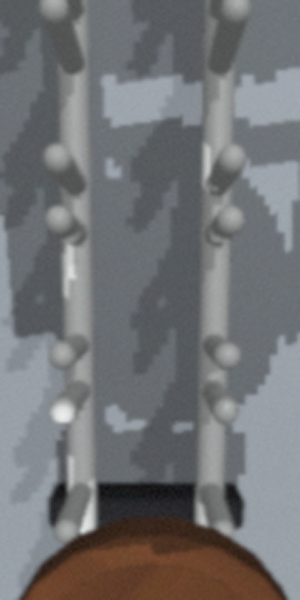

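```bash
sed -i 's/^RACK=.*;/RACK=(0.5374,0.2855,-2.3);/' h.py; python3 - <<'E'
from h import *
x,y=rk(-.117); plan((x,y,.1165))
E
```

```text
at [0.4218 0.2888 0.1464] yaw -2.34 F [-0.6  0.4 -0.5] open 0.063 gf 30.0 t 5.32
[0.42  0.29  0.116] 1 / 1 [-0.0017, -0.0017, 0.0374] -0.0005
```

Emit:
send_rows:
  deltas:
    - [[-0.0018,-0.0017,0.005],0]
    - [[-0.0018,-0.0017,0.01],0]
    - [[-0.0018,-0.0017,0.015],0]
    - [[-0.0018,-0.0017,0.017],0]
    - [[-0.0018,-0.0017,0.019],0]

```text
clock: 5.73
tool_pos: [0.4195, 0.2905, 0.1305]
orientation: [180.0, 0.0, -2.3]
force: [-5.5, 0.5, 9.1]
opening: 0.0633
gripper_force: 30.0
```

Emit:
send_rows:
  deltas:
    - [[0,0,0.002],0]
    - [[0,0,0.004],0]
    - [[0,0,0.006],0]
    - [[0,0,0.008],0]
    - [[0,0,0.009],0]

```text
clock: 6.15
tool_pos: [0.4195, 0.2905, 0.1235]
orientation: [-180.0, 0.0, -2.3]
force: [-4.1, -1.0, 6.8]
opening: 0.0633
gripper_force: 30.0
```

Emit:
send_rows:
  deltas:
    - [[0,0,0.002],0]
    - [[0,0,0.004],0]
    - [[0,0,0.006],0]
    - [[0,0,0.008],0]
    - [[0,0,0.009],0]

```text
clock: 6.57
tool_pos: [0.4201, 0.2906, 0.1166]
orientation: [-180.0, -0.1, -2.2]
force: [-0.8, -1.7, 8.3]
opening: 0.0633
gripper_force: 30.0
```

```bash
python3 - <<'E'
from h import *
s=ctrl.snapshot("wrist"); save(s,"w3.png"); t=ctrl.snapshot("side")
pw=proj(t,[np.r_[rk(-.1),.06]])[0]; print(pw)
c=np.int32(np.clip(pw,[70,50],[490,370])); 
a=s["color"][:,:,::-1][100:400]; b=cv2.resize(t["color"][c[1]-50:c[1]+50,c[0]-70:c[0]+70,::-1],(420,300),interpolation=cv2.INTER_CUBIC)
cv2.imwrite("pics/c3.png",cv2.resize(np.hstack([a,b]),None,fx=.8,fy=.8))
x,y=rk(-.104); plan((x,y,.1165))
E
```

```text
[202.70858301 154.67253706]
at [0.4201 0.2907 0.1166] yaw -2.26 F [-1.  -0.2  7.2] open 0.063 gf 30.0 t 6.67
[0.433 0.29  0.116] 1 / 1 [0.0168, 0.0006, 0.0001] 0.0004
```

View pics/c3.png

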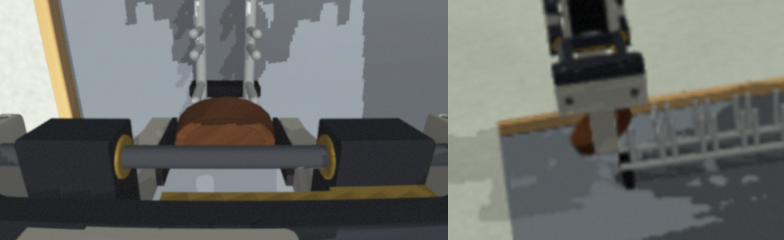

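The disc is tilted about 45° as planned, with the side view showing it slanted at the near tines. Now I push it forward against the tines.

Emit:
send_rows:
  deltas:
    - [[0.002,0,0],0]
    - [[0.004,0,0],0]
    - [[0.006,0,0],0]
    - [[0.008,0,0],0]
    - [[0.009,0,0],0]

```text
clock: 7.08
tool_pos: [0.4251, 0.289, 0.1155]
orientation: [179.8, 0.2, -2.3]
force: [-9.2, -1.5, 5.9]
opening: 0.0633
gripper_force: 30.0
```

Emit:
send_rows:
  deltas:
    - [[0.002,0,0],0]
    - [[0.004,0,0],0]
    - [[0.006,0,0],0]
    - [[0.008,0,0],0]
    - [[0.009,0,0],0]

```text
clock: 7.5
tool_pos: [0.431, 0.2878, 0.1147]
orientation: [179.7, 0.3, -2.4]
force: [-16.4, -0.3, 4.4]
opening: 0.0633
gripper_force: 30.0
```

```bash
python3 - <<'E'
from h import *
s=ctrl.snapshot("wrist"); t=ctrl.snapshot("side")
c=(203,150)
a=s["color"][:,:,::-1][100:400]; b=cv2.resize(t["color"][c[1]-50:c[1]+50,c[0]-70:c[0]+70,::-1],(420,300),interpolation=cv2.INTER_CUBIC)
cv2.imwrite("pics/c4.png",cv2.resize(np.hstack([a,b]),None,fx=.8,fy=.8))
x,y=rk(-.110);X,Y=rk(.08); plan((x,y,.1165),(x,y,.17),(X,Y,.17),(X,Y,.1125))
E
```

```text
at [0.4313 0.2877 0.1149] yaw -2.34 F [-12.5  -1.6   8.2] open 0.0634 gf 30.0 t 7.6
[0.427 0.29  0.116] 1 / 1 [-0.0049, -0.0025, -0.002] -0.0005
[0.427 0.29  0.17 ] 1 / 1 [0.0, -0.0, -0.0669] -0.0
[0.617 0.282 0.17 ] 1 / 1 [0.2375, 0.0, -0.0] -0.0
[0.617 0.282 0.112] 1 / 1 [0.0, -0.0, 0.0719] -0.0
```

View pics/c4.png

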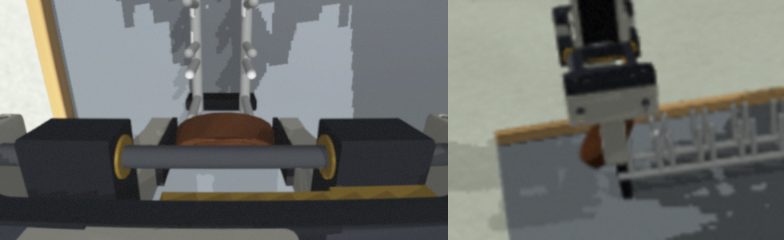

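Emit:
send_rows:
  deltas:
    - [[0.001,0,0],0]
    - [[0.002,0,0],0]
    - [[0.003,0,0],0]
    - [[0.004,0,0],0]
    - [[0.005,0,0],0]

```text
clock: 8.02
tool_pos: [0.4342, 0.2873, 0.1143]
orientation: [179.7, 0.4, -2.4]
force: [-17.2, 1.1, 3.3]
opening: 0.0628
gripper_force: 30.0
```

```bash
python3 - <<'E'
from h import *
s=ctrl.snapshot("wrist"); t=ctrl.snapshot("side")
c=(203,150)
a=s["color"][:,:,::-1][100:400]; b=cv2.resize(t["color"][c[1]-50:c[1]+50,c[0]-70:c[0]+70,::-1],(420,300),interpolation=cv2.INTER_CUBIC)
cv2.imwrite("pics/c5.png",cv2.resize(np.hstack([a,b]),None,fx=.8,fy=.8))
x,y=rk(-.110);X,Y=rk(.08); plan((x,y,.1165),(x,y,.17),(X,Y,.17),(X,Y,.1125))
E
```

```text
at [0.437  0.2891 0.1153] yaw -2.28 F [0.3 0.5 1. ] open 0.0641 gf 3.0 t 8.12
[0.427 0.29  0.116] 1 / 1 [-0.0119, -0.0006, -0.0014] 0.0002
[0.427 0.29  0.17 ] 1 / 1 [0.0, -0.0, -0.0669] -0.0
[0.617 0.282 0.17 ] 1 / 1 [0.2375, 0.0, -0.0] -0.0
[0.617 0.282 0.112] 1 / 1 [0.0, -0.0, 0.0719] -0.0
```

View pics/c5.png

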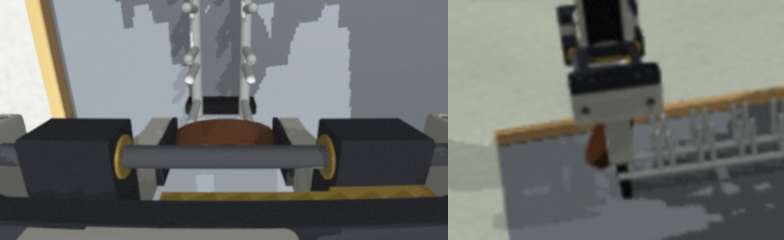

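Grip slackened (3 N), but the disc is still between the fingers at (240,130) in the wrist half of the picture. Hold.

Emit:
send_rows:
  deltas:
    - [[0,0,0],0]
    - [[0,0,0],0]
    - [[0,0,0],0]
    - [[0,0,0],0]
    - [[0,0,0],0]
  gripper: 0

```text
clock: 8.53
tool_pos: [0.4383, 0.2899, 0.1161]
orientation: [-180.0, -0.0, -2.3]
force: [-0.6, 0.8, -0.3]
opening: 0.0632
gripper_force: 30.0
```

```bash
python3 - <<'E'
from h import *
s=ctrl.snapshot("wrist"); t=ctrl.snapshot("side")
c=(203,150)
a=s["color"][:,:,::-1][100:400]; b=cv2.resize(t["color"][c[1]-50:c[1]+50,c[0]-70:c[0]+70,::-1],(420,300),interpolation=cv2.INTER_CUBIC)
cv2.imwrite("pics/c6.png",cv2.resize(np.hstack([a,b]),None,fx=.8,fy=.8))
x,y=rk(-.110);X,Y=rk(.08); plan((x,y,.1165),(x,y,.17),(X,Y,.17),(X,Y,.1125))
E
```

```text
at [0.4382 0.2897 0.116 ] yaw -2.3 F [-0.7  0.6  0.5] open 0.0631 gf 30.0 t 8.63
[0.427 0.29  0.116] 1 / 1 [-0.0134, 0.0003, -0.0006] -0.0
[0.427 0.29  0.17 ] 1 / 1 [0.0, -0.0, -0.0669] -0.0
[0.617 0.282 0.17 ] 1 / 1 [0.2375, 0.0, -0.0] -0.0
[0.617 0.282 0.112] 1 / 1 [0.0, -0.0, 0.0719] -0.0
```

View pics/c6.png

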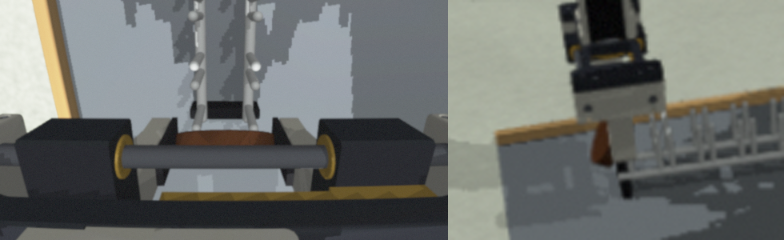

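Emit:
send_rows:
  deltas:
    - [[-0.003,0,0],0]
    - [[-0.007,0,0],0]
    - [[-0.009,0,-0.02],0]
    - [[-0.009,0,-0.045],0]
    - [[-0.009,0,-0.075],0]

```text
clock: 9.05
tool_pos: [0.43, 0.289, 0.1755]
orientation: [179.8, 0.1, -2.3]
force: [0.8, 0.9, -0.9]
opening: 0.063
gripper_force: 30.0
```

Emit:
send_rows:
  deltas:
    - [[0.04,0,0],0]
    - [[0.09,0,0],0]
    - [[0.14,0,0],0]
    - [[0.19,0,0],0]
    - [[0.23,0,0],0]

```text
clock: 9.47
tool_pos: [0.617, 0.2821, 0.1757]
orientation: [180.0, -0.0, -2.3]
force: [0.0, 1.6, -0.1]
opening: 0.0631
gripper_force: 30.0
```

```bash
cat >> h.py <<'E'
def held(name,dz=-.0615):
    """front/back X (rack frame, relative to the TCP) of the top edge of the held upright disc"""
    s=ctrl.snapshot("wrist"); o=ctrl.get_obs(); p=np.array(o["tool_pos"])
    d=ctrl.cut_out(s,name)
    if not d: print("unseen"); return s
    m=d[0]["pixels"]; r,c=np.where(m); print(name,d[0]["conf"],"rows",r.min(),r.max(),"cols",c.min(),c.max())
    cm=int((c.min()+c.max())/2); rr=np.where(m[:,cm-6:cm+7].any(1))[0]
    q=ray(s,[[cm,rr.min()],[cm,rr.max()+1]],p[2]+dz+.032)-p
    a=np.radians(RACK[2]); print("top front/back rel X",np.round(q[:,:2]@[np.cos(a),np.sin(a)],4)); return s
E
python3 - <<'E'
from h import *
s=held("disc_walnut"); save(s,"w7.png",(100,60,460,400),1.6)
X,Y=rk(.08); plan((X,Y,.17),(X,Y,.1125)) 
E
```

```text
unseen
at [0.6185 0.2816 0.1745] yaw -2.45 F [-1.9 -1.  -1.3] open 0.063 gf 30.0 t 9.57
[0.617 0.282 0.17 ] 1 / 1 [-0.0015, -0.0008, 0.0056] -0.0017
[0.617 0.282 0.112] 1 / 1 [0.0, -0.0, 0.0719] -0.0
```

View pics/w7.png

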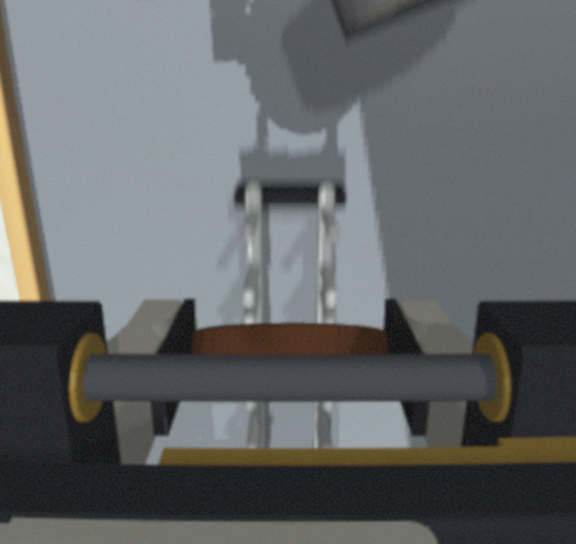

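The wrist picture shows the disc upright in the grip, with its front rim at about pixel (281,262).

```bash
cat >> h.py <<'E'
def rim(cols=(265,281,297),dz=-.0615,dark=None):
    """X offset (rack frame, from TCP) of front top rim of the held disc, by the strongest row edge above the bar"""
    s=ctrl.snapshot("wrist"); p=np.array(ctrl.get_obs()["tool_pos"]); a=np.radians(RACK[2])
    im=cv2.GaussianBlur(s["color"],(0,0),1).astype(float); out=[]
    for c in cols:
        g=np.abs(np.diff(im[235:282,c-3:c+4].mean(1),axis=0)).sum(1); rows=235+np.argsort(g)[::-1]
        r0=rows[0]; q=[]
        for zz in (.025,.032):
            q.append(round(float((ray(s,[[c,r0+.5]],p[2]+dz+zz)[0]-p)[:2]@[np.cos(a),np.sin(a)]),4))
        out.append((c,int(r0),q,im[r0+5,c].astype(int).tolist()))
    print(out); return s
E
python3 - <<'E'
from h import *
s=rim()
print(s["color"][250:285:3,281].tolist())
E
```

```text
[(265, 261, [0.015, 0.0183], [70, 46, 32]), (281, 261, [0.015, 0.0183], [79, 51, 35]), (297, 261, [0.015, 0.0183], [80, 52, 35])]
[[142, 149, 154], [132, 139, 144], [132, 139, 146], [132, 140, 144], [83, 74, 71], [79, 52, 36], [78, 49, 33], [79, 52, 37], [78, 51, 35], [80, 51, 37], [74, 48, 32], [49, 51, 52]]
```

```bash
cat >> h.py <<'E'
def sidefit(test,dz=-.0615,show=True):
    """fit tilt theta (deg, 90=upright), x offset and height offset of the held disc to its visible side-view mask"""
    from scipy.optimize import minimize
    t=ctrl.snapshot("side"); p=np.array(ctrl.get_obs()["tool_pos"]); a=np.radians(RACK[2])
    ex=np.array([np.cos(a),np.sin(a),0]); ey=np.array([-np.sin(a),np.cos(a),0]); ez=np.array([0,0,1.])
    C=p+[0,0,dz]; c0=np.int32(proj(t,[C])[0]); x0,y0=c0-[22,22]
    im=t["color"].astype(int); roi=im[y0:y0+44,x0:x0+44]; m=test(roi)
    def sil(th,ox,oz,k=1):
        th=np.radians(th); u=np.cos(th)*ex+np.sin(th)*ez; n=np.sin(th)*ex-np.cos(th)*ez; ph=np.linspace(0,2*np.pi,60)
        P=np.vstack([C+ox*ex+oz*ez+s*n*.0075+.032*(np.cos(ph)[:,None]*u+np.sin(ph)[:,None]*ey) for s in (-1,1)])
        h=cv2.convexHull(proj(t,P).astype(np.float32)); M=np.zeros((176,176),np.uint8)
        cv2.fillPoly(M,[np.int32(np.round((h-[x0-.5,y0-.5])*4))],1); return cv2.resize(M.astype(np.float32),(44,44),interpolation=cv2.INTER_AREA)
    best=[]
    # finger hides part: count mask outside the model fully, model outside mask only where pixel is not finger/grey-light
    for th in range(40,126,5):
        for ox in np.arange(-.012,.0121,.003):
            for oz in (-.006,-.003,0,.003):
                M=sil(th,ox,oz); miss=(m*(1-M)).sum(); bg=((~m)*M*BG(roi)).sum(); best.append((miss+bg,th,round(ox,3),oz))
    best.sort(key=lambda b:b[0]); print("mask",m.sum(),[tuple(np.round(b,3).tolist()) for b in best[:6]])
    if show:
        for r in range(44): print("".join("#" if m[r,c] else ("." if BG(roi)[r,c] else "o") for c in range(44)))
def BG(roi):
    """mat/desk background (not finger)"""
    g=roi.mean(2); return (g>60)&(g<135)
E
python3 - <<'E'
from h import *
sidefit(lambda r:(r[...,0]>1.35*r[...,2])&(r[...,0]>25)&(r.mean(2)<90))
t=ctrl.snapshot("side"); p=np.array(ctrl.get_obs()["tool_pos"]);c=np.int32(proj(t,[p-[0,0,.0615]])[0]); print(c); print(t["color"][c[1]-8:c[1]+20:4,c[0]-16:c[0]+17:4].tolist())
E
```

```text
mask 333 [(168.75, 90.0, -0.012, -0.006), (170.875, 85.0, -0.012, -0.006), (176.562, 95.0, -0.012, -0.006), (179.125, 90.0, -0.012, -0.003), (184.188, 100.0, -0.012, -0.006), (184.312, 95.0, -0.012, -0.003)]
ooooooooo.oooo..............................
ooooooooo.oooo..............................
ooooooooo.oooo..............................
oooooooooo.ooo..............................
oooooooooo.ooo..............................
ooooooooooo.oo..............................
oooooooooooo.o.....oo.......................
oooooooooooo......ooo.......................
ooooooooooooo......oo.......................
oooooooooooooo..............................
oooooooooooooo..............................
oooooooooooooo.........................ooooo
oooooooooooooo.....................ooooooooo
ooooooooooooooo....###o...........oooooooooo
ooooooooooooooo.#######...........oooooooooo
ooooooooooooooo.#######...........oooooooooo
ooooooooooooooo.#######...........oooooooooo
oooooooooooooo.########...........oooooooooo
oooooooooooooo.########o..........oooooooooo
ooooooooooooo.#########o..........ooo
[... 1382 characters left out ...]
[[167, 173, 157], [165, 170, 155], [58, 35, 19], [61, 35, 18], [51, 48, 43], [84, 85, 79], [86, 86, 80], [164, 170, 156], [168, 173, 159]], [[167, 173, 158], [141, 142, 128], [60, 34, 17], [49, 26, 13], [55, 52, 46], [85, 85, 78], [89, 89, 83], [165, 170, 155], [168, 173, 158]], [[168, 173, 159], [140, 141, 126], [61, 35, 19], [34, 19, 10], [42, 36, 30], [94, 95, 88], [93, 94, 87], [167, 171, 156], [168, 173, 158]], [[170, 177, 161], [167, 172, 156], [116, 113, 98], [38, 26, 11], [148, 126, 88], [165, 136, 90], [154, 126, 82], [137, 111, 70], [106, 85, 53]], [[138, 111, 70], [123, 98, 63], [103, 83, 53], [103, 87, 63], [100, 81, 50], [100, 81, 52], [101, 96, 88], [88, 82, 75], [87, 89, 89]]]
```

```bash
python3 - <<'E'
s=open('h.py').read()
s=s.replace('bg=((~m)*M*BG(roi)).sum()','bg=((~m)*M*W).sum()').replace('m=test(roi)\n','m=test(roi); W=np.zeros((44,44)); W[:,:22]=1; m[33:,24:]=0; m[35:,:]=0; m[:,23:]=0; W[35:]=0\n')
open('h.py','w').write(s)
E
python3 - <<'E'
from h import *
sidefit(lambda r:(r[...,0]>1.35*r[...,2])&(r[...,0]>25)&(r.mean(2)<90),show=False)
E
```

```text
mask 203 [(22.562, 45.0, -0.0, 0.003), (23.875, 55.0, -0.003, 0.003), (24.562, 45.0, -0.0, 0.0), (25.125, 40.0, -0.0, 0.0), (25.188, 50.0, -0.0, 0.003), (25.875, 55.0, -0.003, 0.0)]
```

Emit:
send_rows:
  deltas:
    - [[-0.05,0,0],0]
    - [[-0.1,0,0],0]
    - [[-0.15,0,0],0]
    - [[-0.2,0,0],0]
    - [[-0.24,0,0],0]

```text
clock: 10.18
tool_pos: [0.4194, 0.2894, 0.1763]
orientation: [-180.0, 0.0, -2.2]
force: [-1.9, 0.2, -0.4]
opening: 0.0629
gripper_force: 30.0
```

Emit:
send_rows:
  deltas:
    - [[-0.019,0,0],0]
    - [[-0.019,0,0.02],0]
    - [[-0.019,0,0.05],0]
    - [[-0.019,0,0.074],0]
    - [[-0.019,0,0.074],0]

```text
clock: 10.6
tool_pos: [0.4053, 0.2892, 0.1145]
orientation: [179.8, 0.2, -2.2]
force: [-0.0, -0.7, -1.2]
opening: 0.0627
gripper_force: 30.0
```

```bash
python3 - <<'E'
from h import *
plan((*rk(-.125),.1155),(*rk(-.108),.1155),(*rk(-.097),.1155))
rim()
E
```

```text
at [0.4053 0.2892 0.1145] yaw -2.24 F [-0.  -0.7 -1.2] open 0.0627 gf 30.0 t 10.6
[0.413 0.291 0.116] 1 / 1 [0.0089, -0.0019, -0.0013] 0.0006
[0.429 0.29  0.116] 1 / 1 [0.0213, -0.0, -0.0] -0.0
[0.44  0.289 0.116] 1 / 1 [0.0137, 0.0, -0.0] -0.0
[(265, 261, [0.0127, 0.016], [74, 48, 33]), (281, 261, [0.0127, 0.016], [82, 53, 36]), (297, 261, [0.0126, 0.016], [85, 55, 37])]
```

Emit:
send_rows:
  deltas:
    - [[0.009,-0.002,-0.001],0]
    - [[0.015,-0.002,-0.001],0]
    - [[0.02,-0.002,-0.001],0]
    - [[0.023,-0.002,-0.001],0]
    - [[0.025,-0.002,-0.001],0]

```text
clock: 11.07
tool_pos: [0.4285, 0.2917, 0.1182]
orientation: [-179.9, -0.0, -2.3]
force: [-0.4, -0.0, -0.8]
opening: 0.063
gripper_force: 30.0
```

Emit:
send_rows:
  deltas:
    - [[0.002,0,0],0]
    - [[0.004,0,0],0]
    - [[0.006,0,0],0]
    - [[0.008,0,0],0]
    - [[0.01,0,0],0]

```text
clock: 11.48
tool_pos: [0.4359, 0.2913, 0.1176]
orientation: [180.0, 0.0, -2.3]
force: [-0.3, -0.6, -1.6]
opening: 0.0632
gripper_force: 30.0
```

Emit:
send_rows:
  deltas:
    - [[0.002,0,0],0]
    - [[0.004,0,0],0]
    - [[0.006,0,0],0]
    - [[0.007,0,0],0]
    - [[0.008,0,0],0]

```text
clock: 11.9
tool_pos: [0.4403, 0.291, 0.1173]
orientation: [180.0, 0.2, -2.4]
force: [-16.6, 6.0, 7.8]
opening: 0.0633
gripper_force: 30.0
```

```bash
python3 - <<'E'
from h import *
plan((*rk(-.125),.1155)); rim()
E
```

```text
at [0.4403 0.291  0.1173] yaw -2.35 F [-16.6   6.    7.8] open 0.0633 gf 30.0 t 11.9
[0.413 0.291 0.116] 1 / 1 [-0.0348, 0.002, 0.0023] -0.0006
[(265, 264, [0.0113, 0.0148], [73, 47, 33]), (281, 249, [0.0185, 0.0216], [142, 151, 156]), (297, 250, [0.018, 0.0211], [137, 145, 151])]
```

Emit:
send_rows:
  deltas:
    - [[0.001,0,0],0]
    - [[0.002,0,0],0]
    - [[0.004,0,0],0]
    - [[0.005,0,0],0]
    - [[0.006,0,0],0]

```text
clock: 12.37
tool_pos: [0.4432, 0.2908, 0.1165]
orientation: [179.9, 0.3, -2.4]
force: [-25.1, 9.7, 4.0]
opening: 0.0632
gripper_force: 30.0
```

```bash
python3 - <<'E'
from h import *
plan((*rk(-.125),.1155)); s=rim(); save(s,"w8.png",(180,180,380,300),2)
t=ctrl.snapshot("side"); im=t["color"][:,:,::-1]; save(t,"s8.png",(165,100,245,200),4)
a=cv2.imread("pics/w8.png"); b=cv2.imread("pics/s8.png"); H=np.zeros((400,720,3),np.uint8); H[:240,:400]=a; H[:,400:]=b; cv2.imwrite("pics/c8.png",H)
E
```

```text
at [0.4432 0.2908 0.1165] yaw -2.38 F [-25.1   9.7   4. ] open 0.0632 gf 30.0 t 12.37
[0.413 0.291 0.116] 1 / 1 [-0.0383, 0.0019, 0.0013] -0.0009
[(265, 269, [0.0086, 0.0121], [60, 39, 28]), (281, 254, [0.0158, 0.019], [148, 157, 163]), (297, 253, [0.0163, 0.0195], [137, 144, 150])]
```

View pics/c8.png

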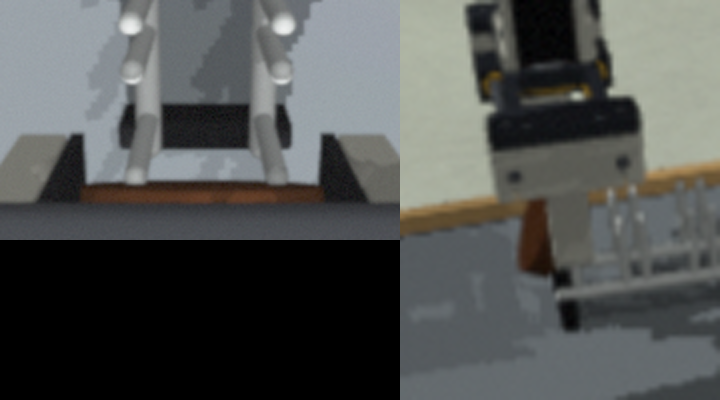

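The picture shows the disc nearly upright but leaning about 18° forward (wrist rim at row 271; side view has its bottom set back). I'll straighten it with the rear tines while inserting.

Emit:
send_rows:
  deltas:
    - [[-0.009,0,0],0]
    - [[-0.018,0,0],0]
    - [[-0.018,0,-0.03],0]
    - [[-0.018,0,-0.06],0]
    - [[-0.018,0,-0.075],0]

```text
clock: 12.88
tool_pos: [0.4331, 0.292, 0.1801]
orientation: [-179.9, -0.1, -2.2]
force: [0.6, -0.1, -0.4]
opening: 0.0629
gripper_force: 30.0
```

Emit:
send_rows:
  deltas:
    - [[0.04,0,0],0]
    - [[0.09,0,0],0]
    - [[0.14,0,0],0]
    - [[0.19,0,0],0]
    - [[0.235,0,0],0]

```text
clock: 13.3
tool_pos: [0.6226, 0.2835, 0.1777]
orientation: [-180.0, -0.0, -2.3]
force: [-0.5, 1.1, -0.7]
opening: 0.0629
gripper_force: 30.0
```

```bash
python3 - <<'E'
from h import *
rim(); plan((*rk(.093),.17),(*rk(.093),.1355))
E
```

```text
[(265, 270, [0.0026, 0.0061], [73, 48, 32]), (281, 269, [0.0031, 0.0066], [78, 49, 34]), (297, 270, [0.0026, 0.0061], [86, 55, 35])]
at [0.628  0.283  0.1768] yaw -2.35 F [10.9  3.7  2.9] open 0.063 gf 30.0 t 13.35
[0.63  0.282 0.17 ] 1 / 1 [0.0029, 0.0014, 0.0085] -0.0006
[0.63  0.282 0.136] 1 / 1 [0.0, -0.0, 0.0431] -0.0
```

Emit:
send_rows:
  deltas:
    - [[-0.004,0.001,0],0]
    - [[-0.004,0.001,0.01],0]
    - [[-0.004,0.001,0.025],0]
    - [[-0.004,0.001,0.04],0]
    - [[-0.004,0.001,0.05],0]

```text
clock: 13.77
tool_pos: [0.6186, 0.2825, 0.1391]
orientation: [179.9, -0.3, -2.1]
force: [7.2, -12.2, 22.2]
opening: 0.063
gripper_force: 30.0
```

Emit:
send_rows:
  deltas:
    - [[0,0,0.006],0]
    - [[0,0,0.012],0]
    - [[0,0,0.018],0]
    - [[0,0,0.022],0]
    - [[0,0,0.026],0]

```text
clock: 14.18
tool_pos: [0.6221, 0.2826, 0.1226]
orientation: [-179.9, -0.7, -2.1]
force: [12.2, -14.2, 26.5]
opening: 0.0631
gripper_force: 30.0
```

```bash
python3 - <<'E'
from h import *
rim(); plan((*rk(.087),.1125))
E
```

```text
[(265, 235, [0.0251, 0.0277], [66, 44, 32]), (281, 255, [0.0158, 0.0188], [114, 70, 44]), (297, 235, [0.0252, 0.0277], [71, 46, 33])]
at [0.6221 0.2826 0.122 ] yaw -2.11 F [ 12.9 -13.5  22.6] open 0.063 gf 30.0 t 14.23
[0.624 0.282 0.112] 1 / 1 [0.0028, 0.0006, 0.0119] 0.0022
```

Emit:
send_rows:
  deltas:
    - [[0,0,-0.02],0]
    - [[0,0,-0.04],0]
    - [[0,0,-0.06],0]
    - [[0,0,-0.07],0]
    - [[0,0,-0.07],0]

```text
clock: 14.65
tool_pos: [0.6172, 0.284, 0.1744]
orientation: [-179.9, -0.1, -2.2]
force: [-0.4, -0.2, -0.5]
opening: 0.0635
gripper_force: 30.0
```

```bash
cat >> h.py <<'E'
def asc(s,c0,r0,c1,r1,st=(4,5),sat=1.3):
    """ascii: # coloured pixel, else grey level 0-9"""
    im=cv2.GaussianBlur(s["color"],(0,0),1).astype(float)
    for r in range(r0,r1,st[0]):
        print(r,"".join("#" if (im[r,c].max()>sat*im[r,c].min()+8) else str(int(im[r,c].mean()//26)) for c in range(c0,c1,st[1])))
E
python3 - <<'E'
from h import *
s=ctrl.snapshot("wrist"); asc(s,170,200,400,300)
t=ctrl.snapshot("side"); p=np.array(ctrl.get_obs()["tool_pos"]); c=np.int32(proj(t,[p-[0,0,.0615]])[0]); print(c,np.round(p,4)); asc(t,c[0]-22,c[1]-16,c[0]+22,c[1]+22,(1,1),1.4)
E
```

```text
200 6666666666666665554445555554466665444444444444
204 6666666666666666544446666555456665444444444444
208 6666666666666666555546665556556665444444444444
212 6666666666666665577546665556766666444444444444
216 6666666666666665556546655556666666444444444444
220 6666666666666665557546655556566666444444444444
224 6666666666666655556546555556566666444444444444
228 6666666666666655655446556555466666544444444444
232 6666666666666655654445445554466666544444444444
236 6666666666666666542#######22466666544444444444
240 6666666666666653#############35666544444444444
244 666666666556652################466644444444444
248 66664444422652##################46413444444444
252 666544443125#####################5312444444444
256 666444442113######################311444444444
260 66544443111########################01234444443
264 6544444310#########################00134333343
268 5444444111#########################00133333333
272 3444443111#########################10123333333
276 3444442111##########################0013333332
280 3333331111#########################11112333332
284 2222222222222222222222222
[... 1369 characters left out ...]
34456666666655
132 66666666666666666666665444444444555555555555
133 6666666666666666666666554444444555555#######
134 6666666666666666666555555554################
135 66666666666666555555555#####################
136 66666666555555555###########################
137 555555555################################222
138 555########################333####2222233333
139 ##########################334333333333333333
140 ############3##33333##3333344433333333333333
141 ##########3333334433333333344333333333333333
142 33######333333334433333333344333333333333333
143 43333333333333333333333333444333333333333333
144 33333333333433333333344334444444444333333333
145 33333333334433333334444444444444444333333333
```

Emit:
send_rows:
  deltas:
    - [[-0.08,0.05,0],0]
    - [[-0.08,0.09,0],0]
    - [[-0.08,0.105,0],0]
    - [[-0.08,0.105,0],0]
    - [[-0.08,0.105,0],0]

```text
clock: 15.17
tool_pos: [0.5487, 0.2005, 0.1719]
orientation: [179.9, 0.1, -2.4]
force: [0.3, 0.4, -0.8]
opening: 0.0634
gripper_force: 30.0
```

Emit:
send_rows:
  deltas:
    - [[-0.09,0.105,0],0]
    - [[-0.09,0.105,0],0]
    - [[-0.09,0.105,0.03],0]
    - [[-0.09,0.105,0.06],0]
    - [[-0.09,0.105,0.09],0]

```text
clock: 15.58
tool_pos: [0.4739, 0.1204, 0.1002]
orientation: [-179.9, -0.1, -2.3]
force: [0.8, -0.1, -1.1]
opening: 0.0637
gripper_force: 30.0
```

Emit:
send_rows:
  deltas:
    - [[0,0,0.01],0]
    - [[0,0,0.02],0]
    - [[0,0,0.025],0]
    - [[0,0,0.03],0]
    - [[0,0,0.034],0]

```text
clock: 16.0
tool_pos: [0.4752, 0.1214, 0.0737]
orientation: [-180.0, -0.0, -2.3]
force: [0.4, -0.6, -0.0]
opening: 0.0628
gripper_force: 30.0
```

Emit:
send_rows:
  deltas:
    - [[0,0,0],0]
    - [[0,0,0],0]
    - [[0,0,0],0]
    - [[0,0,0],0]
    - [[0,0,0],0]
  gripper: 1

```text
clock: 16.42
tool_pos: [0.4748, 0.121, 0.074]
orientation: [-180.0, -0.0, -2.3]
force: [0.3, 0.1, 0.3]
opening: 0.0862
gripper_force: 0.0
```

```bash
python3 - <<'E'
from h import *
s=ctrl.snapshot("wrist"); plan((.47,.12,.2)); discs(s,names=["disc_walnut"]); asc(s,150,180,400,340,(5,6))
E
```

```text
at [0.4747 0.1209 0.074 ] yaw -2.3 F [0.3 1.1 0.3] open 0.0867 gf 0.0 t 16.47
[0.47 0.12 0.2 ] 1 / 1 [-0.0059, 0.0014, -0.1575] 0.0001
disc_walnut 0.96 px [281. 251.] c [0.4747 0.1213] r 0.0319 rgb [107  71  50]
180 666666666666666666666666666666666666666666
185 666666666666666666666666666666666666666666
190 666666666666666666666666666666666666666666
195 666666666666666666666666666666666666666666
200 866666666666666666666666666666666666666666
205 886666666666666666666666666666666666666666
210 88666666666666666653#####46666666666666666
215 887666666666666663#########566666666666666
220 88866666666666662###########36666666666666
225 8886666666666662#############4666666666666
230 888666666666664###############566666666666
235 88866666666666#################66666666666
240 88866666666664#################66666666666
245 8886666656666##################56666566666
250 8886666226665###################6655146666
255 8876664116664###################6654126666
260 8766662116664###################5554113666
265 866674111666####################5554111565
270 666671111666####################4553111355
275 6666311116664###################4553111145
280 5555222225554###################4443222224
285 333333333333333333333333333333333333333333
290 444444444444444444444444444444444444444444
295 444444444444444444444444444444444444444444
300 444444444444444444444444444444444444444444
305 444444444444444444444444444444444444444444
310 444322344444444433333333333344444444442223
315 555221455555555553#########455555555552123
320 55522255555555555543#####45555555555554124
325 555225655555555555555555555555555555555124
330 444328755555555555566666665555555555555324
335 444688755555555555566666665555555555555665
```

Emit:
send_rows:
  deltas:
    - [[0,0,0.003],0]
    - [[0,0,0.006],0]
    - [[0,0,0.006],0]
    - [[0,0,0.006],0]
    - [[0,0,0.006],0]
  gripper: 0

```text
clock: 16.93
tool_pos: [0.4745, 0.1208, 0.0687]
orientation: [180.0, 0.0, -2.3]
force: [0.1, 0.6, -0.5]
opening: 0.0631
gripper_force: 30.0
```

Emit:
send_rows:
  deltas:
    - [[0,0,0],0]
    - [[0,0,0],0]
    - [[0,0,-0.04],0]
    - [[0,0,-0.08],0]
    - [[0,0,-0.12],0]

```text
clock: 17.35
tool_pos: [0.4741, 0.1205, 0.1656]
orientation: [179.9, 0.1, -2.3]
force: [1.5, 0.2, -1.2]
opening: 0.0631
gripper_force: 30.0
```

```bash
python3 - <<'E'
from h import *
s=ctrl.snapshot("top")
plan((*rk(-.117),.165),(*rk(-.117),.1465),(*rk(-.117),.1165))
E
```

```text
at [0.477  0.122  0.1721] yaw -2.2 F [2.8 1.  6.1] open 0.0634 gf 30.0 t 17.4
[0.42  0.29  0.165] 1 / 1 [-0.0787, -0.2074, 0.0088] 0.0011
[0.42  0.29  0.146] 1 / 1 [0.0, -0.0, 0.0231] -0.0
[0.42  0.29  0.116] 1 / 1 [0.0, -0.0, 0.0375] -0.0
```

Emit:
send_rows:
  deltas:
    - [[-0.0762,-0.2087,0],0]
    - [[-0.0762,-0.2087,0],0]
    - [[-0.0762,-0.2087,0],0]
    - [[-0.0762,-0.2087,0],0]
    - [[-0.0762,-0.2087,0],0]

```text
clock: 17.82
tool_pos: [0.4196, 0.2947, 0.1652]
orientation: [-179.9, -0.1, -2.1]
force: [-0.1, -0.1, -0.4]
opening: 0.0631
gripper_force: 30.0
```

Emit:
send_rows:
  deltas:
    - [[0,0,0.01],0]
    - [[0,0,0.023],0]
    - [[0,0,0.023],0]
    - [[0,0,0.023],0]
    - [[0,0,0.023],0]

```text
clock: 18.23
tool_pos: [0.4206, 0.2894, 0.1465]
orientation: [180.0, 0.0, -2.3]
force: [1.0, 0.9, -0.2]
opening: 0.0632
gripper_force: 30.0
```

```bash
python3 - <<'E'
from h import *
plan((*rk(-.117),.1465))
E
```

```text
at [0.4206 0.2894 0.1465] yaw -2.34 F [ 1.   0.9 -0.2] open 0.0632 gf 30.0 t 18.23
[0.42  0.29  0.146] 1 / 1 [-0.0002, -0.001, -0.0001] -0.0004
```

Emit:
send_rows:
  deltas:
    - [[0,0,0.006],0]
    - [[0,0,0.012],0]
    - [[0,0,0.016],0]
    - [[0,0,0.018],0]
    - [[0,0,0.0206],0]

```text
clock: 18.65
tool_pos: [0.4202, 0.2898, 0.13]
orientation: [180.0, 0.0, -2.3]
force: [-5.4, -1.8, 8.1]
opening: 0.0631
gripper_force: 30.0
```

Emit:
send_rows:
  deltas:
    - [[0,0,0.004],0]
    - [[0,0,0.008],0]
    - [[0,0,0.011],0]
    - [[0,0,0.014],0]
    - [[0,0,0.0163],0]

```text
clock: 19.07
tool_pos: [0.4205, 0.29, 0.1173]
orientation: [180.0, -0.0, -2.3]
force: [-0.6, -3.0, 8.1]
opening: 0.0633
gripper_force: 30.0
```

Emit:
send_rows:
  deltas:
    - [[0.002,0,0.002],0]
    - [[0.004,0,0.004],0]
    - [[0.0062,0,0.0062],0]
    - [[0.008,0,0.009],0]
    - [[0.01,0,0.0112],0]

```text
clock: 19.48
tool_pos: [0.4273, 0.2893, 0.1077]
orientation: [179.9, 0.1, -2.3]
force: [-7.2, 0.5, 4.6]
opening: 0.0632
gripper_force: 30.0
```

Emit:
send_rows:
  deltas:
    - [[0.002,0,-0.0015],0]
    - [[0.004,0,-0.003],0]
    - [[0.0055,0,-0.0045],0]
    - [[0.0065,0,-0.006],0]
    - [[0.0075,0,-0.0075],0]

```text
clock: 19.9
tool_pos: [0.4319, 0.2877, 0.1127]
orientation: [179.8, 0.3, -2.4]
force: [-9.8, -1.2, 1.3]
opening: 0.0636
gripper_force: 30.0
```

Emit:
send_rows:
  deltas:
    - [[0.001,0,0],0]
    - [[0.002,0,0],0]
    - [[0.0035,0,0],0]
    - [[0.005,0,0],0]
    - [[0.0062,0,0],0]

```text
clock: 20.32
tool_pos: [0.4366, 0.2876, 0.113]
orientation: [179.8, 0.3, -2.4]
force: [-15.3, 0.4, 5.8]
opening: 0.063
gripper_force: 30.0
```

```bash
python3 - <<'E'
from h import *
plan((*rk(-.104),.1135)); s=rim(cols=(265,281,297)); asc(s,190,200,375,300)
p=np.array(ctrl.get_obs()["tool_pos"]); print("X",(p[:2]-rk(0))@[np.cos(np.radians(-2.3)),np.sin(np.radians(-2.3))])
t=ctrl.snapshot("side"); c=np.int32(proj(t,[p-[0,0,.0615]])[0]); asc(t,c[0]-22,c[1]-16,c[0]+22,c[1]+22,(1,1),1.4)
E
```

```text
at [0.4366 0.2876 0.113 ] yaw -2.37 F [-15.3   0.4   5.8] open 0.063 gf 30.0 t 20.32
[0.433 0.29  0.114] 1 / 1 [-0.004, -0.0024, -0.0006] -0.0008
[(265, 257, [0.0145, 0.0177], [82, 53, 38]), (281, 247, [0.0192, 0.0222], [152, 161, 167]), (297, 257, [0.0144, 0.0177], [91, 57, 39])]
200 6666666666556444443333455644676777777
204 6666666668866444443333467854666677777
208 6666666668766444433333467855666666677
212 6666666665466444433333466446666666667
216 6666666666466444433433466446666666666
220 6666666666466444443433466456666666666
224 6666666665366333322322466366666676666
228 6666666663266111111111466166666666666
232 6666666661245111111111445146666666666
236 6666666661355211111111444136666676666
240 6666666661455211111111445136777677767
244 6666666662456211111111445236776666666
248 5555532665456555555555544567774255555
252 4444412665546666666666644577774134444
256 4444211665656666655566655666774114444
260 4444111655432############335663113444
264 45531113#####################32112444
268 4552111########################111444
272 444111#########################111244
276 442111##########
[... 1416 characters left out ...]
33444443333333
166 333333333322########223333333333333333333333
167 333333333332########123333333333333333333332
168 333333333332211####1123222223333333333333333
169 33333333333322211111233211122333333333333333
170 33333333333333222222233211122333333343333333
171 33333333333333333223333211223333334444433333
172 33333333333333333333333222333334444333333333
173 33333333333333333333333333333333333333333222
174 33333333333333344433333332222233332222222222
175 33333333333333334433333322111222222222222222
176 33333333333333334433333221001112222222222222
177 33333333333333333333333321000111222222222222
178 33333333333333333333333321000111222222222222
179 33333333333333333333333321000112222222222222
```

```bash
python3 - <<'E'
from h import *
s=ctrl.snapshot("wrist"); t=ctrl.snapshot("top")
for x in (-.054,-.066,-.094): print(x,np.round(proj(s,[np.r_[rk(x,yy),.064] for yy in (.018,-.018)]),1).tolist())
g=lambda s,c0,r0,c1,r1,st: [print(r,"".join("%x"%int(s["color"][r,c].mean()//16) for c in range(c0,c1,st))) for r in range(r0,r1,st)]
g(s,225,160,340,270,2)
E
```

```text
-0.054 [[236.3, 180.3], [316.5, 180.1]]
-0.066 [[237.3, 206.0], [315.7, 205.9]]
-0.094 [[239.7, 261.7], [313.9, 261.5]]
160 6666666bebbba977777777776666666776666679abbba8777777777777
162 6666666bda9aa977777777776666666776666679a9aa97777777777777
164 6677666aa8889977777777777666667776666678778897777777777777
166 6776666788888877777777777666677776666677678887777777777777
168 7777667888877877777777766666677776666677677887777777777777
170 7777667888778877777777766666777776666677667888777777777777
172 777767888877a977777777766667777776666678667788877777777777
174 777789988779a977777777766677777776666678766789987777777777
176 7778abba878ba9777777777666777777766666788679abba8777777777
178 7779bccb97aba9777777777777777777766666789779bcbb8777777777
180 7779bccb98bba9777777777777777777666666789a89bbbb8777777777
182 7778aaaa99aaa9777777777777777777666666789a89abba8777777777
184 aaa9999a9888a977777777777777777666666678788899a977777788aa
186 bbba9aa9788888777777777777777766666666777788ab98777777abbb
188 bbba99988888787777777777777777666666667667788777777777abbb
190 baaa9a9888877977777777777777776
[... 1784 characters left out ...]
bbbbbbb
248 bba998778888aa987887788887788788777888886778878abbbbbbbbba
250 baa999778878a9aaa999aaaaa99999a999999999777888bbbbbbbbbbba
252 ba99987888789abbaaabbbbbaaaa9a9aaa9aaaa9767888abbbbbbbbbba
254 aaa998788879bbbbbbbbbbbbbbaa99aabaaabbbb867888abbbbbbbbbba
256 9999989aa88abbbbbbbbbbbbba99999abbaabbba8689aa9abbbbbbbbba
258 aa9a9abbb98aaaa9999877777766656677788898778abb99aaabbbbbb9
260 9aaaaaaa9756554433333333333333343334343344456667889bbbbbb9
262 998765443333333333333333333433344434333343333444334679abb8
264 7543333333444333333333333333343334344344433344334333334687
266 3333333333333333333333333333433344434334333333333333333233
268 3333333333334333333333333333334344444433333333333333332222
```

```bash
cat >> h.py <<'E'
def wfit(test,dz=-.0615,n=5):
    """fit tilt (90=upright, front edge up), x and z offset of the held disc to its wrist-view mask above the bar"""
    s=ctrl.snapshot("wrist"); p=np.array(ctrl.get_obs()["tool_pos"]); a=np.radians(ctrl.get_obs()["orientation"][2])
    ex=np.array([np.cos(a),np.sin(a),0]); ey=np.array([-np.sin(a),np.cos(a),0]); ez=np.array([0,0,1.]); C=p+[0,0,dz]
    m=test(cv2.GaussianBlur(s["color"],(0,0),.8).astype(float))[150:282,200:360]; ph=np.linspace(0,2*np.pi,48); best=[]
    for th in range(0,116,5):
        t=np.radians(th); u=np.cos(t)*ex+np.sin(t)*ez; nn=np.sin(t)*ex-np.cos(t)*ez
        D0=np.vstack([k*nn*.0075+.032*(np.cos(ph)[:,None]*u+np.sin(ph)[:,None]*ey) for k in (-1,1)])
        for ox in np.arange(-.016,.0101,.002):
            for oz in (-.004,-.002,0,.002,.004):
                h=cv2.convexHull(proj(s,C+D0+ox*ex+oz*ez).astype(np.float32)); M=np.zeros((132,160),np.uint8)
                cv2.fillPoly(M,[np.int32(np.round(h-[200,150]))],1); best.append(((M.astype(bool)^m).sum(),th,round(ox,3),oz))
    best.sort(key=lambda b:b[0]); print("wfit mask",m.sum(),[(int(b[0]),b[1],float(b[2]),b[3]) for b in best[:n]])
    return best[0]
BROWN=lambda i:(i[...,0]>1.3*i[...,2]+8)&(i[...,0]<170)
E
python3 - <<'E'
from h import *
s=ctrl.snapshot("wrist"); R=cv2.Rodrigues(np.array(s["rvec"]))[0]; p=np.array(ctrl.get_obs()["tool_pos"]); print("cam rel tcp",-R.T@np.array(s["tvec"]).ravel()-p,"fwd",R[2])
wfit(BROWN,n=10)
E
```

```text
cam rel tcp [ 0.07430309 -0.00259084  0.09238114] fwd [-0.28377816  0.00858074 -0.95885157]
wfit mask 2361 [(184, 75, -0.012, 0), (204, 50, -0.014, 0.002), (204, 75, -0.01, 0.004), (219, 70, -0.01, 0), (228, 75, -0.014, -0.004), (234, 70, -0.012, -0.004), (239, 55, -0.014, -0.004), (249, 55, -0.012, 0.002), (250, 55, -0.012, 0), (252, 70, -0.008, 0.004)]
```

Emit:
send_rows:
  deltas:
    - [[-0.008,0,0],0]
    - [[-0.015,0,0],0]
    - [[-0.015,0,-0.025],0]
    - [[-0.015,0,-0.05],0]
    - [[-0.015,0,-0.07],0]

```text
clock: 21.03
tool_pos: [0.4273, 0.2902, 0.1711]
orientation: [-180.0, -0.0, -2.3]
force: [0.8, 0.3, 0.2]
opening: 0.0631
gripper_force: 30.0
```

Emit:
send_rows:
  deltas:
    - [[0.04,0,0],0]
    - [[0.09,0,0],0]
    - [[0.14,0,0],0]
    - [[0.19,0,0],0]
    - [[0.235,0,0],0]

```text
clock: 21.45
tool_pos: [0.6173, 0.2822, 0.1699]
orientation: [-180.0, -0.1, -2.3]
force: [-0.6, 2.0, -0.5]
opening: 0.0631
gripper_force: 30.0
```

Emit:
send_rows:
  deltas:
    - [[0.015,0,0],0]
    - [[0.024,0,0],0]
    - [[0.024,0,0],0]
    - [[0.024,0,0],0]
    - [[0.024,0,0],0]

```text
clock: 21.87
tool_pos: [0.6331, 0.2818, 0.1701]
orientation: [180.0, 0.0, -2.3]
force: [-0.4, -0.2, -0.4]
opening: 0.0631
gripper_force: 30.0
```

```bash
python3 - <<'E'
from h import *
wfit(BROWN,n=8); plan((*rk(.0975),.17),(*rk(.0975),.1475))
E
```

```text
wfit mask 2700 [(172, 50, -0.012, 0.002), (204, 75, -0.01, 0), (211, 80, -0.012, 0), (217, 50, -0.014, -0.002), (220, 80, -0.01, 0.004), (221, 75, -0.008, 0.004), (237, 55, -0.01, 0.002), (242, 75, -0.012, -0.004)]
at [0.6331 0.2819 0.1703] yaw -2.24 F [-0.2 -0.3 -0.3] open 0.0632 gf 30.0 t 21.92
[0.635 0.282 0.17 ] 1 / 1 [0.0021, 0.0003, 0.0004] 0.0007
[0.635 0.282 0.148] 1 / 1 [0.0, -0.0, 0.0281] -0.0
```

```bash
cat >> h.py <<'E'
def joint(test,stest,dz=-.0615,n=6,show=False):
    s=ctrl.snapshot("wrist"); t=ctrl.snapshot("side"); o=ctrl.get_obs(); p=np.array(o["tool_pos"]); a=np.radians(o["orientation"][2])
    ex=np.array([np.cos(a),np.sin(a),0]); ey=np.array([-np.sin(a),np.cos(a),0]); ez=np.array([0,0,1.]); C=p+[0,0,dz]
    m=test(cv2.GaussianBlur(s["color"],(0,0),.8).astype(float))[150:282,200:360]; ph=np.linspace(0,2*np.pi,48); best=[]
    c0=np.int32(proj(t,[C])[0])-24; ms=stest(t["color"][c0[1]:c0[1]+48,c0[0]:c0[0]+48].astype(float)).astype(np.uint8)
    k,lab,st,_=cv2.connectedComponentsWithStats(ms,connectivity=4); j=1+np.argmax(st[1:,4]); ms=lab==j
    rr,cc=np.where(ms); W=np.zeros((48,48),bool); W[rr.min()+1:,:np.bincount(np.array([cc[rr==r].max() for r in np.unique(rr)])).argmax()+1]=1
    if show: print("\n".join("".join("#" if ms[r,c] else ("." if W[r,c] else " ") for c in range(48)) for r in range(48)))
    for th in range(0,121,5):
        q=np.radians(th); u=np.cos(q)*ex+np.sin(q)*ez; nn=np.sin(q)*ex-np.cos(q)*ez
        D0=np.vstack([k*nn*.0075+.032*(np.cos(ph)[:,None]*u+np.sin(ph)[:,None]*ey) for k in (-1,1)])
        for ox in np.arange(-.016,.0101,.002):
            for oz in (-.004,-.002,0,.002):
                P=C+D0+ox*ex+oz*ez; M=np.zeros((132,160),np.uint8); S=np.zeros((48,48),np.uint8)
                cv2.fillPoly(M,[np.int32(np.round(cv2.convexHull(proj(s,P).astype(np.float32))-[200,150]))],1)
                cv2.fillPoly(S,[np.int32(np.round(cv2.convexHull(proj(t,P).astype(np.float32))-c0))],1)
                w=(M.astype(bool)^m).sum(); e=((S.astype(bool)^ms)&W).sum(); best.append((w+6*e,th,round(ox,3),oz,w,e))
    best.sort(key=lambda b:b[0]); print("joint",[(b[1],float(b[2]),b[3],int(b[4]),int(b[5])) for b in best[:n]])
SW=lambda i:(i[...,0]>1.35*i[...,2])&(i.mean(2)<75)
E
python3 - <<'E'
from h import *
joint(BROWN,SW,n=10,show=True)
E
```

```text
######                        
.................#######                        
................########                        
................########                        
...............#########                        
...............#########                        
..............##########                        
..............##########                        
.............###########                        
.............###########                        
.............###########                        
............############                        
............############                        
............############                        
............############                        
............############                        
............############                        
.............###########                        
..............##########                        
...............########.                        
.................####...                        
..................###...                        
........................                        
........................                        
........................                        
........................                        
........................                        
........................                        
........................                        
........................                        
........................                        
........................                        
joint [(75, -0.01, 0, 203, 59), (80, -0.012, 0, 219, 61), (75, -0.01, 0.002, 301, 49), (75, -0.008, 0.002, 359, 44), (70, -0.008, 0, 341, 48), (80, -0.012, 0.002, 287, 58), (70, -0.008, -0.002, 336, 52), (70, -0.006, 0.002, 402, 41), (70, -0.008, 0.002, 407, 42), (80, -0.01, 0.002, 355, 51)]
```

Emit:
send_rows:
  deltas:
    - [[0,0,0.01],0]
    - [[0,0,0.02],0]
    - [[0,0,0.028],0]
    - [[0,0,0.028],0]
    - [[0,0,0.028],0]

```text
clock: 22.43
tool_pos: [0.634, 0.2812, 0.1464]
orientation: [179.9, 0.1, -2.3]
force: [-0.1, 0.0, -1.3]
opening: 0.0632
gripper_force: 30.0
```

Emit:
send_rows:
  deltas:
    - [[-0.003,0,0],0]
    - [[-0.006,0,0],0]
    - [[-0.008,0,0],0]
    - [[-0.01,0,0],0]
    - [[-0.012,0,0],0]

```text
clock: 22.85
tool_pos: [0.6246, 0.2819, 0.1478]
orientation: [-180.0, -0.0, -2.3]
force: [0.4, 1.2, -0.5]
opening: 0.063
gripper_force: 30.0
```

```bash
python3 - <<'E'
from h import *
plan((*rk(.087),.1475)); joint(BROWN,SW,n=8)
E
```

```text
at [0.6246 0.2819 0.1478] yaw -2.3 F [ 0.4  1.2 -0.5] open 0.063 gf 30.0 t 22.85
[0.624 0.282 0.148] 1 / 1 [-0.0004, -0.0001, 0.0004] 0.0001
joint [(75, -0.01, 0, 220, 66), (80, -0.012, 0, 219, 74), (75, -0.01, 0.002, 314, 59), (70, -0.006, 0.002, 362, 54), (75, -0.008, 0.002, 344, 57), (80, -0.01, 0.002, 324, 62), (80, -0.012, 0.002, 322, 63), (70, -0.008, 0, 328, 64)]
```

Emit:
send_rows:
  deltas:
    - [[0,0,0.002],0]
    - [[0,0,0.004],0]
    - [[0,0,0.006],0]
    - [[0,0,0.008],0]
    - [[0,0,0.01],0]

```text
clock: 23.37
tool_pos: [0.6271, 0.2818, 0.1426]
orientation: [-180.0, -0.3, -2.2]
force: [3.4, -6.8, 16.5]
opening: 0.0632
gripper_force: 30.0
```

```bash
python3 - <<'E'
from h import *
plan((*rk(.087),.1475)); joint(BROWN,SW,n=5)
E
```

```text
at [0.6271 0.2818 0.1426] yaw -2.22 F [ 3.4 -6.8 16.5] open 0.0632 gf 30.0 t 23.37
[0.624 0.282 0.148] 1 / 1 [-0.0035, -0.0001, -0.0062] 0.0009
joint [(55, -0.008, 0.002, 311, 58), (80, -0.01, 0, 230, 72), (80, -0.008, 0.002, 273, 65), (80, -0.01, -0.002, 190, 79), (85, -0.01, 0.002, 279, 65)]
```

Emit:
send_rows:
  deltas:
    - [[0,0,-0.02],0]
    - [[0,0,-0.038],0]
    - [[0,0,-0.038],0]
    - [[0,0,-0.038],0]
    - [[0,0,-0.038],0]

```text
clock: 23.88
tool_pos: [0.6244, 0.2817, 0.1691]
orientation: [180.0, 0.1, -2.3]
force: [0.8, -0.1, -1.8]
opening: 0.063
gripper_force: 30.0
```

```bash
python3 - <<'E'
from h import *
joint(BROWN,SW,n=5)
s=ctrl.snapshot("wrist"); t=ctrl.snapshot("side"); p=np.array(ctrl.get_obs()["tool_pos"]); c=np.int32(proj(t,[p-[0,0,.0615]])[0])
a=cv2.resize(s["color"][200:300,190:370,::-1],(396,220),interpolation=cv2.INTER_CUBIC)
b=cv2.resize(t["color"][c[1]-35:c[1]+35,c[0]-35:c[0]+35,::-1],(400,400),interpolation=cv2.INTER_CUBIC)
def out(img,sh,o,k,th,ox,col):
    an=np.radians(YAW); ex=np.array([np.cos(an),np.sin(an),0]); ey=np.array([-np.sin(an),np.cos(an),0]); q=np.radians(th); u=np.cos(q)*ex+np.array([0,0,np.sin(q)]); nn=np.sin(q)*ex-np.array([0,0,np.cos(q)]); ph=np.linspace(0,2*np.pi,48)
    for g in (-1,1):
        P=proj(sh,p-[0,0,.0615]+ox*ex+g*.0075*nn+.032*(np.cos(ph)[:,None]*u+np.sin(ph)[:,None]*ey)); cv2.polylines(img,[np.int32((P-o+.5)*k)],True,col,1)
H=np.zeros((600,800,3),np.uint8); H[:220,:396]=a; H[:400,400:]=b
a2=a.copy()
for th,ox,col in ((75,-.01,(0,255,0)),(50,-.012,(255,0,255))):
    out(a2,s,np.array([190,200]),2.2,th,ox,col)
H[230:450,:396]=a2; b2=b.copy()
for th,ox,col in ((75,-.01,(0,255,0)),(50,-.012,(255,0,255))): out(b2,t,c-35,400/70,th,ox,col)
H[400:600,400:]=b2[100:300]
cv2.imwrite("pics/c9.png",H)
E
```

```text
joint [(75, -0.008, 0.002, 252, 45), (80, -0.01, 0.002, 242, 51), (75, -0.01, 0, 266, 56), (75, -0.01, -0.002, 220, 64), (60, -0.006, 0.002, 424, 33)]
```

View pics/c9.png

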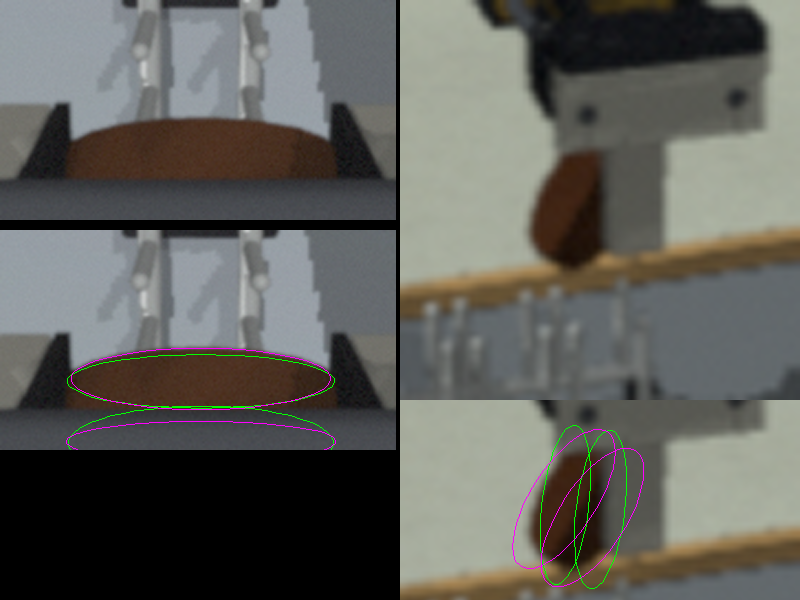

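The last picture shows the walnut disc tilted about 75°. It has slid up the pads by about 8 mm: its bottom in the side view is well above the model. I'll widen the fit.

```bash
sed -i 's/for oz in (-.004,-.002,0,.002):/for oz in np.arange(-.006,.0221,.002):/; s/print("joint".*/print("joint",[(b[1],float(b[2]),round(float(b[3]),3),int(b[4]),int(b[5])) for b in best[:n]])/' h.py
python3 - <<'E'
from h import *
joint(BROWN,SW,n=10); plan((*rk(.087),.17))
E
```

```text
joint [(80, -0.008, 0.008, 227, 38), (80, -0.01, 0.004, 235, 42), (75, -0.008, 0.002, 251, 43), (80, -0.01, 0.002, 222, 50), (75, -0.008, 0.004, 317, 37), (85, -0.01, 0.008, 306, 39), (75, -0.01, -0.002, 211, 59), (85, -0.012, 0.004, 293, 46), (80, -0.008, 0.006, 344, 38), (75, -0.01, 0.0, 269, 52)]
at [0.6246 0.2818 0.1692] yaw -2.3 F [ 0.1 -0.8 -1.4] open 0.0633 gf 30.0 t 24.18
[0.624 0.282 0.17 ] 1 / 1 [-0.0003, -0.0002, -0.001] 0.0
```

Emit:
send_rows:
  deltas:
    - [[0.0065,0,0],0]
    - [[0.0065,0,0.01],0]
    - [[0.0065,0,0.025],0]
    - [[0.0065,0,0.03],0]
    - [[0.0065,0,0.035],0]

```text
clock: 24.6
tool_pos: [0.63, 0.2815, 0.1408]
orientation: [179.9, 0.0, -2.3]
force: [1.5, -0.2, 8.8]
opening: 0.0633
gripper_force: 30.0
```

Emit:
send_rows:
  deltas:
    - [[0,0,0.004],0]
    - [[0,0,0.008],0]
    - [[0,0,0.012],0]
    - [[0,0,0.014],0]
    - [[0,0,0.014],0]

```text
clock: 25.02
tool_pos: [0.6337, 0.2819, 0.1342]
orientation: [-179.9, -0.5, -2.2]
force: [7.7, -4.9, 12.4]
opening: 0.063
gripper_force: 30.0
```

```bash
python3 - <<'E'
from h import *
plan((*rk(.09),.106)); joint(BROWN,SW,n=5)
E
```

```text
at [0.6337 0.2819 0.1342] yaw -2.21 F [ 7.7 -4.9 12.4] open 0.063 gf 30.0 t 25.02
[0.627 0.282 0.106] 1 / 1 [-0.008, 0.0003, 0.0352] 0.001
joint [(40, -0.008, 0.01, 283, 45), (45, -0.006, 0.01, 412, 28), (40, -0.006, 0.014, 370, 36), (35, -0.008, 0.014, 268, 54), (35, -0.01, 0.01, 220, 65)]
```

Emit:
send_rows:
  deltas:
    - [[0,0,-0.02],0]
    - [[0,0,-0.05],0]
    - [[0.03,0,-0.05],0]
    - [[0.055,0,-0.05],0]
    - [[0.055,0,-0.05],0]

```text
clock: 25.53
tool_pos: [0.6766, 0.2797, 0.1706]
orientation: [-180.0, -0.1, -2.3]
force: [0.5, -0.6, -1.4]
opening: 0.0634
gripper_force: 30.0
```

Emit:
send_rows:
  deltas:
    - [[0,0,0],0]
    - [[0,0,0],0]
    - [[0,0,0],0]
    - [[0,0,0],0]
    - [[0,0,0],0]

```text
clock: 25.95
tool_pos: [0.6734, 0.2801, 0.1708]
orientation: [180.0, 0.0, -2.3]
force: [0.4, -0.4, -1.4]
opening: 0.0628
gripper_force: 30.0
```

```bash
cat >> h.py <<'E'
def XY():
    o=ctrl.get_obs(); p=np.array(o["tool_pos"]); a=np.radians(RACK[2]); d=p[:2]-np.array(RACK[:2])
    print("X",round(d@[np.cos(a),np.sin(a)],4),"Y",round(d@[-np.sin(a),np.cos(a)],4),"z",round(p[2],4),"F",np.round(o["force"],1),"gf",round(o["gripper_force"],1),"op",round(o["opening"],4),"t",round(o["clock"],1))
E
python3 - <<'E'
from h import *
XY(); joint(BROWN,SW,n=6)
E
```

```text
X 0.1361 Y 0.0001 z 0.1708 F [ 0.4 -0.4 -1.4] gf 30.0 op 0.0628 t 25.9
joint [(90, -0.01, 0.0, 183, 81), (90, -0.008, 0.006, 291, 66), (95, -0.012, 0.0, 209, 80), (95, -0.01, 0.004, 244, 75), (90, -0.008, 0.004, 267, 72), (95, -0.008, 0.01, 258, 74)]
```

Emit:
send_rows:
  deltas:
    - [[0,0,0.015],0]
    - [[0,0,0.03],0]
    - [[0,0,0.045],0]
    - [[0,0,0.055],0]
    - [[0,0,0.061],0]

```text
clock: 26.47
tool_pos: [0.673, 0.2793, 0.1192]
orientation: [179.9, 0.2, -2.3]
force: [0.2, -0.2, -0.9]
opening: 0.0632
gripper_force: 30.0
```

Emit:
send_rows:
  deltas:
    - [[-0.003,0,0],0]
    - [[-0.006,0,0],0]
    - [[-0.009,0,0],0]
    - [[-0.012,0,0],0]
    - [[-0.015,0,0],0]

```text
clock: 26.88
tool_pos: [0.6646, 0.2808, 0.124]
orientation: [-179.9, -0.4, -2.2]
force: [13.0, -4.4, -1.0]
opening: 0.0632
gripper_force: 30.0
```

Emit:
send_rows:
  deltas:
    - [[-0.003,0,0],0]
    - [[-0.006,0,0],0]
    - [[-0.009,0,0],0]
    - [[-0.012,0,0],0]
    - [[-0.015,0,0],0]

```text
clock: 27.3
tool_pos: [0.6572, 0.2812, 0.1277]
orientation: [-179.7, -0.9, -2.2]
force: [21.7, -9.7, 8.8]
opening: 0.0634
gripper_force: 30.0
```

```bash
python3 - <<'E'
from h import *
XY(); joint(BROWN,SW,n=4); wfit(BROWN)
E
```

```text
X 0.1199 Y 0.0005 z 0.1277 F [21.7 -9.7  8.8] gf 30.0 op 0.0634 t 27.3
joint [(85, -0.004, 0.012, 342, 19), (80, -0.004, 0.006, 231, 39), (80, -0.004, 0.008, 294, 31), (80, -0.002, 0.012, 336, 26)]
wfit mask 3394 [(239, 75, -0.004, 0.002), (241, 55, -0.006, 0.004), (242, 80, -0.006, 0.004), (249, 80, -0.006, 0.002), (264, 50, -0.008, 0.004)]
```

```bash
cat >> h.py <<'E'
def sideasc(dz=-.0615,ch=0,n=24,div=6):
    t=ctrl.snapshot("side"); p=np.array(ctrl.get_obs()["tool_pos"]); c=np.int32(np.round(proj(t,[p+[0,0,dz]])[0]))
    P=proj(t,[p+[0,0,dz],p+[0,0,dz-.0045],p+[0,0,dz-.032]]); print("axis/tip/bottom px",np.round(P-c+n,1).tolist())
    for r in range(c[1]-n+6,c[1]+n-4):
        px=t["color"][r,c[0]-n:c[0]+n].astype(int); print("%2d "%(r-c[1]+n)+"".join((chr(97+min(25,v[0]//div)) if v[0]>1.4*v[2] and v.mean()<95 else ("." if v.mean()<140 else " ")) for v in px))
E
python3 - <<'E'
from h import *
sideasc()
E
```

```text
axis/tip/bottom px [[24.4, 24.4], [24.4, 26.1], [24.5, 36.5]]
 6             ....................................
 7              ...................................
 8              ...................................
 9               ..................................
10               ..................................
11                .................................
12                 ................................
13                 ................................
14                 ................................
15                 ................................
16                 ...............................u
17                 ........................usrqqpqp
18                 .olllkjh............pppppppppppp
19             .....nkkkjhf............opppppppqqpo
20      .  ........sljjjife............opppoono....
21    ...........urmkjjjhefg.......................
22 ........tsrrrrqnlkjjjhfeg.......................
23 .tsrrrrrrqqr...nkjjjigeef.......................
24 rrrrqqqqqqqr...mkjkkifeef.......................
25 r..rqqqpono....kjkkjgfefg......................
[... 237 characters left out ...]
h.......................
31 ...............l...fffffg.......................
32 ...................feffff.......................
33 ...................feeeef.......................
34 .....................ffg........................
35 ................................................
36 ................................................
37 ................................................
38 ................................................
39 ................................................
40 ................................................
41 ................................................
42 ................................................
43 ................................................
```

```bash
cat >> h.py <<'E'
def tone(stest,dz=-.0615,n=5,thr=None,wst=None):
    """two-tone (rear face / rim) fit of the held disc in the side view; theta 90 = upright"""
    t=ctrl.snapshot("side"); o=ctrl.get_obs(); p=np.array(o["tool_pos"]); a=np.radians(o["orientation"][2]); N=28
    ex=np.array([np.cos(a),np.sin(a),0]); ey=np.array([-np.sin(a),np.cos(a),0]); ez=np.array([0,0,1.]); C=p+[0,0,dz]
    c0=np.int32(proj(t,[C])[0])-N; roi=t["color"][c0[1]:c0[1]+2*N,c0[0]:c0[0]+2*N].astype(float); ms=stest(roi).astype(np.uint8)
    k,lab,st,_=cv2.connectedComponentsWithStats(ms,connectivity=4); ms=lab==1+np.argmax(st[1:,4]); lum=roi.sum(2)
    if thr is None: thr=cv2.threshold(np.clip(lum[ms]/3,0,255).astype(np.uint8),0,1,cv2.THRESH_OTSU)[0]*3
    obs=np.where(ms,np.where(lum>thr,1,2),0); rr,cc=np.where(ms); right=np.bincount(np.array([cc[rr==r].max() for r in np.unique(rr)])).argmax()
    W=np.zeros((2*N,2*N),bool); W[rr.min()+1:rr.max()+6,:right]=1; ph=np.linspace(0,2*np.pi,48); best=[]
    for th in range(-10,121,5):
        q=np.radians(th); u=np.cos(q)*ex+np.sin(q)*ez; nn=np.sin(q)*ex-np.cos(q)*ez; E=.032*(np.cos(ph)[:,None]*u+np.sin(ph)[:,None]*ey)
        for ox in np.arange(-.018,.0181,.003):
            for oz in np.arange(-.006,.0241,.003):
                B=C+ox*ex+oz*ez; F=proj(t,B-.0075*nn+E).astype(np.float32)-c0; G=proj(t,B+.0075*nn+E).astype(np.float32)-c0; S=np.zeros((2*N,2*N),np.uint8)
                cv2.fillPoly(S,[np.int32(np.round(cv2.convexHull(np.vstack([F,G]))*16))],2,shift=4); cv2.fillPoly(S,[np.int32(np.round(F*16))],1,shift=4)
                best.append((((S!=obs)&W).sum(),th,round(float(ox),3),round(float(oz),3)))
    best.sort(key=lambda b:b[0]); print("tone",[(int(b[0]),)+b[1:] for b in best[:n]],"area",ms.sum())
E
python3 - <<'E'
from h import *
tone(SW,n=12)
E
```

```text
Traceback (most recent call last):
  File "h.py", line 154, in tone
    cv2.fillPoly(S,[np.int32(np.round(cv2.convexHull(np.vstack([F,G]))*16))],2,shift=4); cv2.fillPoly(S,[np.int32(np.round(F*16))],1,shift=4)
                                      ~~~~~~~~~~~~~~^^^^^^^^^^^^^^^^^^
cv2.error: OpenCV(4.12.0) /io/opencv/modules/imgproc/src/convhull.cpp:143: error: (-215:Assertion failed) total >= 0 && (depth == CV_32F || depth == CV_32S) in function 'convexHull'
```

```bash
sed -i 's/cv2.convexHull(np.vstack(\[F,G\]))/cv2.convexHull(np.vstack([F,G]).astype(np.float32))/' h.py
python3 - <<'E'
from h import *
tone(SW,n=12); XY()
E
```

```text
tone [(46, 80, -0.009, 0.021), (46, 90, -0.012, 0.021), (47, 85, -0.012, 0.021), (47, 90, -0.012, 0.024), (47, 95, -0.009, 0.012), (48, 80, -0.009, 0.024), (49, 80, -0.009, 0.018), (49, 85, -0.012, 0.018), (49, 85, -0.012, 0.024), (49, 85, -0.009, 0.021), (49, 85, -0.009, 0.024), (49, 90, -0.009, 0.015)] area 140
X 0.1196 Y 0.0005 z 0.1279 F [20.  -7.4  6.5] gf 30.0 op 0.063 t 27.6
```

Emit:
send_rows:
  deltas:
    - [[0.006,0,0],0]
    - [[0.0125,0,0],0]
    - [[0.0125,0,-0.02],0]
    - [[0.0125,0,-0.04],0]
    - [[0.0125,0,-0.05],0]

```text
clock: 28.02
tool_pos: [0.6602, 0.2808, 0.1638]
orientation: [-180.0, -0.1, -2.3]
force: [0.4, 0.4, 0.6]
opening: 0.0633
gripper_force: 30.0
```

Emit:
send_rows:
  deltas:
    - [[-0.015,0,0],0]
    - [[-0.033,0,0],0]
    - [[-0.033,0,0],0]
    - [[-0.033,0,0],0]
    - [[-0.033,0,0],0]

```text
clock: 28.43
tool_pos: [0.6335, 0.2818, 0.1621]
orientation: [-180.0, -0.0, -2.3]
force: [0.0, 0.5, -0.3]
opening: 0.063
gripper_force: 30.0
```

```bash
python3 - <<'E'
from h import *
XY(); tone(SW,n=10); sideasc()
E
```

```text
X 0.0962 Y 0.0002 z 0.1621 F [ 0.   0.5 -0.3] gf 30.0 op 0.063 t 28.4
tone [(85, 100, -0.018, 0.012), (89, 95, -0.018, 0.015), (89, 100, -0.018, 0.015), (89, 100, -0.015, 0.006), (90, 105, -0.018, 0.012), (91, 95, -0.018, 0.012), (91, 105, -0.018, 0.009), (92, 100, -0.018, 0.009), (93, 95, -0.015, 0.012), (93, 105, -0.018, 0.006)] area 245
axis/tip/bottom px [[23.6, 23.5], [23.7, 25.3], [23.9, 36.0]]
 6             ....................................
 7             ....................................
 8              ...................................
 9               ..................................
10               ..................................
11                .................................
12                .............................    
13                .....................            
14                ....................             
15                ...llkkk............             
16                ..lkkkkk............             
17                .okkkkjj............             
18                .mkkkkjj............             
19                .l
[... 579 characters left out ...]
............trqppppppppp
31             ..plifeeeffg..........pppppppppppppp
32            ....oieeeeeff.........opppoppqpponn..
33    ............qlhffeghjmooooooooppponnn........
34 ..........tsrrrqpnljj...pppppoonn...............
35 ....srrrrrrqrqqqqqpoo....n......................
36 rrrrr..rrr..rqrqponn............................
37 rrrrs...r.......................................
38 qrqp............................................
39 ................................................
40 ................................................
41 ................................................
42 ................................................
43 ................................................
```

```bash
python3 - <<'E'
s=open('h.py').read()
s=s.replace("W[rr.min()+1:rr.max()+6,:right]=1; ph","W[rr.min()+1:rr.max()+6,:right]=1; W&=~cv2.dilate(((roi[...,0]>90)&(roi[...,0]>1.25*roi[...,2])&(wst is None)).astype(np.uint8),np.ones((3,3))).astype(bool); ph")
s=s.replace("for th in range(-10,121,5):\n        q","for th in range(0,126,3):\n        q")
s+='''
SW=lambda i:(i[...,0]>1.4*i[...,2])&(i[...,0]<85)&(i.mean(2)<62)
'''
open('h.py','w').write(s)
E
python3 - <<'E'
from h import *
tone(SW,n=16)
E
```

```text
tone [(29, 24, 0.009, 0.003), (29, 33, 0.009, 0.006), (31, 24, 0.006, 0.003), (31, 36, 0.006, 0.006), (31, 39, 0.006, 0.006), (32, 30, 0.006, 0.006), (32, 33, 0.006, 0.006), (32, 45, 0.006, 0.009), (33, 27, 0.009, 0.006), (33, 30, 0.006, 0.003), (33, 30, 0.009, 0.006), (33, 39, 0.003, 0.009), (33, 42, 0.006, 0.009), (34, 12, 0.009, 0.0), (34, 18, 0.009, 0.0), (34, 21, 0.009, 0.003)] area 156
```

Emit:
send_rows:
  deltas:
    - [[-0.001,0,0.007],0]
    - [[-0.001,0,0.014],0]
    - [[-0.001,0,0.021],0]
    - [[-0.001,0,0.026],0]
    - [[-0.001,0,0.03],0]

```text
clock: 29.0
tool_pos: [0.6325, 0.2813, 0.1367]
orientation: [180.0, 0.1, -2.3]
force: [0.2, -0.6, -1.3]
opening: 0.0634
gripper_force: 30.0
```

Emit:
send_rows:
  deltas:
    - [[0,0,0.002],0]
    - [[0,0,0.004],0]
    - [[0,0,0.006],0]
    - [[0,0,0.008],0]
    - [[0,0,0.008],0]

```text
clock: 29.42
tool_pos: [0.6327, 0.2815, 0.1313]
orientation: [180.0, 0.0, -2.3]
force: [0.1, -0.4, -2.4]
opening: 0.0632
gripper_force: 30.0
```

```bash
python3 - <<'E'
from h import *
XY(); s=ctrl.snapshot("wrist"); asc(s,190,216,375,290)
E
```

```text
X 0.0954 Y -0.0001 z 0.1313 F [ 0.1 -0.4 -2.4] gf 30.0 op 0.0632 t 29.4
216 6666666666414520010110145114444444444
220 6666666666315631111111156214444444444
224 6666666665315631111111156214444444444
228 6666666665426632222222256224444444444
232 6666666665556543555555555554444444444
236 6666666666554444655655544564444444444
240 6666666666654444666665544564444444444
244 6666665666554444666655554464444344444
248 4444422666554443555544454464443134444
252 444431165532##############34342124444
256 44442114#####################22114444
260 4443111########################012344
264 444311#########################011333
268 444111#########################101333
272 443111#########################100233
276 442110#########################100133
280 331111######################111111123
284 2222222222222222222222222222222222222
288 2222222222222222222222222222222222222
```

Emit:
send_rows:
  deltas:
    - [[0,0,0.002],0]
    - [[0,0,0.004],0]
    - [[0,0,0.006],0]
    - [[0,0,0.008],0]
    - [[0,0,0.01],0]

```text
clock: 29.88
tool_pos: [0.6328, 0.2818, 0.1279]
orientation: [-180.0, -0.1, -2.2]
force: [-16.7, -2.9, 37.3]
opening: 0.0632
gripper_force: 30.0
```

```bash
python3 - <<'E'
from h import *
XY()
E
```

```text
X 0.0955 Y 0.0001 z 0.1279 F [-16.7  -2.9  37.3] gf 30.0 op 0.0632 t 29.9
```

Emit:
send_rows:
  deltas:
    - [[0,0,-0.005],0]
    - [[0,0,-0.009],0]
    - [[-0.004,0,-0.009],0]
    - [[-0.004,0,-0.009],0]
    - [[-0.004,0,-0.009],0]

```text
clock: 30.3
tool_pos: [0.6313, 0.2821, 0.1318]
orientation: [-179.9, -0.2, -2.3]
force: [4.8, -1.2, 1.6]
opening: 0.0628
gripper_force: 30.0
```

Emit:
send_rows:
  deltas:
    - [[0,0,0.002],0]
    - [[0,0,0.004],0]
    - [[0,0,0.006],0]
    - [[0,0,0.008],0]
    - [[0,0,0.009],0]

```text
clock: 30.72
tool_pos: [0.6312, 0.2821, 0.1267]
orientation: [-179.9, -0.2, -2.2]
force: [-4.1, -3.1, 23.6]
opening: 0.0634
gripper_force: 30.0
```

```bash
python3 - <<'E'
from h import *
XY(); s=ctrl.snapshot("wrist"); asc(s,190,216,375,290)
E
```

```text
X 0.0938 Y 0.0004 z 0.1267 F [-4.1 -3.1 23.6] gf 30.0 op 0.0634 t 30.7
216 6666666666513521111101125203444444444
220 6666666666315641111111146413444444444
224 6666666665316641111111146413444444444
228 6666666665426641111111146413444444444
232 6666666665556543555555445554444444444
236 6666666666554444555555544564444444444
240 6666666666654444666665554464444444444
244 6666665666654444666655564464444444444
248 4444422666554443555444463465443134444
252 444431265532##############34342124444
256 44442114#####################22114444
260 4443111########################012444
264 444310#########################111343
268 444110#########################101333
272 443111#########################101233
276 442101#########################101133
280 331111#####################1111111123
284 2222222222222222222222222222222222222
288 2222222222222222222222222222222222222
```

Emit:
send_rows:
  deltas:
    - [[0,0,-0.004],0]
    - [[-0.002,0,-0.004],0]
    - [[-0.005,0,-0.004],0]
    - [[-0.007,0,-0.004],0]
    - [[-0.009,0,-0.004],0]

```text
clock: 31.18
tool_pos: [0.6276, 0.2824, 0.1295]
orientation: [-179.8, -0.6, -2.2]
force: [18.9, -7.6, 6.1]
opening: 0.0634
gripper_force: 30.0
```

```bash
python3 - <<'E'
from h import *
XY(); s=ctrl.snapshot("wrist"); asc(s,190,236,375,290)
E
```

```text
X 0.0902 Y 0.0005 z 0.1295 F [18.9 -7.6  6.1] gf 30.0 op 0.0634 t 31.2
236 6666666666654444666665554465444444444
240 6666666666654454666655563465444444444
244 6666665666554454666655564456444444444
248 4444422666544454666555564456443134444
252 4444312665545443444334453555442124444
256 4444211532##################232114444
260 444310#########################112444
264 444311#########################111333
268 444111#########################101333
272 443111#########################101233
276 442111#########################100133
280 331111######################1#1111123
284 2222222222222222222222222222222222222
288 2222222222222222222222222222222222222
```

Emit:
send_rows:
  deltas:
    - [[-0.002,0,0],0]
    - [[-0.004,0,0],0]
    - [[-0.006,0,0],0]
    - [[-0.006,0,0.002],0]
    - [[-0.006,0,0.004],0]

```text
clock: 31.65
tool_pos: [0.6241, 0.2829, 0.1282]
orientation: [-179.8, -0.8, -2.2]
force: [17.9, -7.3, 13.2]
opening: 0.0632
gripper_force: 30.0
```

Emit:
send_rows:
  deltas:
    - [[0,0,0.002],0]
    - [[0,0,0.004],0]
    - [[0,0,0.006],0]
    - [[0,0,0.008],0]
    - [[0,0,0.01],0]

```text
clock: 32.07
tool_pos: [0.6239, 0.2833, 0.1219]
orientation: [-179.7, -0.8, -2.2]
force: [7.9, -7.7, 28.2]
opening: 0.0631
gripper_force: 30.0
```

```bash
python3 - <<'E'
from h import *
XY(); s=ctrl.snapshot("wrist"); asc(s,190,236,375,290); sideasc()
E
```

```text
X 0.0865 Y 0.0013 z 0.1219 F [ 7.9 -7.7 28.2] gf 30.0 op 0.0631 t 32.1
236 6666666666654454566665553456444444444
240 6666666666654454566665555446444444444
244 6666666666554454566655556446444444444
248 4444422666545454566555556446443134444
252 4444312665556554566555556465542124444
256 444421133222##############33322114444
260 444311#########################112444
264 444311#########################111343
268 444111#########################101333
272 443111#########################111233
276 442110#########################100133
280 331111#######################11111123
284 2222222222222222222222222222222222222
288 2222222222222222222222222222222222222
axis/tip/bottom px [[23.5, 23.7], [23.6, 25.4], [23.9, 35.8]]
 6            .....................................
 7            .....................................
 8             ....................................
 9             ....................................
10              ...................................
11               ..................................
12                .................................
13             
[... 896 characters left out ...]
........................
31 ....................iffg........................
32 .....................fef........................
33 .......................fg.......................
34 ................................................
35 ................................................
36 ................................................
37 ................................................
38 ................................................
39 ................................................
40 ................................................
41 ................................................
42 ................................................
43 ................................................
```

Emit:
send_rows:
  deltas:
    - [[0,0,0],0]
    - [[0,0,0],0]
    - [[0,0,0],0]
    - [[0,0,0],0]
    - [[0,0,0],0]
  gripper: 0.85

```text
clock: 32.58
tool_pos: [0.6169, 0.2821, 0.1145]
orientation: [179.9, 0.1, -2.3]
force: [0.1, 0.4, 0.2]
opening: 0.0745
gripper_force: 0.0
```

```bash
python3 - <<'E'
from h import *
XY(); s=ctrl.snapshot("wrist"); asc(s,190,236,375,290); sideasc()
E
```

```text
X 0.0796 Y -0.0002 z 0.1145 F [0.1 0.4 0.2] gf 0.0 op 0.0745 t 32.6
236 7777777776555533222#23344556555555555
240 7777777776564###########3565555555555
244 7777777762784###########2673455554555
248 55523776##572############56##45541455
252 55312772######################4531255
256 5521276#######################3531145
260 5311274#######################2531124
264 5211164########################521114
268 4111164#######################2421112
272 2111164#######################2411111
276 1111165#######################2411111
280 1111154#######################2321111
284 2222222222222222222222222222222222222
288 3333333333333333333333333333333333333
axis/tip/bottom px [[24.2, 23.7], [24.3, 25.4], [24.6, 35.7]]
 6            .....................................
 7            .....................................
 8             ....................................
 9             ....................................
10              ...................................
11               ..................................
12               ..................................
13               .
[... 893 characters left out ...]
........................
31 ................................................
32 ................................................
33 ........................g.......................
34 ........................f.......................
35 ........................fg......................
36 ........................fefff...................
37 .........................f......................
38 ................................................
39 ................................................
40 ................................................
41 ................................................
42 ................................................
43 ................................................
```

Emit:
send_rows:
  deltas:
    - [[0,0,-0.02],0]
    - [[0,0,-0.06],0]
    - [[0,0,-0.1],0]
    - [[0,0,-0.1],0]
    - [[0,0,-0.1],0]
  gripper: 1

```text
clock: 33.1
tool_pos: [0.6184, 0.2829, 0.198]
orientation: [-179.8, -0.2, -2.3]
force: [-0.9, -0.1, -0.9]
opening: 0.0875
gripper_force: 0.0
```

Emit:
send_rows:
  deltas:
    - [[-0.08,0.1,0],0]
    - [[-0.08,0.2,0],0]
    - [[-0.08,0.2,0],0]
    - [[-0.08,0.2,0],0]
    - [[-0.08,0.2,0],0]

```text
clock: 33.52
tool_pos: [0.5436, 0.1202, 0.1943]
orientation: [179.9, 0.2, -2.4]
force: [-1.2, 0.3, -0.4]
opening: 0.0878
gripper_force: 0.0
```

```bash
python3 - <<'E'
from h import *
XY(); s=ctrl.snapshot("top"); t=ctrl.snapshot("side")
discs(s,minc=.4)
for nm,sh in (("top",s),("side",t)):
    for X,Z in ((.08,.083),(.08,.051)): print(nm,X,Z,np.round(proj(sh,[np.r_[rk(X),Z]]),1).tolist())
c=np.int32(proj(t,[np.r_[rk(.08),.051]])[0]); 
for r in range(c[1]-18,c[1]+16): print("%3d "%r+"".join((chr(97+min(25,int(v[0])//6)) if v[0]>1.4*v[2] and v.mean()<80 else "%x"%int(v.mean()//16)) for v in t["color"][r,c[0]-26:c[0]+26].astype(int)))
c=np.int32(proj(s,[np.r_[rk(.08),.083]])[0]); 
for r in range(c[1]-12,c[1]+16): print("%3d "%r+"".join((chr(97+min(25,int(v[0])//6)) if v[0]>1.4*v[2] and v.mean()<95 else "%x"%int(v.mean()//16)) for v in s["color"][r,c[0]-24:c[0]+24].astype(int)))
E
```

```text
X 0.0128 Y -0.165 z 0.1943 F [-1.2  0.3 -0.4] gf 0.0 op 0.0878 t 33.5
disc_cork 0.92 px [243. 183.] c [0.6428 0.0813] r 0.0332 rgb [106  79  55]
disc_blue 0.88 px [326. 218.] c [ 0.5627 -0.0883] r 0.0321 rgb [ 75 116 151]
disc_green 0.76 px [312. 265.] c [ 0.4653 -0.072 ] r 0.0323 rgb [54 95 74]
disc_green 0.72 px [241. 182.] c [0.6441 0.0829] r 0.0315 rgb [109  80  55]
disc_green 0.62 px [315. 320.] c [ 0.3572 -0.0788] r 0.0327 rgb [100  51 134]
disc_green 0.61 px [268. 298.] c [0.3951 0.0199] r 0.0227 rgb [44 77 60]
disc_yellow 0.83 px [321. 169.] c [ 0.6734 -0.0861] r 0.0341 rgb [190 160  55]
top 0.08 0.083 [[139.4, 184.6]]
top 0.08 0.051 [[143.3, 186.8]]
side 0.08 0.083 [[278.9, 135.2]]
side 0.08 0.051 [[279.3, 147.6]]
129 655555555555555555555555555555555555444555689aaaaaaa
130 665555555555555555555555555555555554333455689aaaaaaa
131 655555555555555555555555555555555554222355679aaa9888
132 6555555555555555555555555555555555543234566789988777
133 6555544455555555555555555555555555554445556677766665
134 65554323455555555555555555555555555555556666655qqppp
135 655532224555555555555
[... 2354 characters left out ...]
23232222222
187 77777777777763hj44443222343454222222223333233322
188 77777777777762ghl4433222444554222222222332322223
189 77777777777532234m433222356653222223232232332232
190 777777777642eghk44432222235543222223332223222322
191 77777776521g212344432222222222222232222222322223
192 7777765321f22gi344432322222222222222332323222322
193 7777542g1222212344432222222222222222222323333322
194 77642fg1hg2gi23344432222222222223323323322222222
195 653g1g22hgh2223344432222222222322232223322323222
196 32f12g222h22223l44432222223222222223322232223222
197 e1h22222i2ih223444432222222222222222232223333323
198 g2hh22hh222i32j344432222222232222222222232332223
199 g2g2232222332i2344432222223222223222332223322233
```

Emit:
send_rows:
  deltas:
    - [[0.05,0.02,0],0]
    - [[0.1,0.04,0],0]
    - [[0.12,0.05,0],0]
    - [[0.12,0.05,0],0]
    - [[0.12,0.05,0],0]
  gripper: 1

```text
clock: 34.33
tool_pos: [0.6422, 0.081, 0.1941]
orientation: [180.0, 0.1, -2.4]
force: [-0.3, 0.5, 0.4]
opening: 0.0875
gripper_force: 0.0
```

Emit:
send_rows:
  deltas:
    - [[0,0,0],0]
    - [[0,0,0],0]
    - [[0,0,0],0]
    - [[0,0,0],0]
    - [[0,0,0],0]

```text
clock: 34.75
tool_pos: [0.6412, 0.0815, 0.196]
orientation: [-180.0, -0.0, -2.2]
force: [-0.9, 0.0, 0.3]
opening: 0.0874
gripper_force: 0.0
```

```bash
python3 - <<'E'
from h import *
w=ctrl.snapshot("wrist"); discs(w,minc=.5,names=["disc_cork"]); s=ctrl.snapshot("top"); discs(s,minc=.5,names=["disc_cork"])
plan((.6425,.083,.0685))
t=ctrl.snapshot("side"); c=np.int32(proj(t,[np.r_[rk(.08),.051]])[0]); 
for r in range(c[1]-18,c[1]+16): print("%3d "%r+"".join((chr(97+min(25,int(v[0])//6)) if v[0]>1.4*v[2] and v.mean()<80 else "%x"%int(v.mean()//16)) for v in t["color"][r,c[0]-26:c[0]+26].astype(int)))
E
```

```text
disc_cork 0.71 px [276. 199.] c [0.6427 0.0856] r 0.0331 rgb [167 122  85]
disc_cork 0.53 px [242. 190.] c [0.6311 0.083 ] r 0.0279 rgb [110  81  57]
at [0.6414 0.0812 0.1957] yaw -2.29 F [ 0.3  0.2 -0.1] open 0.0877 gf 0.0 t 34.95
[0.642 0.083 0.068] 1 / 1 [0.0013, -0.0023, 0.159] 0.0002
129 aaaaaaaaaaaaaaaaaaaaaaaaaaaaaaaaaaaaaaaaaaaaaaaaaaaa
130 aaaaaaaaaaaaaaaaaaaaaaaaaaaaaaaaaaaaaaaaaaaaaaaaaaa9
131 aaaaaaaaaaaaaaaaaaaaaaaaaaaaaaaaaaaaaaaaaaaaaaaa9888
132 aaaaaaaaaaaaaaaaaaaaaaaaaaaaaaaaaaaaaaaa999998988777
133 aaaaaaaaaaaaaaaaaaaaaaaaa9999a99a9999988888877766665
134 aaaaaaaaaaaaaaaaaaaaa98877667888888888777766655qpqpp
135 aaaaaaaaaaaaaaaaaaaa975nnmmnq677776666655rqqqppppppp
136 aaaaaaaaaaaa9999998975kllmmmo56665rrrrqqpppppppppqpp
137 aaa99a999998888887775mjklmmmmnq55rqqqqpppppppoono555
138 99988888888777666665pjijlmmmmnp665qqqpoonn4555555666
139 88887776666665555555oihikllllmn664n45555555666666666
140 766666555555556655566khijklllmm565556666666666666666
141 5555555555555578655764iijkklllm556666666666666666666
142 556875rq5555p577666664ihikklllm456666666666666666666
143 557875oo
[... 427 characters left out ...]
6666666666666666
151 7765677666666666566554564iiiiihi45556666666666666666
152 66556676666666655675544543ihhhhi35556666666666666666
153 66556666666666655676544543hhgggh35555666666666666666
154 67555656666666655676544543hhgggh45555566666666666666
155 77555556666666655776554543hggggh34455566666666666666
156 77655556666666555676555543hggffg23455456666666666666
157 77655556655555655666555543hgffffe1354356666666666666
158 66666656655555555566565553hffffed1354235665555555555
159 76666555555555555555666553hfeef111454335554444444444
160 66655555555555555555555554hff12443456666654444443444
161 5565555555555555555555555434445666666666654444444444
162 5555555555555555665555555555566766665544444444444444
```

Emit:
send_rows:
  deltas:
    - [[0.0013,-0.003,0.05],0]
    - [[0.0013,-0.003,0.1],0]
    - [[0.0013,-0.003,0.14],0]
    - [[0.0013,-0.003,0.159],0]
    - [[0.0013,-0.003,0.159],0]

```text
clock: 35.42
tool_pos: [0.6415, 0.083, 0.0672]
orientation: [179.9, 0.2, -2.3]
force: [0.4, 0.1, -0.1]
opening: 0.0874
gripper_force: 0.0
```

Emit:
send_rows:
  deltas:
    - [[0,0,0],0]
    - [[0,0,0],0]
    - [[0,0,0],0]
    - [[0,0,0],0]
    - [[0,0,0],0]
  gripper: 0

```text
clock: 35.83
tool_pos: [0.6428, 0.0834, 0.0684]
orientation: [-180.0, -0.0, -2.3]
force: [-0.0, 0.6, -0.3]
opening: 0.0633
gripper_force: 30.0
```

Emit:
send_rows:
  deltas:
    - [[0,0,0],0]
    - [[0,0,-0.04],0]
    - [[0,0,-0.09],0]
    - [[0,0,-0.13],0]
    - [[0,0,-0.13],0]

```text
clock: 36.25
tool_pos: [0.646, 0.0843, 0.18]
orientation: [-179.8, -0.6, -2.2]
force: [2.0, 1.0, -0.2]
opening: 0.0632
gripper_force: 30.0
```

```bash
python3 - <<'E'
from h import *
plan((*rk(-.117),.172),p0=(.6425,.0835,.1725),y0=-2.3); XY()
E
```

```text
at [0.6425 0.0835 0.1725] yaw -2.3 F [ 2.   1.  -0.2] open 0.0632 gf 30.0 t 36.25
[0.42  0.29  0.172] 1 / 2 [-0.1438, -0.1235, 0.0003] -0.0
[0.42  0.29  0.172] 2 / 2 [-0.1438, -0.1235, 0.0003] -0.0
X 0.1166 Y -0.1967 z 0.18 F [ 2.   1.  -0.2] gf 30.0 op 0.0632 t 36.2
```

Emit:
send_rows:
  deltas:
    - [[-0.1438,-0.1235,0],0]
    - [[-0.1438,-0.1235,0],0]
    - [[-0.1438,-0.1235,0],0]
    - [[-0.1438,-0.1235,0],0]
    - [[-0.1438,-0.1235,0],0]

```text
clock: 36.67
tool_pos: [0.5285, 0.189, 0.1725]
orientation: [-180.0, 0.0, -2.1]
force: [-0.6, 0.7, -1.1]
opening: 0.0634
gripper_force: 30.0
```

Emit:
send_rows:
  deltas:
    - [[-0.1438,-0.1235,0],0]
    - [[-0.1438,-0.1235,0],0]
    - [[-0.1438,-0.1235,0],0]
    - [[-0.1438,-0.1235,0],0]
    - [[-0.1438,-0.1235,0],0]

```text
clock: 37.08
tool_pos: [0.4182, 0.2925, 0.1726]
orientation: [-179.9, -0.0, -2.1]
force: [-0.5, 0.1, -1.2]
opening: 0.0634
gripper_force: 30.0
```

Emit:
send_rows:
  deltas:
    - [[0,0,0.01],0]
    - [[0,0,0.02],0]
    - [[0,0,0.032],0]
    - [[0,0,0.032],0]
    - [[0,0,0.032],0]

```text
clock: 37.5
tool_pos: [0.4209, 0.2888, 0.1454]
orientation: [179.9, 0.1, -2.4]
force: [-0.4, 0.9, -0.6]
opening: 0.0634
gripper_force: 30.0
```

```bash
python3 - <<'E'
from h import *
XY()
E
```

```text
X -0.1165 Y -0.0014 z 0.1454 F [-0.4  0.9 -0.6] gf 30.0 op 0.0634 t 37.5
```

Emit:
send_rows:
  deltas:
    - [[0,0,0.006],0]
    - [[0,0,0.012],0]
    - [[0,0,0.016],0]
    - [[0,0,0.018],0]
    - [[0,0,0.0206],0]

```text
clock: 37.92
tool_pos: [0.4205, 0.2898, 0.1303]
orientation: [180.0, 0.0, -2.3]
force: [-5.4, -1.5, 8.8]
opening: 0.0636
gripper_force: 30.0
```

Emit:
send_rows:
  deltas:
    - [[0,0,0.004],0]
    - [[0,0,0.008],0]
    - [[0,0,0.011],0]
    - [[0,0,0.014],0]
    - [[0,0,0.0163],0]

```text
clock: 38.33
tool_pos: [0.4208, 0.29, 0.1178]
orientation: [180.0, -0.0, -2.3]
force: [-1.8, -3.4, 7.7]
opening: 0.0634
gripper_force: 30.0
```

Emit:
send_rows:
  deltas:
    - [[0.001,0,0.004],0]
    - [[0.003,0,0.008],0]
    - [[0.005,0,0.012],0]
    - [[0.007,0,0.015],0]
    - [[0.009,0,0.018],0]

```text
clock: 38.75
tool_pos: [0.4278, 0.2898, 0.1034]
orientation: [-180.0, -0.0, -2.3]
force: [-4.5, -1.9, 8.2]
opening: 0.0634
gripper_force: 30.0
```

```bash
python3 - <<'E'
from h import *
XY(); sideasc(n=26)
E
```

```text
X -0.1096 Y -0.0001 z 0.1034 F [-4.5 -1.9  8.2] gf 30.0 op 0.0634 t 38.8
axis/tip/bottom px [[26.5, 26.5], [26.7, 28.2], [28.0, 38.5]]
 6        .......................................      
 7        .......................................      
 8        .............................................
 9         ............................................
10         ......................................stss.t
11         ......................................rsr..s
12         ......................................qrr...
13         .......................................p....
14    . ...............................................
15 ....................................................
16 ......trq...........................................
17 srqqqqppq...........................................
18 ppppppppq...........................................
19 pppppppop........................s..................
20 pooooo...........................u..................
21 ......................s..........u..................
22 .................................r..................
23 ..........
[... 686 characters left out ...]
............................
36 ....................mlkkm...........................
37 ....................................................
38 ....................................................
39 ....................................................
40 ....................................................
41 ....................................................
42 ....................................................
43 ....................................................
44 ....................................................
45 ....................................................
46 ....................................................
47 ....................................................
```

Emit:
send_rows:
  deltas:
    - [[-0.006,0,0],0]
    - [[-0.01,0,0],0]
    - [[-0.01,0,-0.04],0]
    - [[-0.01,0,-0.08],0]
    - [[-0.01,0,-0.108],0]

```text
clock: 39.22
tool_pos: [0.4199, 0.2905, 0.1914]
orientation: [-179.9, -0.1, -2.3]
force: [1.0, 1.4, -0.4]
opening: 0.0634
gripper_force: 30.0
```

Emit:
send_rows:
  deltas:
    - [[0.04,0,0],0]
    - [[0.09,0,0],0]
    - [[0.14,0,0],0]
    - [[0.19,0,0],0]
    - [[0.23,0,0],0]

```text
clock: 39.63
tool_pos: [0.6059, 0.2826, 0.1891]
orientation: [-180.0, -0.0, -2.3]
force: [-0.3, 1.3, -1.0]
opening: 0.0627
gripper_force: 30.0
```

Emit:
send_rows:
  deltas:
    - [[0.04,0,0],0]
    - [[0.075,0,0],0]
    - [[0.092,0,0],0]
    - [[0.092,0,0],0]
    - [[0.092,0,0],0]

```text
clock: 40.05
tool_pos: [0.6773, 0.2795, 0.188]
orientation: [180.0, 0.1, -2.4]
force: [-0.5, -0.5, -1.8]
opening: 0.0631
gripper_force: 30.0
```

Emit:
send_rows:
  deltas:
    - [[0,0,0.03],0]
    - [[0,0,0.06],0]
    - [[0,0,0.08],0]
    - [[0,0,0.096],0]
    - [[0,0,0.096],0]

```text
clock: 40.47
tool_pos: [0.675, 0.2794, 0.1094]
orientation: [179.9, 0.2, -2.3]
force: [0.3, 0.4, -1.8]
opening: 0.0636
gripper_force: 30.0
```

```bash
python3 - <<'E'
from h import *
XY()
E
```

```text
X 0.1378 Y -0.0006 z 0.1094 F [ 0.3  0.4 -1.8] gf 30.0 op 0.0636 t 40.5
```

Emit:
send_rows:
  deltas:
    - [[-0.003,0,0],0]
    - [[-0.006,0,0],0]
    - [[-0.009,0,0],0]
    - [[-0.012,0,0],0]
    - [[-0.015,0,0],0]

```text
clock: 40.88
tool_pos: [0.6653, 0.2805, 0.1135]
orientation: [-179.9, -0.1, -2.3]
force: [0.0, 0.4, -0.6]
opening: 0.0633
gripper_force: 30.0
```

Emit:
send_rows:
  deltas:
    - [[-0.003,0,0],0]
    - [[-0.005,0,0],0]
    - [[-0.007,0,0],0]
    - [[-0.009,0,0],0]
    - [[-0.011,0,0],0]

```text
clock: 41.3
tool_pos: [0.657, 0.2808, 0.1127]
orientation: [-180.0, -0.1, -2.3]
force: [4.3, -1.6, -0.7]
opening: 0.0632
gripper_force: 30.0
```

```bash
python3 - <<'E'
from h import *
XY(); sideasc(n=26,div=10)
E
```

```text
X 0.1197 Y 0.0001 z 0.1127 F [ 4.3 -1.6 -0.7] gf 30.0 op 0.0632 t 41.3
axis/tip/bottom px [[25.6, 26.2], [25.6, 27.9], [25.7, 38.2]]
 6              .......................................
 7              .......................................
 8              .......................................
 9               ......................................
10               ......................................
11                .....................................
12                 ....................................
13                 ....................................
14                 ....................................
15      ...............................................
16     ..hgfffi........................................
17    .jgfeeeegk.......................................
18 ...mhfeeeeeegjkkk...................................
19 ..ljfeeeeeeefh.kk..k................................
20 kkkifeedeeeeeg...j.....khg..........................
21 kk...eddddede..........lhg..........................
22 k....edddddddf........mjgg..........................
23 .....edcdddd
[... 684 characters left out ...]
ggg.........................
36 .........dddddd......fffgg..........................
37 .........dddddd.....................................
38 .........dddcddc....................................
39 .........ddcdccb....................................
40 .........dccccd.....................................
41 ..........dd........................................
42 ....................................................
43 ....................................................
44 ....................................................
45 ....................................................
46 ....................b...............................
47 ....................................................
```

Emit:
send_rows:
  deltas:
    - [[-0.002,0,0],0]
    - [[-0.004,0,0],0]
    - [[-0.006,0,0],0]
    - [[-0.007,0,0],0]
    - [[-0.008,0,0],0]

```text
clock: 41.77
tool_pos: [0.6536, 0.2811, 0.1144]
orientation: [-179.9, -0.4, -2.3]
force: [12.4, -3.9, 1.0]
opening: 0.0631
gripper_force: 30.0
```

Emit:
send_rows:
  deltas:
    - [[-0.001,0,0],0]
    - [[-0.002,0,0],0]
    - [[-0.003,0,0],0]
    - [[-0.004,0,0],0]
    - [[-0.005,0,0],0]

```text
clock: 42.18
tool_pos: [0.6507, 0.2812, 0.1155]
orientation: [-179.9, -0.5, -2.2]
force: [15.1, -6.6, 4.8]
opening: 0.0636
gripper_force: 30.0
```

```bash
python3 - <<'E'
from h import *
XY(); sideasc(n=26,div=10)
E
```

```text
X 0.1134 Y 0.0003 z 0.1155 F [15.1 -6.6  4.8] gf 30.0 op 0.0636 t 42.2
axis/tip/bottom px [[25.9, 25.5], [25.9, 27.2], [26.1, 37.5]]
 6              .......................................
 7              .......................................
 8               ......................................
 9               ......................................
10                .....................................
11                 ....................................
12                 ....................................
13                  ...................................
14                  ...................................
15         ............................................
16        ..hhhggi.....................................
17       .jgffffegk....................................
18 ......mhfeeeeefgjk..................................
19 .....ljfeeeeeeefi...jllmmk..........................
20 kkkkkkifeddeeeee...jln..mj..........................
21 kkkkk..geddddedd...k....kh..........................
22 ...k....edcdddddf..lmm.nkh..........................
23 ........edcd
[... 684 characters left out ...]
ffgg........................
36 ............dddddd..................................
37 ............dddddd..................................
38 ............ddddddc.................................
39 ............ddddcdc.................................
40 ............dcccc...................................
41 ............ddd.....................................
42 ....................................................
43 ....................................................
44 ....................................................
45 ....................................................
46 ....................................................
47 ....................................................
```

Emit:
send_rows:
  deltas:
    - [[0.006,0,0],0]
    - [[0.0115,0,0],0]
    - [[0.0115,0,-0.03],0]
    - [[0.0115,0,-0.07],0]
    - [[0.0115,0,-0.096],0]

```text
clock: 42.65
tool_pos: [0.6554, 0.2807, 0.1906]
orientation: [180.0, 0.0, -2.3]
force: [0.3, 0.1, 0.2]
opening: 0.0638
gripper_force: 30.0
```

Emit:
send_rows:
  deltas:
    - [[-0.03,0,0],0]
    - [[-0.06,0,0],0]
    - [[-0.084,0,0],0]
    - [[-0.084,0,0],0]
    - [[-0.084,0,0],0]

```text
clock: 43.07
tool_pos: [0.5871, 0.2836, 0.1893]
orientation: [180.0, 0.0, -2.2]
force: [0.6, -0.0, -0.3]
opening: 0.0631
gripper_force: 30.0
```

Emit:
send_rows:
  deltas:
    - [[0,0,0.02],0]
    - [[0,0,0.035],0]
    - [[0,0,0.045],0]
    - [[0,0,0.045],0]
    - [[0,0,0.045],0]

```text
clock: 43.48
tool_pos: [0.5882, 0.283, 0.1521]
orientation: [179.9, 0.1, -2.3]
force: [1.1, -0.7, -0.4]
opening: 0.0632
gripper_force: 30.0
```

```bash
python3 - <<'E'
from h import *
XY(); sideasc(n=26,div=10)
E
```

```text
X 0.0509 Y -0.0005 z 0.1521 F [ 1.1 -0.7 -0.4] gf 30.0 op 0.0632 t 43.5
axis/tip/bottom px [[25.7, 25.5], [25.7, 27.3], [26.3, 38.0]]
 6            .........................................
 7            .........................................
 8             ........................................
 9             ........................................
10              .......................................
11              .......................................
12               ......................................
13                .....................................
14                ...................................  
15                ...........................          
16                 .....................               
17                 .....klk............                
18                  ...jn.mk...........                
19                   ..l...k...........                
20                    .m...l...........                
21                    .....l...........                
22                    .....l...........                
23            
[... 685 characters left out ...]
gg.........dcdeeeff.........
36 jkkkkkkkk...........kihgffg.......dccdeeeef.........
37 jkkjjiii...........................ccdeeeefg........
38 .....................................deeeefg........
39 .....................................edeeeef........
40 .....................................edeeeef........
41 ......................................deeeef........
42 ......................................deeeee........
43 ......................................deeeee........
44 ......................................deeeee........
45 ......................................deedde........
46 ......................................deddde........
47 ......................................ddddde........
```

Emit:
send_rows:
  deltas:
    - [[0,0,0.006],0]
    - [[0,0,0.012],0]
    - [[0,0,0.018],0]
    - [[0,0,0.024],0]
    - [[0,0,0.026],0]

```text
clock: 43.95
tool_pos: [0.5878, 0.2831, 0.1314]
orientation: [180.0, 0.1, -2.3]
force: [0.2, -0.3, -1.6]
opening: 0.0633
gripper_force: 30.0
```

```bash
python3 - <<'E'
from h import *
XY()
E
```

```text
X 0.0504 Y -0.0004 z 0.1314 F [ 0.2 -0.3 -1.6] gf 30.0 op 0.0633 t 44.0
```

No contact; the disc is between the tines. Continue down.

Emit:
send_rows:
  deltas:
    - [[0,0,0.005],0]
    - [[0,0,0.01],0]
    - [[0,0,0.014],0]
    - [[0,0,0.018],0]
    - [[0,0,0.02],0]

```text
clock: 44.37
tool_pos: [0.5853, 0.2835, 0.1195]
orientation: [180.0, 0.2, -2.2]
force: [-23.7, -0.2, 29.1]
opening: 0.0628
gripper_force: 30.0
```

```bash
python3 - <<'E'
from h import *
XY()
E
```

```text
X 0.048 Y -0.0 z 0.1195 F [-23.7  -0.2  29.1] gf 30.0 op 0.0628 t 44.4
```

Emit:
send_rows:
  deltas:
    - [[-0.002,0,-0.003],0]
    - [[-0.004,0,-0.004],0]
    - [[-0.004,0,-0.002],0]
    - [[-0.004,0,0.001],0]
    - [[-0.004,0,0.003],0]

```text
clock: 44.78
tool_pos: [0.5848, 0.2837, 0.1168]
orientation: [-180.0, -0.0, -2.2]
force: [-13.8, -0.7, 23.5]
opening: 0.0631
gripper_force: 30.0
```

Emit:
send_rows:
  deltas:
    - [[0,0,0],0]
    - [[0,0,0],0]
    - [[0,0,0],0]
    - [[0,0,0],0]
    - [[0,0,0],0]
  gripper: 0.85

```text
clock: 45.2
tool_pos: [0.5851, 0.2834, 0.1136]
orientation: [180.0, 0.0, -2.3]
force: [-0.2, 0.7, -0.6]
opening: 0.0744
gripper_force: 0.0
```

```bash
python3 - <<'E'
from h import *
XY(); t=ctrl.snapshot("side"); c=np.int32(proj(t,[np.r_[rk(.04),.051]])[0]); print(proj(t,[np.r_[rk(.04),.083],np.r_[rk(.04),.019]])-c)
for r in range(c[1]-18,c[1]+16): print("%3d "%(r-c[1])+"".join((chr(97+min(25,int(v[0])//10)) if v[0]>1.35*v[2] and v[0]>35 else ".") for v in t["color"][r,c[0]-26:c[0]+26].astype(int)))
E
```

```text
X 0.0478 Y -0.0002 z 0.1136 F [-0.2  0.7 -0.6] gf 0.0 op 0.0744 t 45.2
[[  0.08461635 -11.56527629]
 [  1.38631897  12.88844351]]
-18 ....................................................
-17 ....................................................
-16 ....................................................
-15 ....................................................
-14 ....................................................
-13 ....................................................
-12 ....................................................
-11 ...................m................................
-10 ..............qqqqqo................................
 -9 .......qqqqqqqqpponm.........................gg.....
 -8 ppppppppppooonnnllkj.....................eeeeffg....
 -7 onnnmmmmmmlkkkkkkkk......klnnk............deefff....
 -6 mllkkjjjkkkkkk...jk...jklmnppl............deeeef....
 -5 jjk..jjkkkkkkk....i...jlmmnool...........ddeeeef....
 -4 jj...jjkkjjii.........jllmmnnl...........edeeeefg...
 -3 ij....i...............jlllmmnl............eeeeefg...
 -2 ......................jlllmmmk............fdeeeef...
 
[... 267 characters left out ...]
.......deeeee...
  4 .........................jlkji..............eeede...
  5 .........................jkkji.............ddddde...
  6 .........................jkjji................dde...
  7 .........................jjjih..................d...
  8 .........................jjihg......................
  9 ..........................ihggg.....................
 10 ..........................igggg.....................
 11 ..........................iggggh....................
 12 ..........................hggggg....................
 13 ..........................ggfgg.....................
 14 ....................................................
 15 ....................................................
```

Emit:
send_rows:
  deltas:
    - [[0,0,-0.03],0]
    - [[0,0,-0.07],0]
    - [[0,0,-0.11],0]
    - [[0,0,-0.11],0]
    - [[0,0,-0.11],0]
  gripper: 1

```text
clock: 45.67
tool_pos: [0.5859, 0.2842, 0.2044]
orientation: [-179.8, -0.2, -2.3]
force: [-0.6, -0.1, -0.3]
opening: 0.0878
gripper_force: 0.0
```

Emit:
send_rows:
  deltas:
    - [[-0.0047,0.05,0],0]
    - [[-0.0047,0.1,0],0]
    - [[-0.0047,0.15,0],0]
    - [[-0.0047,0.2,0],0]
    - [[-0.0047,0.2325,0],0]

```text
clock: 46.08
tool_pos: [0.5724, 0.0947, 0.2008]
orientation: [179.9, 0.1, -2.4]
force: [-0.1, -0.3, -1.3]
opening: 0.0871
gripper_force: 0.0
```

Emit:
send_rows:
  deltas:
    - [[-0.0047,0.05,0],0]
    - [[-0.0047,0.1,0],0]
    - [[-0.0047,0.15,0],0]
    - [[-0.0047,0.2,0],0]
    - [[-0.0047,0.2325,0],0]

```text
clock: 46.5
tool_pos: [0.5613, -0.0909, 0.2009]
orientation: [180.0, 0.1, -2.4]
force: [0.1, 0.6, 0.5]
opening: 0.0873
gripper_force: 0.0
```

Emit:
send_rows:
  deltas:
    - [[0,0,0],0]
    - [[0,0,0],0]
    - [[0,0,0],0]
    - [[0,0,0],0]
    - [[0,0,0],0]

```text
clock: 46.92
tool_pos: [0.5626, -0.0869, 0.2018]
orientation: [-180.0, 0.0, -2.2]
force: [0.8, -0.2, -0.2]
opening: 0.0878
gripper_force: 0.0
```

```bash
python3 - <<'E'
from h import *
w=ctrl.snapshot("wrist"); discs(w,minc=.5,names=["disc_blue"]); s=ctrl.snapshot("top"); discs(s,minc=.5,names=["disc_cork","disc_walnut","disc_yellow","disc_green"])
plan((.5627,-.0875,.0685),(.5627,-.0875,.19),(*rk(-.117),.19))
E
```

```text
disc_blue 0.58 px [281. 202.] c [ 0.5616 -0.087 ] r 0.0325 rgb [111 181 229]
disc_yellow 0.53 px [323. 158.] c [ 0.699  -0.0807] r 0.0166 rgb [208 176  62]
disc_green 0.95 px [266. 298.] c [0.395  0.0194] r 0.0237 rgb [49 83 65]
disc_green 0.79 px [315. 320.] c [ 0.3561 -0.0797] r 0.0331 rgb [114  61 151]
disc_green 0.68 px [314. 266.] c [ 0.4639 -0.0718] r 0.0325 rgb [56 97 76]
at [ 0.5626 -0.0876  0.202 ] yaw -2.27 F [-0.3 -0.2 -0.1] open 0.0875 gf 0.0 t 47.27
[ 0.563 -0.088  0.068] 1 / 1 [0.0002, -0.0001, 0.1669] 0.0004
[ 0.563 -0.088  0.19 ] 1 / 1 [0.0, -0.0, -0.1519] -0.0
[0.42 0.29 0.19] 1 / 3 [-0.0655, -0.1549, -0.0] -0.0
[0.42 0.29 0.19] 2 / 3 [-0.0655, -0.1549, -0.0] -0.0
[0.42 0.29 0.19] 3 / 3 [-0.0655, -0.1549, -0.0] -0.0
```

Emit:
send_rows:
  deltas:
    - [[0,0,0.05],0]
    - [[0,0,0.1],0]
    - [[0,0,0.145],0]
    - [[0,0,0.1665],0]
    - [[0,0,0.1665],0]

```text
clock: 47.68
tool_pos: [0.5613, -0.088, 0.0672]
orientation: [179.9, 0.2, -2.3]
force: [-0.1, -0.6, 0.8]
opening: 0.0877
gripper_force: 0.0
```

Emit:
send_rows:
  deltas:
    - [[0,0,0],0]
    - [[0,0,0],0]
    - [[0,0,0],0]
    - [[0,0,0],0]
    - [[0,0,0],0]
  gripper: 0

```text
clock: 48.1
tool_pos: [0.5627, -0.0879, 0.069]
orientation: [-180.0, -0.0, -2.3]
force: [0.1, 0.1, 0.5]
opening: 0.0634
gripper_force: 30.0
```

Emit:
send_rows:
  deltas:
    - [[0,0,0],0]
    - [[0,0,-0.04],0]
    - [[0,0,-0.09],0]
    - [[0,0,-0.13],0]
    - [[0,0,-0.13],0]

```text
clock: 48.52
tool_pos: [0.5659, -0.0878, 0.1798]
orientation: [-180.0, -0.6, -2.2]
force: [1.7, 0.3, -1.3]
opening: 0.0631
gripper_force: 30.0
```

Emit:
send_rows:
  deltas:
    - [[-0.0655,-0.1549,0],0]
    - [[-0.0655,-0.1549,0],0]
    - [[-0.0655,-0.1549,0],0]
    - [[-0.0655,-0.1549,0],0]
    - [[-0.0655,-0.1549,0],0]

```text
clock: 48.93
tool_pos: [0.5142, 0.0403, 0.1731]
orientation: [-180.0, -0.0, -2.1]
force: [0.1, 0.3, -1.0]
opening: 0.0634
gripper_force: 30.0
```

Emit:
send_rows:
  deltas:
    - [[-0.0655,-0.1549,0],0]
    - [[-0.0655,-0.1549,0],0]
    - [[-0.0655,-0.1549,0],0]
    - [[-0.0655,-0.1549,0],0]
    - [[-0.0655,-0.1549,0],0]

```text
clock: 49.35
tool_pos: [0.4674, 0.166, 0.173]
orientation: [-180.0, -0.0, -2.1]
force: [-0.2, 0.2, -0.9]
opening: 0.0633
gripper_force: 30.0
```

Emit:
send_rows:
  deltas:
    - [[-0.0655,-0.1549,0],0]
    - [[-0.0655,-0.1549,0],0]
    - [[-0.0655,-0.1549,0],0]
    - [[-0.0655,-0.1549,0],0]
    - [[-0.0655,-0.1549,0],0]

```text
clock: 49.77
tool_pos: [0.4203, 0.2916, 0.1727]
orientation: [-180.0, -0.0, -2.2]
force: [1.0, -0.7, -0.8]
opening: 0.0634
gripper_force: 30.0
```

Emit:
send_rows:
  deltas:
    - [[0,0,0.01],0]
    - [[0,0,0.02],0]
    - [[0,0,0.032],0]
    - [[0,0,0.032],0]
    - [[0,0,0.032],0]

```text
clock: 50.18
tool_pos: [0.4204, 0.2884, 0.1461]
orientation: [179.9, 0.1, -2.4]
force: [0.8, 0.1, -1.0]
opening: 0.0632
gripper_force: 30.0
```

```bash
python3 - <<'E'
from h import *
ctrl.snapshot("top"); XY()
E
```

```text
X -0.1168 Y -0.0012 z 0.1468 F [ 0.9  1.1 -1.6] gf 30.0 op 0.0634 t 50.2
```

Emit:
send_rows:
  deltas:
    - [[0,0,0.006],0]
    - [[0,0,0.012],0]
    - [[0,0,0.016],0]
    - [[0,0,0.018],0]
    - [[0,0,0.0206],0]

```text
clock: 50.65
tool_pos: [0.42, 0.2897, 0.1308]
orientation: [180.0, 0.0, -2.3]
force: [-5.6, -1.1, 7.7]
opening: 0.0628
gripper_force: 30.0
```

Emit:
send_rows:
  deltas:
    - [[0,0,0.004],0]
    - [[0,0,0.008],0]
    - [[0,0,0.011],0]
    - [[0,0,0.014],0]
    - [[0,0,0.0163],0]

```text
clock: 51.07
tool_pos: [0.4204, 0.2899, 0.1182]
orientation: [180.0, -0.0, -2.3]
force: [-0.3, -3.1, 7.7]
opening: 0.0633
gripper_force: 30.0
```

Emit:
send_rows:
  deltas:
    - [[0.001,0,0.004],0]
    - [[0.003,0,0.008],0]
    - [[0.005,0,0.012],0]
    - [[0.007,0,0.015],0]
    - [[0.009,0,0.018],0]

```text
clock: 51.48
tool_pos: [0.4276, 0.2897, 0.1038]
orientation: [-180.0, -0.0, -2.3]
force: [-4.3, -0.4, 7.5]
opening: 0.0632
gripper_force: 30.0
```

Emit:
send_rows:
  deltas:
    - [[-0.006,0,0],0]
    - [[-0.01,0,0],0]
    - [[-0.01,0,-0.04],0]
    - [[-0.01,0,-0.08],0]
    - [[-0.01,0,-0.108],0]

```text
clock: 51.9
tool_pos: [0.4195, 0.2902, 0.1919]
orientation: [-180.0, -0.1, -2.3]
force: [0.5, 0.1, -0.3]
opening: 0.0633
gripper_force: 30.0
```

Emit:
send_rows:
  deltas:
    - [[0.04,0,0],0]
    - [[0.09,0,0],0]
    - [[0.14,0,0],0]
    - [[0.19,0,0],0]
    - [[0.23,0,0],0]

```text
clock: 52.32
tool_pos: [0.6056, 0.2824, 0.1896]
orientation: [-180.0, -0.0, -2.3]
force: [0.3, 1.1, -0.3]
opening: 0.0634
gripper_force: 30.0
```

Emit:
send_rows:
  deltas:
    - [[0.04,0,0],0]
    - [[0.075,0,0],0]
    - [[0.092,0,0],0]
    - [[0.092,0,0],0]
    - [[0.092,0,0],0]

```text
clock: 52.73
tool_pos: [0.6769, 0.2793, 0.1885]
orientation: [180.0, 0.1, -2.4]
force: [-0.6, -0.1, -2.0]
opening: 0.0632
gripper_force: 30.0
```

Emit:
send_rows:
  deltas:
    - [[0,0,0.03],0]
    - [[0,0,0.06],0]
    - [[0,0,0.08],0]
    - [[0,0,0.096],0]
    - [[0,0,0.096],0]

```text
clock: 53.15
tool_pos: [0.6747, 0.2792, 0.1099]
orientation: [179.9, 0.2, -2.3]
force: [-0.5, -1.1, -1.8]
opening: 0.0634
gripper_force: 30.0
```

Emit:
send_rows:
  deltas:
    - [[-0.003,0,0],0]
    - [[-0.006,0,0],0]
    - [[-0.009,0,0],0]
    - [[-0.012,0,0],0]
    - [[-0.015,0,0],0]

```text
clock: 53.57
tool_pos: [0.6649, 0.2803, 0.114]
orientation: [-179.9, -0.1, -2.3]
force: [-0.2, -0.5, -1.0]
opening: 0.0633
gripper_force: 30.0
```

Emit:
send_rows:
  deltas:
    - [[-0.003,0,0],0]
    - [[-0.005,0,0],0]
    - [[-0.007,0,0],0]
    - [[-0.009,0,0],0]
    - [[-0.011,0,0],0]

```text
clock: 53.98
tool_pos: [0.6572, 0.2806, 0.1135]
orientation: [-180.0, -0.1, -2.3]
force: [6.4, -1.7, -1.5]
opening: 0.0632
gripper_force: 30.0
```

Emit:
send_rows:
  deltas:
    - [[-0.002,0,0],0]
    - [[-0.004,0,0],0]
    - [[-0.006,0,0],0]
    - [[-0.007,0,0],0]
    - [[-0.008,0,0],0]

```text
clock: 54.4
tool_pos: [0.6537, 0.2809, 0.1152]
orientation: [-179.9, -0.4, -2.2]
force: [12.5, -4.3, 1.2]
opening: 0.0629
gripper_force: 30.0
```

Emit:
send_rows:
  deltas:
    - [[-0.001,0,0],0]
    - [[-0.002,0,0],0]
    - [[-0.003,0,0],0]
    - [[-0.004,0,0],0]
    - [[-0.006,0,0],0]

```text
clock: 54.82
tool_pos: [0.6502, 0.2811, 0.1164]
orientation: [-179.8, -0.6, -2.2]
force: [15.0, -6.0, 5.6]
opening: 0.063
gripper_force: 30.0
```

```bash
cat >> h.py <<'E'
def sasc(test,n=20,X=None):
    t=ctrl.snapshot("side"); p=np.array(ctrl.get_obs()["tool_pos"])-[0,0,.0615]
    if X is not None: p=np.r_[rk(X),.051]
    c=np.int32(np.round(proj(t,[p])[0])); print("bottom row",np.round(proj(t,[p-[0,0,.032]])[0]-c+n,1))
    for r in range(c[1]-12,c[1]+n): print("%2d "%(r-c[1]+n)+"".join(("%x"%int(v.mean()//16) if test(v) else ".") for v in t["color"][r,c[0]-n:c[0]+n//2+4].astype(float)))
BLUE=lambda v:v[...,2]>1.25*v[...,0]
E
python3 - <<'E'
from h import *
XY(); sasc(BLUE)
E
```

```text
X 0.1129 Y 0.0001 z 0.1164 F [15.  -6.   5.6] gf 30.0 op 0.063 t 54.8
bottom row [19.9 32.2]
 8 ..................................
 9 ..................................
10 ..................................
11 ..................................
12 ..................................
13 ..................5...............
14 ..............455543..............
15 ..............455543..............
16 .............5555543..............
17 .............5445543..............
18 .............4334442..............
19 .............3222332..............
20 .............3222222..............
21 .............3..3222..............
22 .............3...222..............
23 .............3...222..............
24 .............3...322..............
25 .............3...322..............
26 .............3...222..............
27 .............3...3223.............
28 .................3223.............
29 .................22233............
30 .................322233...........
31 .................333223...........
32 ..................................
33 ..................................
34 ..................................
35 ..................................
36 ..................................
37 ..................................
38 ..................................
39 ..................................
```

Emit:
send_rows:
  deltas:
    - [[0.006,0,0],0]
    - [[0.0115,0,0],0]
    - [[0.0115,0,-0.03],0]
    - [[0.0115,0,-0.07],0]
    - [[0.0115,0,-0.096],0]

```text
clock: 55.28
tool_pos: [0.6543, 0.2805, 0.1911]
orientation: [180.0, 0.0, -2.3]
force: [0.6, 0.9, -0.4]
opening: 0.063
gripper_force: 30.0
```

Emit:
send_rows:
  deltas:
    - [[-0.04,0,0],0]
    - [[-0.08,0,0],0]
    - [[-0.12,0,0],0]
    - [[-0.139,0,0],0]
    - [[-0.139,0,0],0]

```text
clock: 55.7
tool_pos: [0.5395, 0.2847, 0.1896]
orientation: [180.0, 0.1, -2.2]
force: [0.1, -0.4, -1.6]
opening: 0.0631
gripper_force: 30.0
```

Emit:
send_rows:
  deltas:
    - [[0,0,0.02],0]
    - [[0,0,0.035],0]
    - [[0,0,0.045],0]
    - [[0,0,0.045],0]
    - [[0,0,0.045],0]

```text
clock: 56.12
tool_pos: [0.5431, 0.2848, 0.1531]
orientation: [179.9, 0.1, -2.3]
force: [0.4, 0.0, -1.3]
opening: 0.0634
gripper_force: 30.0
```

Emit:
send_rows:
  deltas:
    - [[0,0,0.006],0]
    - [[0,0,0.012],0]
    - [[0,0,0.018],0]
    - [[0,0,0.024],0]
    - [[0,0,0.026],0]

```text
clock: 56.53
tool_pos: [0.5438, 0.2853, 0.1327]
orientation: [-180.0, -0.1, -2.3]
force: [4.2, -0.3, 1.6]
opening: 0.0637
gripper_force: 30.0
```

Emit:
send_rows:
  deltas:
    - [[-0.001,0,0.005],0]
    - [[-0.002,0,0.009],0]
    - [[-0.003,0,0.012],0]
    - [[-0.004,0,0.015],0]
    - [[-0.005,0,0.017],0]

```text
clock: 56.95
tool_pos: [0.5426, 0.2862, 0.1216]
orientation: [-179.8, -0.4, -2.2]
force: [14.4, -5.1, 8.6]
opening: 0.0634
gripper_force: 30.0
```

```bash
python3 - <<'E'
from h import *
XY(); sasc(BLUE)
E
```

```text
X 0.0051 Y 0.0009 z 0.1216 F [14.4 -5.1  8.6] gf 30.0 op 0.0634 t 57.0
bottom row [20.6 32.5]
 8 ..................................
 9 ..................................
10 ..................................
11 ..................................
12 ..................................
13 ................55................
14 ...............555................
15 ...............5555...............
16 ...............5555...............
17 ..............55555...............
18 ..............44555...............
19 .............555555...............
20 .............555555...............
21 ..............45556...............
22 ..............45556...............
23 ...............6556...............
24 ...............6556...............
25 ................556...............
26 ................555...............
27 ................445...............
28 ................444...............
29 ................4434..............
30 ................43233.............
31 .................332233...........
32 ..................................
33 ..................................
34 ..................................
35 ..................................
36 ..................................
37 ..................................
38 ..................................
39 ..................................
```

Emit:
send_rows:
  deltas:
    - [[0,0,0],0]
    - [[0,0,0],0]
    - [[0,0,0],0]
    - [[0,0,0],0]
    - [[0,0,0],0]
  gripper: 0.85

```text
clock: 57.42
tool_pos: [0.5385, 0.2849, 0.1189]
orientation: [180.0, 0.1, -2.3]
force: [-0.4, 0.3, 0.4]
opening: 0.0749
gripper_force: 0.0
```

```bash
python3 - <<'E'
from h import *
XY(); sasc(BLUE,X=0.); plan((.4645,-.0718,.2),p0=np.r_[np.array(ctrl.get_obs()["tool_pos"])[:2],.2])
E
```

```text
X 0.0012 Y -0.0005 z 0.1189 F [-0.4  0.3  0.4] gf 0.0 op 0.0749 t 57.4
bottom row [20.8 32.3]
 8 ..................................
 9 ..................................
10 ..................................
11 ...............4555...............
12 ...............4455...............
13 ...............4455...............
14 ...............4445...............
15 ...............4445...............
16 ...............54455..............
17 ...............54455..............
18 ................5455..............
19 .................655..............
20 ..................45..............
21 ..................45..............
22 ..................44..............
23 ..................44..............
24 ..................45..............
25 ..................4...............
26 ..................45..............
27 ..................44..............
28 ..................444.............
29 ..................43333333........
30 ..................53333233........
31 ...................3222224........
32 ...................322223.........
33 ...................32233..........
34 ..................................
35 ..................................
36 ..................................
37 ..................................
38 ..................................
39 ..................................
at [0.5387 0.285  0.2   ] yaw -2.29 F [ 0.9 -0.3  0.1] open 0.074 gf 0.0 t 57.47
[ 0.464 -0.072  0.2  ] 1 / 2 [-0.0374, 0.2247, -0.0] 0.0001
[ 0.464 -0.072  0.2  ] 2 / 2 [-0.0374, 0.2247, -0.0] -0.0
```

Blue is seated (bottom row 33 against 32.3 expected). Green, the larger one, is next.

Emit:
send_rows:
  deltas:
    - [[0,0,-0.03],0]
    - [[0,0,-0.07],0]
    - [[0,0,-0.1],0]
    - [[0,0,-0.1],0]
    - [[0,0,-0.1],0]
  gripper: 1

```text
clock: 57.88
tool_pos: [0.5394, 0.2857, 0.2009]
orientation: [-179.9, -0.1, -2.3]
force: [-1.0, 0.6, -0.6]
opening: 0.0871
gripper_force: 0.0
```

Emit:
send_rows:
  deltas:
    - [[-0.0374,0.05,0],0]
    - [[-0.0374,0.1,0],0]
    - [[-0.0374,0.15,0],0]
    - [[-0.0374,0.2,0],0]
    - [[-0.0374,0.2247,0],0]

```text
clock: 58.3
tool_pos: [0.4999, 0.1032, 0.198]
orientation: [179.9, 0.2, -2.3]
force: [-0.6, 0.3, -0.6]
opening: 0.0875
gripper_force: 0.0
```

Emit:
send_rows:
  deltas:
    - [[-0.0374,0.05,0],0]
    - [[-0.0374,0.1,0],0]
    - [[-0.0374,0.15,0],0]
    - [[-0.0374,0.2,0],0]
    - [[-0.0374,0.2247,0],0]

```text
clock: 58.72
tool_pos: [0.463, -0.0747, 0.1983]
orientation: [180.0, 0.1, -2.4]
force: [0.8, 0.1, -0.2]
opening: 0.0879
gripper_force: 0.0
```

Emit:
send_rows:
  deltas:
    - [[0,0,0],0]
    - [[0,0,0],0]
    - [[0,0,0],0]
    - [[0,0,0],0]
    - [[0,0,0],0]

```text
clock: 59.13
tool_pos: [0.4649, -0.0709, 0.199]
orientation: [180.0, 0.0, -2.2]
force: [0.5, 0.5, 0.1]
opening: 0.0877
gripper_force: 0.0
```

```bash
python3 - <<'E'
from h import *
w=ctrl.snapshot("wrist"); discs(w,minc=.3,names=["disc_green"]); s=ctrl.snapshot("top"); discs(s,minc=.5,names=["disc_green","disc_yellow"])
plan((.464,-.0718,.0685),(.464,-.0718,.172),(*rk(-.117),.172))
E
```

```text
disc_green 0.95 px [279. 201.] c [ 0.4655 -0.0694] r 0.0325 rgb [ 82 156 123]
disc_green 0.73 px [204. 269.] c [0.4042 0.0047] r 0.0144 rgb [ 76 134 109]
disc_green 0.57 px [292. 320.] c [ 0.3511 -0.0765] r 0.0301 rgb [152  83 198]
disc_yellow 0.97 px [322. 169.] c [ 0.6736 -0.0845] r 0.0328 rgb [136 115  38]
at [ 0.4649 -0.0713  0.1993] yaw -2.25 F [ 0.3 -1.1 -0.1] open 0.0873 gf 0.0 t 59.38
[ 0.464 -0.072  0.068] 1 / 1 [-0.0011, 0.0007, 0.1634] 0.0006
[ 0.464 -0.072  0.172] 1 / 1 [0.0, -0.0, -0.1294] -0.0
[0.42  0.29  0.172] 1 / 2 [-0.0362, -0.225, -0.0] -0.0
[0.42  0.29  0.172] 2 / 2 [-0.0362, -0.225, -0.0] -0.0
```

Emit:
send_rows:
  deltas:
    - [[0,0,0.05],0]
    - [[0,0,0.1],0]
    - [[0,0,0.14],0]
    - [[0,0,0.163],0]
    - [[0,0,0.163],0]

```text
clock: 59.8
tool_pos: [0.4639, -0.0718, 0.067]
orientation: [179.9, 0.2, -2.2]
force: [-0.1, 0.3, 0.3]
opening: 0.0873
gripper_force: 0.0
```

Emit:
send_rows:
  deltas:
    - [[0,0,0],0]
    - [[0,0,0],0]
    - [[0,0,0],0]
    - [[0,0,0],0]
    - [[0,0,0],0]
  gripper: 0

```text
clock: 60.22
tool_pos: [0.4651, -0.0716, 0.0692]
orientation: [-180.0, -0.0, -2.3]
force: [0.1, 0.6, 0.3]
opening: 0.0629
gripper_force: 30.0
```

Emit:
send_rows:
  deltas:
    - [[0,0,0],0]
    - [[0,0,-0.04],0]
    - [[0,0,-0.09],0]
    - [[0,0,-0.13],0]
    - [[0,0,-0.13],0]

```text
clock: 60.63
tool_pos: [0.468, -0.0714, 0.1791]
orientation: [-179.9, -0.6, -2.2]
force: [1.5, 0.2, -0.8]
opening: 0.0628
gripper_force: 30.0
```

Emit:
send_rows:
  deltas:
    - [[-0.0367,-0.225,0],0]
    - [[-0.0367,-0.225,0],0]
    - [[-0.0367,-0.225,0],0]
    - [[-0.0367,-0.225,0],0]
    - [[-0.0367,-0.225,0],0]

```text
clock: 61.05
tool_pos: [0.4425, 0.1129, 0.1734]
orientation: [-179.9, -0.1, -2.2]
force: [0.5, 0.5, -1.4]
opening: 0.0633
gripper_force: 30.0
```

Emit:
send_rows:
  deltas:
    - [[-0.0367,-0.225,0],0]
    - [[-0.0367,-0.225,0],0]
    - [[-0.0367,-0.225,0],0]
    - [[-0.0367,-0.225,0],0]
    - [[-0.0367,-0.225,0],0]

```text
clock: 61.47
tool_pos: [0.4203, 0.2949, 0.1732]
orientation: [-179.9, -0.1, -2.1]
force: [1.0, 0.8, -0.3]
opening: 0.0634
gripper_force: 30.0
```

Emit:
send_rows:
  deltas:
    - [[0,0,0.01],0]
    - [[0,0,0.02],0]
    - [[0,0,0.032],0]
    - [[0,0,0.032],0]
    - [[0,0,0.032],0]

```text
clock: 61.88
tool_pos: [0.4204, 0.2888, 0.1464]
orientation: [179.9, 0.1, -2.4]
force: [1.3, 0.2, -1.4]
opening: 0.0632
gripper_force: 30.0
```

```bash
python3 - <<'E'
from h import *
ctrl.snapshot("top"); XY()
E
```

```text
X -0.1167 Y -0.0009 z 0.147 F [ 0.2  0.3 -1. ] gf 30.0 op 0.0633 t 61.9
```

Emit:
send_rows:
  deltas:
    - [[0,0,0.006],0]
    - [[0,0,0.012],0]
    - [[0,0,0.016],0]
    - [[0,0,0.018],0]
    - [[0,0,0.0206],0]

```text
clock: 62.35
tool_pos: [0.4203, 0.29, 0.1309]
orientation: [180.0, 0.0, -2.3]
force: [-6.4, -1.3, 8.4]
opening: 0.0629
gripper_force: 30.0
```

Emit:
send_rows:
  deltas:
    - [[0,0,0.004],0]
    - [[0,0,0.008],0]
    - [[0,0,0.011],0]
    - [[0,0,0.014],0]
    - [[0,0,0.0163],0]

```text
clock: 62.77
tool_pos: [0.4207, 0.2902, 0.1183]
orientation: [180.0, -0.0, -2.3]
force: [-1.7, -3.1, 7.6]
opening: 0.0632
gripper_force: 30.0
```

Emit:
send_rows:
  deltas:
    - [[0.001,0,0.004],0]
    - [[0.003,0,0.008],0]
    - [[0.005,0,0.012],0]
    - [[0.007,0,0.015],0]
    - [[0.009,0,0.018],0]

```text
clock: 63.18
tool_pos: [0.4278, 0.2901, 0.1039]
orientation: [-180.0, -0.0, -2.3]
force: [-5.0, -0.9, 7.4]
opening: 0.063
gripper_force: 30.0
```

Emit:
send_rows:
  deltas:
    - [[-0.006,0,0],0]
    - [[-0.01,0,0],0]
    - [[-0.01,0,-0.04],0]
    - [[-0.01,0,-0.08],0]
    - [[-0.01,0,-0.108],0]

```text
clock: 63.6
tool_pos: [0.4198, 0.2907, 0.1919]
orientation: [-180.0, -0.1, -2.3]
force: [0.4, 0.8, -1.5]
opening: 0.0633
gripper_force: 30.0
```

Emit:
send_rows:
  deltas:
    - [[0.04,0,0],0]
    - [[0.09,0,0],0]
    - [[0.14,0,0],0]
    - [[0.19,0,0],0]
    - [[0.23,0,0],0]

```text
clock: 64.02
tool_pos: [0.6059, 0.2828, 0.1896]
orientation: [-180.0, -0.0, -2.3]
force: [-0.0, 0.9, -0.8]
opening: 0.0635
gripper_force: 30.0
```

Emit:
send_rows:
  deltas:
    - [[0.04,0,0],0]
    - [[0.075,0,0],0]
    - [[0.092,0,0],0]
    - [[0.092,0,0],0]
    - [[0.092,0,0],0]

```text
clock: 64.43
tool_pos: [0.6772, 0.2797, 0.1885]
orientation: [180.0, 0.1, -2.4]
force: [-0.6, -0.1, -1.3]
opening: 0.0631
gripper_force: 30.0
```

Emit:
send_rows:
  deltas:
    - [[0,0,0.03],0]
    - [[0,0,0.06],0]
    - [[0,0,0.08],0]
    - [[0,0,0.096],0]
    - [[0,0,0.096],0]

```text
clock: 64.85
tool_pos: [0.675, 0.2796, 0.11]
orientation: [179.9, 0.2, -2.3]
force: [-0.1, -0.3, -2.2]
opening: 0.0631
gripper_force: 30.0
```

Emit:
send_rows:
  deltas:
    - [[-0.003,0,0],0]
    - [[-0.006,0,0],0]
    - [[-0.009,0,0],0]
    - [[-0.012,0,0],0]
    - [[-0.015,0,0],0]

```text
clock: 65.27
tool_pos: [0.6652, 0.2808, 0.1141]
orientation: [-179.9, -0.1, -2.3]
force: [-0.3, -0.2, -0.7]
opening: 0.0631
gripper_force: 30.0
```

Emit:
send_rows:
  deltas:
    - [[-0.003,0,0],0]
    - [[-0.005,0,0],0]
    - [[-0.007,0,0],0]
    - [[-0.009,0,0],0]
    - [[-0.011,0,0],0]

```text
clock: 65.68
tool_pos: [0.6563, 0.2809, 0.1129]
orientation: [-180.0, -0.0, -2.3]
force: [1.8, -0.2, -0.9]
opening: 0.0632
gripper_force: 30.0
```

Emit:
send_rows:
  deltas:
    - [[-0.002,0,0],0]
    - [[-0.004,0,0],0]
    - [[-0.006,0,0],0]
    - [[-0.007,0,0],0]
    - [[-0.008,0,0],0]

```text
clock: 66.1
tool_pos: [0.6531, 0.2813, 0.1145]
orientation: [-179.9, -0.3, -2.3]
force: [12.0, -3.7, -0.5]
opening: 0.0631
gripper_force: 30.0
```

Emit:
send_rows:
  deltas:
    - [[-0.001,0,0],0]
    - [[-0.002,0,0],0]
    - [[-0.003,0,0],0]
    - [[-0.004,0,0],0]
    - [[-0.006,0,0],0]

```text
clock: 66.52
tool_pos: [0.6497, 0.2814, 0.1158]
orientation: [-179.9, -0.5, -2.2]
force: [13.5, -6.7, 4.7]
opening: 0.0635
gripper_force: 30.0
```

```bash
cat >> h.py <<'E'
GREEN=lambda v:(v[...,1]>1.3*v[...,0])
YEL=lambda v:(v[...,0]>1.9*v[...,2])&(v[...,1]>1.5*v[...,2])
E
python3 - <<'E'
from h import *
XY(); sasc(GREEN)
E
```

```text
X 0.1123 Y 0.0005 z 0.1158 F [13.5 -6.7  4.7] gf 30.0 op 0.0635 t 66.5
bottom row [20.6 32.4]
 8 ..................................
 9 ..................................
10 ..................................
11 ..................................
12 ..................................
13 ..................................
14 .................433..............
15 ...............33332..............
16 ...............333322.............
17 ..............3223322.............
18 ..............3222222.............
19 ...............111222.............
20 ...............121111.............
21 ..................112.............
22 ..................212.............
23 ..................212.............
24 ..................212.............
25 ..................21..............
26 ..................212.............
27 ..................212.............
28 ..................211.............
29 ..................2112............
30 ..................2111............
31 ...................2222...........
32 ..................................
33 ..................................
34 ..................................
35 ..................................
36 ..................................
37 ..................................
38 ..................................
39 ..................................
```

Emit:
send_rows:
  deltas:
    - [[0.006,0,0],0]
    - [[0.0115,0,0],0]
    - [[0.0115,0,-0.03],0]
    - [[0.0115,0,-0.07],0]
    - [[0.0115,0,-0.096],0]

```text
clock: 66.98
tool_pos: [0.6546, 0.2811, 0.1913]
orientation: [180.0, 0.0, -2.3]
force: [0.0, 0.6, 0.2]
opening: 0.0633
gripper_force: 30.0
```

Emit:
send_rows:
  deltas:
    - [[-0.04,0,0],0]
    - [[-0.09,0,0],0]
    - [[-0.14,0,0],0]
    - [[-0.187,0,0],0]
    - [[-0.187,0,0],0]

```text
clock: 67.4
tool_pos: [0.4988, 0.2857, 0.1893]
orientation: [179.9, 0.2, -2.2]
force: [-0.7, -0.8, -1.3]
opening: 0.0633
gripper_force: 30.0
```

Emit:
send_rows:
  deltas:
    - [[0,0,0.02],0]
    - [[0,0,0.035],0]
    - [[0,0,0.045],0]
    - [[0,0,0.045],0]
    - [[0,0,0.045],0]

```text
clock: 67.82
tool_pos: [0.5048, 0.2867, 0.1532]
orientation: [179.9, 0.1, -2.3]
force: [0.5, -0.3, 0.0]
opening: 0.0636
gripper_force: 30.0
```

Emit:
send_rows:
  deltas:
    - [[0,0,0.006],0]
    - [[0,0,0.012],0]
    - [[0,0,0.018],0]
    - [[0,0,0.024],0]
    - [[0,0,0.026],0]

```text
clock: 68.23
tool_pos: [0.5046, 0.2866, 0.132]
orientation: [180.0, 0.1, -2.3]
force: [-1.0, 0.0, -0.5]
opening: 0.0635
gripper_force: 30.0
```

Emit:
send_rows:
  deltas:
    - [[-0.001,0,0.005],0]
    - [[-0.002,0,0.009],0]
    - [[-0.003,0,0.012],0]
    - [[-0.004,0,0.015],0]
    - [[-0.005,0,0.017],0]

```text
clock: 68.65
tool_pos: [0.5026, 0.2878, 0.1205]
orientation: [-179.9, -0.2, -2.2]
force: [6.8, -3.3, 8.7]
opening: 0.0633
gripper_force: 30.0
```

```bash
python3 - <<'E'
from h import *
XY(); sasc(GREEN)
E
```

```text
X -0.0349 Y 0.0009 z 0.1205 F [ 6.8 -3.3  8.7] gf 30.0 op 0.0633 t 68.7
bottom row [20.9 32.2]
 8 ..................................
 9 ..................................
10 ..................................
11 ...............................456
12 ...............................356
13 ..............................2245
14 ...............34..............235
15 ...............34..............234
16 ...............33..............233
17 ...............33..............223
18 ...............33..............223
19 ...............33..............323
20 ..............4334...............3
21 ..............3334...............4
22 ...............334...............4
23 ................34...............4
24 ................34...............4
25 ................33...............3
26 ................33................
27 ................32................
28 ................32................
29 ................322...............
30 .................22...............
31 ....................2.............
32 ..................................
33 ..................................
34 ..................................
35 ..................................
36 ..................................
37 ..................................
38 ..................................
39 ..................................
```

Emit:
send_rows:
  deltas:
    - [[0,0,0],0]
    - [[0,0,0],0]
    - [[0,0,0],0]
    - [[0,0,0],0]
    - [[0,0,0],0]
  gripper: 0.85

```text
clock: 69.12
tool_pos: [0.5007, 0.287, 0.1192]
orientation: [180.0, 0.0, -2.3]
force: [-0.1, 0.1, 0.2]
opening: 0.0744
gripper_force: 0.0
```

Emit:
send_rows:
  deltas:
    - [[0,0,-0.03],0]
    - [[0,0,-0.07],0]
    - [[0,0,-0.1],0]
    - [[0,0,-0.1],0]
    - [[0,0,-0.1],0]
  gripper: 1

```text
clock: 69.53
tool_pos: [0.5013, 0.2877, 0.201]
orientation: [-179.8, -0.1, -2.3]
force: [0.9, 0.1, -0.3]
opening: 0.0875
gripper_force: 0.0
```

Emit:
send_rows:
  deltas:
    - [[0.0787,0.1522,0],0]
    - [[0.0787,0.1522,0],0]
    - [[0.0787,0.1522,0],0]
    - [[0.0787,0.1522,0],0]
    - [[0.0787,0.1522,0],0]

```text
clock: 69.95
tool_pos: [0.5592, 0.1598, 0.1979]
orientation: [179.9, 0.1, -2.5]
force: [1.1, 0.5, -0.1]
opening: 0.0873
gripper_force: 0.0
```

Emit:
send_rows:
  deltas:
    - [[0.0787,0.1522,0],0]
    - [[0.0787,0.1522,0],0]
    - [[0.0787,0.1522,0],0]
    - [[0.0787,0.1522,0],0]
    - [[0.0787,0.1522,0],0]

```text
clock: 70.37
tool_pos: [0.6174, 0.0364, 0.1979]
orientation: [180.0, 0.1, -2.5]
force: [-0.2, 1.4, 0.3]
opening: 0.0875
gripper_force: 0.0
```

Emit:
send_rows:
  deltas:
    - [[0.0787,0.1522,0],0]
    - [[0.0787,0.1522,0],0]
    - [[0.0787,0.1522,0],0]
    - [[0.0787,0.1522,0],0]
    - [[0.0787,0.1522,0],0]

```text
clock: 70.78
tool_pos: [0.6755, -0.0873, 0.1977]
orientation: [180.0, 0.1, -2.5]
force: [0.0, -0.7, 0.6]
opening: 0.0876
gripper_force: 0.0
```

Emit:
send_rows:
  deltas:
    - [[0,0,0],0]
    - [[0,0,0],0]
    - [[0,0,0],0]
    - [[0,0,0],0]
    - [[0,0,0],0]

```text
clock: 71.2
tool_pos: [0.6749, -0.0843, 0.1996]
orientation: [-180.0, -0.0, -2.2]
force: [0.4, 0.6, -0.1]
opening: 0.0878
gripper_force: 0.0
```

```bash
python3 - <<'E'
from h import *
sasc(GREEN,X=-.04)
w=ctrl.snapshot("wrist"); discs(w,minc=.3,names=["disc_yellow"])
s=ctrl.snapshot("top"); discs(s,minc=.5)
plan((.674,-.0855,.0685),(.674,-.0855,.172),(*rk(-.117),.172))
# mug footprint estimate
for d in ctrl.cut_out(s,"mug")[:1]:
    r,c=np.where(d["pixels"]); i=np.argmin(c); P=ray(s,[[c[i],r[i]]],.05); j=np.argmax(r); print("mug left/near",P,ray(s,[[c[j],r[j]]],.05))
E
```

```text
bottom row [21.1 31.7]
 8 ...............4344444..........45
 9 ................344444..........44
10 ...............33344444.........44
11 ...............33344444..........4
12 ...............43343444..........4
13 ................33433334.........4
14 ................33333334.........4
15 ................33333334.........4
16 ................33333334..........
17 ................33333333..........
18 .................3333333..........
19 ..................3333334.........
20 ..................3333334.........
21 ..................3222234.........
22 ..................3222223.........
23 ..................3222223.........
24 ..................2222223.........
25 ..................3222222.........
26 ..................3222222.........
27 ...................222222.........
28 ...................211112.........
29 ...................221112.........
30 ...................211112.........
31 ...................211112.........
32 ...................22222..........
33 ..................................
34 ..................................
35 ..................................
36 ..........
[... 587 characters left out ...]
2  95]
disc_green 0.67 px [137. 252.] c [0.4916 0.3025] r 0.0265 rgb [ 62 105  83]
disc_green 0.56 px [316. 318.] c [ 0.3567 -0.0797] r 0.0329 rgb [126  67 166]
disc_yellow 0.73 px [321. 175.] c [ 0.6698 -0.0846] r 0.0323 rgb [227 199  68]
at [ 0.675  -0.0855  0.1994] yaw -2.3 F [ 0.3 -0.  -0.2] open 0.0875 gf 0.0 t 71.7
[ 0.674 -0.086  0.068] 1 / 1 [-0.0013, -0.0, 0.1636] -0.0001
[ 0.674 -0.086  0.172] 1 / 1 [0.0, -0.0, -0.1294] -0.0
[0.42  0.29  0.172] 1 / 3 [-0.1118, -0.1522, -0.0] -0.0
[0.42  0.29  0.172] 2 / 3 [-0.1118, -0.1522, -0.0] -0.0
[0.42  0.29  0.172] 3 / 3 [-0.1118, -0.1522, -0.0] -0.0
mug left/near [[ 0.76190671 -0.22637604  0.05      ]] [[ 0.70464893 -0.23114628  0.05      ]]
```

Emit:
send_rows:
  deltas:
    - [[-0.001,0,0.05],0]
    - [[-0.001,0,0.1],0]
    - [[-0.001,0,0.14],0]
    - [[-0.001,0,0.163],0]
    - [[-0.001,0,0.163],0]

```text
clock: 72.17
tool_pos: [0.6731, -0.0856, 0.0674]
orientation: [179.9, 0.2, -2.3]
force: [-1.6, 0.5, 0.8]
opening: 0.0881
gripper_force: 0.0
```

Emit:
send_rows:
  deltas:
    - [[0,0,0],0]
    - [[0,0,0],0]
    - [[0,0,0],0]
    - [[0,0,0],0]
    - [[0,0,0],0]
  gripper: 0

```text
clock: 72.58
tool_pos: [0.6743, -0.0854, 0.0691]
orientation: [-180.0, -0.0, -2.3]
force: [0.9, 0.1, -0.5]
opening: 0.063
gripper_force: 30.0
```

Emit:
send_rows:
  deltas:
    - [[0,0,0],0]
    - [[0,0,-0.04],0]
    - [[0,0,-0.09],0]
    - [[0,0,-0.13],0]
    - [[0,0,-0.13],0]

```text
clock: 73.0
tool_pos: [0.6777, -0.0856, 0.181]
orientation: [-180.0, -0.6, -2.2]
force: [0.8, -0.4, 0.7]
opening: 0.0631
gripper_force: 30.0
```

Emit:
send_rows:
  deltas:
    - [[-0.1118,-0.1522,0],0]
    - [[-0.1118,-0.1522,0],0]
    - [[-0.1118,-0.1522,0],0]
    - [[-0.1118,-0.1522,0],0]
    - [[-0.1118,-0.1522,0],0]

```text
clock: 73.42
tool_pos: [0.5871, 0.043, 0.1732]
orientation: [-179.9, 0.0, -2.1]
force: [0.0, -1.2, -1.0]
opening: 0.063
gripper_force: 30.0
```

Emit:
send_rows:
  deltas:
    - [[-0.1118,-0.1522,0],0]
    - [[-0.1118,-0.1522,0],0]
    - [[-0.1118,-0.1522,0],0]
    - [[-0.1118,-0.1522,0],0]
    - [[-0.1118,-0.1522,0],0]

```text
clock: 73.83
tool_pos: [0.5032, 0.168, 0.1732]
orientation: [-179.9, -0.0, -2.1]
force: [0.7, -0.4, -1.5]
opening: 0.0632
gripper_force: 30.0
```

Emit:
send_rows:
  deltas:
    - [[-0.1118,-0.1522,0],0]
    - [[-0.1118,-0.1522,0],0]
    - [[-0.1118,-0.1522,0],0]
    - [[-0.1118,-0.1522,0],0]
    - [[-0.1118,-0.1522,0],0]

```text
clock: 74.25
tool_pos: [0.4194, 0.2935, 0.1733]
orientation: [-179.9, -0.0, -2.1]
force: [-0.1, -0.1, -1.4]
opening: 0.063
gripper_force: 30.0
```

Emit:
send_rows:
  deltas:
    - [[0,0,0.01],0]
    - [[0,0,0.02],0]
    - [[0,0,0.032],0]
    - [[0,0,0.032],0]
    - [[0,0,0.032],0]

```text
clock: 74.67
tool_pos: [0.4209, 0.289, 0.1462]
orientation: [179.9, 0.1, -2.4]
force: [0.8, 0.2, -0.3]
opening: 0.063
gripper_force: 30.0
```

```bash
python3 - <<'E'
from h import *
ctrl.snapshot("top"); XY()
E
```

```text
X -0.1163 Y -0.0007 z 0.1468 F [ 0.1  0.3 -0.8] gf 30.0 op 0.0635 t 74.7
```

Emit:
send_rows:
  deltas:
    - [[-0.0006,0,0.006],0]
    - [[-0.0006,0,0.012],0]
    - [[-0.0006,0,0.016],0]
    - [[-0.0006,0,0.018],0]
    - [[-0.0006,0,0.0206],0]

```text
clock: 75.13
tool_pos: [0.42, 0.2901, 0.1309]
orientation: [180.0, 0.0, -2.3]
force: [-5.4, -2.4, 8.7]
opening: 0.0632
gripper_force: 30.0
```

Emit:
send_rows:
  deltas:
    - [[0,0,0.004],0]
    - [[0,0,0.008],0]
    - [[0,0,0.011],0]
    - [[0,0,0.014],0]
    - [[0,0,0.0163],0]

```text
clock: 75.55
tool_pos: [0.4204, 0.2903, 0.1183]
orientation: [180.0, -0.0, -2.3]
force: [-0.9, -2.8, 6.4]
opening: 0.0634
gripper_force: 30.0
```

Emit:
send_rows:
  deltas:
    - [[0.001,0,0.004],0]
    - [[0.003,0,0.008],0]
    - [[0.005,0,0.012],0]
    - [[0.007,0,0.015],0]
    - [[0.009,0,0.018],0]

```text
clock: 75.97
tool_pos: [0.4276, 0.2904, 0.104]
orientation: [-180.0, -0.0, -2.3]
force: [-4.0, -1.4, 7.5]
opening: 0.0628
gripper_force: 30.0
```

Emit:
send_rows:
  deltas:
    - [[-0.006,0,0],0]
    - [[-0.01,0,0],0]
    - [[-0.01,0,-0.04],0]
    - [[-0.01,0,-0.08],0]
    - [[-0.01,0,-0.108],0]

```text
clock: 76.38
tool_pos: [0.4195, 0.2907, 0.1921]
orientation: [-180.0, -0.1, -2.3]
force: [1.5, 1.8, 0.5]
opening: 0.0634
gripper_force: 30.0
```

Emit:
send_rows:
  deltas:
    - [[0.04,0,0],0]
    - [[0.09,0,0],0]
    - [[0.14,0,0],0]
    - [[0.19,0,0],0]
    - [[0.23,0,0],0]

```text
clock: 76.8
tool_pos: [0.6055, 0.2828, 0.1897]
orientation: [-180.0, -0.0, -2.3]
force: [0.1, 1.2, -0.7]
opening: 0.0633
gripper_force: 30.0
```

Emit:
send_rows:
  deltas:
    - [[0.04,0,0],0]
    - [[0.075,0,0],0]
    - [[0.092,0,0],0]
    - [[0.092,0,0],0]
    - [[0.092,0,0],0]

```text
clock: 77.22
tool_pos: [0.6768, 0.2797, 0.1886]
orientation: [180.0, 0.1, -2.4]
force: [0.2, -0.2, -1.5]
opening: 0.0633
gripper_force: 30.0
```

Emit:
send_rows:
  deltas:
    - [[0,0,0.03],0]
    - [[0,0,0.06],0]
    - [[0,0,0.08],0]
    - [[0,0,0.096],0]
    - [[0,0,0.096],0]

```text
clock: 77.63
tool_pos: [0.6746, 0.2797, 0.1101]
orientation: [179.9, 0.2, -2.3]
force: [-1.0, -0.9, -1.7]
opening: 0.0632
gripper_force: 30.0
```

Emit:
send_rows:
  deltas:
    - [[-0.003,0,0],0]
    - [[-0.006,0,0],0]
    - [[-0.009,0,0],0]
    - [[-0.012,0,0],0]
    - [[-0.015,0,0],0]

```text
clock: 78.05
tool_pos: [0.6649, 0.2808, 0.1142]
orientation: [-179.9, -0.1, -2.3]
force: [0.8, 0.4, -0.2]
opening: 0.0634
gripper_force: 30.0
```

Emit:
send_rows:
  deltas:
    - [[-0.003,0,0],0]
    - [[-0.005,0,0],0]
    - [[-0.007,0,0],0]
    - [[-0.009,0,0],0]
    - [[-0.011,0,0],0]

```text
clock: 78.47
tool_pos: [0.6571, 0.281, 0.1136]
orientation: [-180.0, -0.1, -2.3]
force: [7.6, -2.5, -2.5]
opening: 0.0632
gripper_force: 30.0
```

Emit:
send_rows:
  deltas:
    - [[-0.002,0,0],0]
    - [[-0.004,0,0],0]
    - [[-0.006,0,0],0]
    - [[-0.007,0,0],0]
    - [[-0.008,0,0],0]

```text
clock: 78.88
tool_pos: [0.6536, 0.2813, 0.1154]
orientation: [-179.9, -0.4, -2.2]
force: [12.7, -4.9, 1.1]
opening: 0.0631
gripper_force: 30.0
```

Emit:
send_rows:
  deltas:
    - [[-0.001,0,0],0]
    - [[-0.002,0,0],0]
    - [[-0.003,0,0],0]
    - [[-0.004,0,0],0]
    - [[-0.006,0,0],0]

```text
clock: 79.3
tool_pos: [0.6501, 0.2815, 0.1166]
orientation: [-179.8, -0.6, -2.2]
force: [15.3, -6.8, 6.9]
opening: 0.0633
gripper_force: 30.0
```

```bash
python3 - <<'E'
from h import *
XY(); sasc(YEL)
E
```

```text
X 0.1128 Y 0.0005 z 0.1166 F [15.3 -6.8  6.9] gf 30.0 op 0.0633 t 79.3
bottom row [19.8 32.1]
 8 ..................................
 9 ..................................
10 ..................................
11 ..................................
12 ..22222224........................
13 5311111123........5...............
14 4211111112....555544..............
15 .211111111...4555543..............
16 ..111111.....5555543..............
17 ..21111111...5555543..............
18 ...1111111...5334543..............
19 ...1111111...3223332..............
20 ...11111111..3233222..............
21 ....1111111..3...222..............
22 .....111111..3...322..............
23 ......11111.33...323..............
24 ......11111123...322..............
25 ......11111123...323..............
26 ......11111123...323..............
27 ......11111123...322..............
28 ......11111......3233.............
29 .......11111.....3223.............
30 .......1111......322233...........
31 .......1111........333............
32 ......1.1111......................
33 .......11111......................
34 ........111.0.....................
35 .......1101.......................
36 ..................................
37 ..................................
38 ..................................
39 ..................................
```

Emit:
send_rows:
  deltas:
    - [[0.006,0,0],0]
    - [[0.0115,0,0],0]
    - [[0.0115,0,-0.03],0]
    - [[0.0115,0,-0.07],0]
    - [[0.0115,0,-0.096],0]

```text
clock: 79.77
tool_pos: [0.6542, 0.2811, 0.1912]
orientation: [180.0, 0.0, -2.3]
force: [1.5, 0.4, -1.0]
opening: 0.0632
gripper_force: 30.0
```

Emit:
send_rows:
  deltas:
    - [[-0.05,0,0],0]
    - [[-0.1,0,0],0]
    - [[-0.15,0,0],0]
    - [[-0.2,0,0],0]
    - [[-0.237,0,0],0]

```text
clock: 80.18
tool_pos: [0.4614, 0.2877, 0.1891]
orientation: [179.9, 0.1, -2.3]
force: [-1.4, 1.8, -1.0]
opening: 0.0633
gripper_force: 30.0
```

Emit:
send_rows:
  deltas:
    - [[0,0,0.02],0]
    - [[0,0,0.035],0]
    - [[0,0,0.045],0]
    - [[0,0,0.045],0]
    - [[0,0,0.045],0]

```text
clock: 80.6
tool_pos: [0.4646, 0.2884, 0.1533]
orientation: [179.9, 0.1, -2.3]
force: [0.6, 1.5, -1.3]
opening: 0.0634
gripper_force: 30.0
```

Emit:
send_rows:
  deltas:
    - [[0,0,0.006],0]
    - [[0,0,0.012],0]
    - [[0,0,0.018],0]
    - [[0,0,0.024],0]
    - [[0,0,0.026],0]

```text
clock: 81.02
tool_pos: [0.4646, 0.2883, 0.1322]
orientation: [180.0, 0.0, -2.3]
force: [-0.4, 0.4, -0.6]
opening: 0.0633
gripper_force: 30.0
```

Emit:
send_rows:
  deltas:
    - [[-0.001,0,0.005],0]
    - [[-0.002,0,0.009],0]
    - [[-0.003,0,0.012],0]
    - [[-0.004,0,0.015],0]
    - [[-0.005,0,0.017],0]

```text
clock: 81.43
tool_pos: [0.4629, 0.2898, 0.1209]
orientation: [-179.9, -0.3, -2.2]
force: [9.7, -4.9, 10.4]
opening: 0.0633
gripper_force: 30.0
```

```bash
python3 - <<'E'
from h import *
XY(); sasc(YEL)
E
```

```text
X -0.0746 Y 0.0013 z 0.1209 F [ 9.7 -4.9 10.4] gf 30.0 op 0.0633 t 81.4
bottom row [21.  32.4]
 8 ..................................
 9 ..................................
10 ..................................
11 ..................................
12 ...........................5......
13 ...........................4......
14 ...............45.................
15 ........77...5556.................
16 6666665555....556.................
17 555555555.....556.................
18 4444455555....556.................
19 4444..........556.................
20 ..............556.................
21 ..............555.................
22 ..............455.................
23 ...............556................
24 ...............556................
25 ...............556................
26 ...............556................
27 ...............556................
28 ...............545................
29 ................44................
30 ................433...............
31 .................33333............
32 ..................................
33 ..................................
34 ..................................
35 ..................................
36 ..................................
37 ..................................
38 ..................................
39 ..................................
```

Emit:
send_rows:
  deltas:
    - [[0,0,0],0]
    - [[0,0,0],0]
    - [[0,0,0],0]
    - [[0,0,0],0]
    - [[0,0,0],0]
  gripper: 0.85

```text
clock: 81.9
tool_pos: [0.4604, 0.2886, 0.1192]
orientation: [180.0, 0.0, -2.3]
force: [0.2, -0.2, -0.5]
opening: 0.0746
gripper_force: 0.0
```

Emit:
send_rows:
  deltas:
    - [[0,0,-0.04],0]
    - [[0,0,-0.08],0]
    - [[0,0,-0.12],0]
    - [[0,0,-0.14],0]
    - [[0,0,-0.14],0]
  gripper: 1

```text
clock: 82.32
tool_pos: [0.4619, 0.2901, 0.2358]
orientation: [-179.7, -0.3, -2.3]
force: [-0.2, 0.3, -0.8]
opening: 0.0874
gripper_force: 0.0
```

Emit:
send_rows:
  deltas:
    - [[0.0348,0.2025,0],0]
    - [[0.0348,0.2025,0],0]
    - [[0.0348,0.2025,0],0]
    - [[0.0348,0.2025,0],0]
    - [[0.0348,0.2025,0],0]

```text
clock: 82.73
tool_pos: [0.481, 0.1206, 0.2307]
orientation: [179.9, 0.1, -2.5]
force: [-0.3, 1.7, -0.7]
opening: 0.0879
gripper_force: 0.0
```

Emit:
send_rows:
  deltas:
    - [[0.0348,0.2025,0],0]
    - [[0.0348,0.2025,0],0]
    - [[0.0348,0.2025,0],0]
    - [[0.0348,0.2025,0],0]
    - [[0.0348,0.2025,0],0]
  gripper: 0

```text
clock: 83.15
tool_pos: [0.5028, -0.0422, 0.2306]
orientation: [179.9, 0.1, -2.6]
force: [-0.1, 1.2, -0.0]
opening: 0.0597
gripper_force: 0.0
```

Emit:
send_rows:
  deltas:
    - [[0,0,0],0]
    - [[0,0,0],0]
    - [[0,0,0],0]
    - [[0,0,0],0]
    - [[0,0,0],0]

```text
clock: 83.57
tool_pos: [0.5033, -0.0361, 0.2314]
orientation: [-180.0, 0.0, -2.2]
force: [0.2, -0.3, 0.4]
opening: 0.0265
gripper_force: 0.0
```

```bash
python3 - <<'E'
from h import *
XY(); sasc(YEL,X=-.08)
s=ctrl.snapshot("top"); discs(s,minc=.4,z=.05)
for d in ctrl.cut_out(s,"remote")[:1]:
    m=d["pixels"].astype(np.uint8); cs=max(cv2.findContours(m,0,1)[0],key=len)
    # footprint of the box top z=.034
    P=ray(s,cs[:,0,:],.034)[:,:2].astype(np.float32); print("remote",round(d["conf"],2),cv2.minAreaRect(P))
w=ctrl.snapshot("wrist")
for n,sh in (("top",s),("wrist",w)):
    for th in ("stick_knob",):
        for d in ctrl.cut_out(sh,th)[:1]:
            r,c=np.where(d["pixels"]); print(n,th,round(d["conf"],2),"px",c.mean().round(1),r.mean().round(1),c.min(),c.max(),r.min(),r.max(),np.round(ray(sh,[[c.mean(),r.mean()]],.098),4))
im=s["color"].astype(int); yy=(im[...,0]>150)&(im[...,2]<110)&(im[...,1]>100); r,c=np.where(yy[200:290,370:475]); print("yellow px",sorted(set(zip((c+370).tolist(),(r+200).tolist())))[:40])
E
```

```text
X -0.0212 Y -0.3227 z 0.2314 F [ 0.2 -0.3  0.4] gf 0.0 op 0.0265 t 83.6
bottom row [21.2 32.1]
 8 ...............76677668.....77....
 9 ..............86677776677..65.....
10 ..............7567777655..........
11 .........7777.6567777655..........
12 ..7787766555...567666665..........
13 665555555555...566676664..........
14 55555555.55....456666665..........
15 55555..........456666666..........
16 ................56666666..........
17 ................56666666..........
18 ................56666666..........
19 .................5555555..........
20 .................5555555..........
21 .................4555555..........
22 .................4455555..........
23 .................44444445.........
24 .................44444445.........
25 ..................4444445.........
26 ..................4434434.........
27 ..................4333334.........
28 ..................4333334.........
29 ..................4333333.........
30 ..................4333333.........
31 ..................4333333.........
32 ...................322234.........
33 ...................333............
34 ..............
[... 875 characters left out ...]
399318695, 0.11506320536136627), 73.2314682006836)
top stick_knob 0.7 px 422.6 240.1 410 437 229 252 [[ 0.5229 -0.2802  0.098 ]]
wrist stick_knob 0.85 px 546.2 170.5 529 559 141 195 [[ 0.5341 -0.2337  0.098 ]]
yellow px [(396, 232), (396, 233), (397, 232), (397, 233), (397, 234), (398, 232), (398, 233), (398, 234), (399, 232), (399, 233), (399, 234), (400, 233), (400, 234), (401, 233), (401, 234), (430, 238), (430, 239), (430, 240), (431, 237), (431, 238), (431, 239), (431, 240), (431, 241), (432, 236), (432, 237), (432, 238), (432, 239), (432, 240), (432, 241), (432, 242), (433, 236), (433, 237), (433, 238), (433, 239), (433, 240), (433, 241), (433, 242), (434, 237), (434, 238), (434, 239)]
```

```bash
python3 - <<'E'
from h import *
s=ctrl.snapshot("top"); t=ctrl.snapshot("side")
print("knob top", ray(s,[[432.3,239.3]],.113)); print("mark",ray(s,[[399,233]],.034))
im=t["color"].astype(int); yy=(im[...,0]>150)&(im[...,2]<110)&(im[...,1]>100); r,c=np.where(yy[280:400,280:380]); sel=r<40; 
if sel.any(): q=[c[sel].mean()+280,r[sel].mean()+280]; print("side cap",q)
for P in ([.5246,-.2913,.113],[.523,-.289,.113],list(ray(s,[[432.3,239.3]],.113)[0])): print(np.round(P,4),"->side",proj(t,[P]),"top",proj(s,[P]))
u=np.array([.289,.957]); p=ray(s,[[432.3,239.3]],.113)[0][:2]
A=p-u*.055; print("approach",A)
plan((A[0],A[1],.2),(A[0],A[1],.156),yaw=-16.8)
E
```

```text
knob top [[ 0.52449166 -0.29474797  0.113     ]]
mark [[ 0.5388188 -0.2490423  0.034    ]]
side cap [np.float64(333.4736842105263), np.float64(303.2894736842105)]
[ 0.5246 -0.2913  0.113 ] ->side [[331.79413075 303.00304911]] top [[430.53316171 239.19261438]]
[ 0.523 -0.289  0.113] ->side [[330.00864548 302.09339932]] top [[429.3520234  239.98430818]]
[ 0.5245 -0.2947  0.113 ] ->side [[332.67504492 304.81407413]] top [[432.3 239.3]]
approach [ 0.50859666 -0.34738297]
at [ 0.5033 -0.0373  0.2315] yaw -2.3 F [-1.   1.  -0.7] open 0.0003 gf 0.0 t 84.27
[ 0.509 -0.347  0.2  ] 1 / 2 [0.0111, 0.1935, 0.0197] 0.1611
[ 0.509 -0.347  0.2  ] 2 / 2 [0.0592, 0.1846, 0.0197] -0.0
[ 0.509 -0.347  0.156] 1 / 1 [0.0, -0.0, 0.055] -0.0
```

Emit:
send_rows:
  deltas:
    - [[0.0111,0.1935,0.0197],0.161]
    - [[0.0111,0.1935,0.0197],0.161]
    - [[0.0111,0.1935,0.0197],0.161]
    - [[0.0111,0.1935,0.0197],0.161]
    - [[0.0111,0.1935,0.0197],0.161]
  gripper: 0

```text
clock: 84.68
tool_pos: [0.5053, -0.1964, 0.2147]
orientation: [179.9, 0.1, -17.0]
force: [-0.1, 0.6, -0.2]
opening: 0.0001
gripper_force: 0.0
```

Emit:
send_rows:
  deltas:
    - [[0.0592,0.1846,0.0197],0]
    - [[0.0592,0.1846,0.0197],0]
    - [[0.0592,0.1846,0.0197],0]
    - [[0.0592,0.1846,0.0197],0]
    - [[0.0592,0.1846,0.0197],0]

```text
clock: 85.1
tool_pos: [0.5081, -0.3517, 0.1985]
orientation: [180.0, 0.1, -17.0]
force: [0.6, 0.9, -0.1]
opening: 0.0005
gripper_force: 0.0
```

Emit:
send_rows:
  deltas:
    - [[0,0,0],0]
    - [[0,0,0],0]
    - [[0,0,0],0]
    - [[0,0,0],0]
    - [[0,0,0],0]

```text
clock: 85.52
tool_pos: [0.509, -0.3463, 0.2004]
orientation: [-180.0, -0.0, -16.7]
force: [0.9, 0.4, 0.1]
opening: -0.0001
gripper_force: 0.0
```

```bash
python3 - <<'E'
from h import *
plan((.5085,-.3470,.156),(.5085+.289*.045,-.347+.957*.045,.156),yaw=-16.8)
s=ctrl.snapshot("top"); discs(s,minc=.4,z=.05,names=["disc_yellow"]); sasc(YEL,n=16,X=-.08)
E
```

```text
at [ 0.509  -0.3463  0.2004] yaw -16.7 F [0.9 0.4 0.1] open -0.0001 gf 0.0 t 85.52
[ 0.508 -0.347  0.156] 1 / 1 [-0.0004, 0.001, 0.0555] 0.0011
[ 0.522 -0.304  0.156] 1 / 1 [0.0, -0.0562, -0.0] -0.0
disc_yellow 0.79 px [136. 270.] c [0.4538 0.2877] r 0.0315 rgb [164 138  46]
bottom row [17.2 28.1]
 4 ...........88888889......8..
 5 ...........788888878...76...
 6 ..........8688888766........
 7 ......99...688888866........
 8 998776.6...678888876........
 9 666...6....678888875........
10 666........567777776........
11 ...........557777777........
12 ............67777777........
13 ............67777777........
14 ............67777777........
15 .............6666667........
16 .............6666666........
17 .............5666666........
18 .............5566665........
19 .............55555556.......
20 .............55555556.......
21 ..............5444556.......
22 ..............5444445.......
23 ..............5444445.......
24 ..............5444445.......
25 ..............5444444.......
26 ..............5333334.......
27 ..............5333334.......
28 ...............33333........
29 ...............444..........
30 ............................
31 ............................
```

Emit:
send_rows:
  deltas:
    - [[0,0,0.02],0]
    - [[0,0,0.04],0]
    - [[0,0,0.055],0]
    - [[0,0,0.055],0]
    - [[0,0,0.055],0]

```text
clock: 86.08
tool_pos: [0.5085, -0.3471, 0.1556]
orientation: [180.0, 0.1, -16.8]
force: [0.9, 0.2, 0.5]
opening: 0.0001
gripper_force: 0.0
```

Emit:
send_rows:
  deltas:
    - [[0,-0.015,0],0]
    - [[0,-0.028,0],0]
    - [[0,-0.04,0],0]
    - [[0,-0.05,0],0]
    - [[0,-0.0575,0],0]

```text
clock: 86.5
tool_pos: [0.5226, -0.3023, 0.1568]
orientation: [180.0, -0.1, -16.7]
force: [-1.4, -3.5, 0.6]
opening: 0.0008
gripper_force: 1.2
```

```bash
cat >> h.py <<'E'
def cap():
    t=ctrl.snapshot("side"); im=t["color"].astype(int); yy=((im[...,0]>140)&(im[...,2]<110)&(im[...,1]>90))[270:345,270:380]; r,c=np.where(yy); print("cap px",len(r),c.mean()+270 if len(r) else None,r.mean()+270 if len(r) else None)
    u=np.array([.289,.957]); 
    for a in (0,.2,.3,.4,.45):
        P=np.r_[np.array([.5245,-.294])+u*.075*np.sin(a),.038+.075*np.cos(a)]; print(a,np.round(proj(t,[P])[0],1))
E
python3 - <<'E'
from h import *
cap(); plan((.5,-.3,.156),yaw=-16.8)
E
```

```text
cap px 2 310.5 292.0
0 [332.5 304.4]
0.2 [331.6 297.2]
0.3 [331.1 294.4]
0.4 [330.7 292.2]
0.45 [330.5 291.2]
at [ 0.5227 -0.3018  0.1566] yaw -16.71 F [ 0.1 -1.2  2. ] open 0.0001 gf 1.2 t 86.55
[ 0.5   -0.3    0.156] 1 / 1 [-0.0278, 0.006, 0.0007] 0.001
```

Emit:
send_rows:
  deltas:
    - [[0,0,0],0]
    - [[0,0,0],0]
    - [[0,0,0],0]
    - [[0,0,0],0]
    - [[0,0,0],0]

```text
clock: 86.97
tool_pos: [0.5218, -0.3037, 0.156]
orientation: [180.0, -0.0, -16.8]
force: [-1.2, -0.9, 2.6]
opening: 0.0004
gripper_force: 1.3
```

```bash
python3 - <<'E'
from h import *
s=ctrl.snapshot("top"); im=s["color"].astype(int)
o=ctrl.get_obs(); print(np.round(o["force"],1),np.round(o["tool_pos"],4))
yy=((im[...,0]>140)&(im[...,2]<110)&(im[...,1]>90))[200:290,370:475]; r,c=np.where(yy); print(sorted(set(zip((c+370).tolist(),(r+200).tolist())))[:40])
for d in ctrl.cut_out(s,"stick_knob")[:2]: print(d["conf"],np.array(d["xy"])*[560,420])
u=np.array([.289,.957]); print([np.round(proj(s,[np.r_[np.array([.5245,-.294])+u*.075*np.sin(a),.038+.075*np.cos(a)]])[0],1).tolist() for a in (0,.2,.4,.45)])
E
```

```text
[ 0.2 -1.4  1.8] [ 0.5219 -0.3037  0.1559]
[]
0.72 [137.48  266.784]
[[431.9, 239.3], [424.4, 236.9], [416.8, 234.6], [414.9, 234.1]]
```

Emit:
send_rows:
  deltas:
    - [[0,0,0],0]
    - [[0,0,0],0]
    - [[0,0,0],0]
    - [[0,0,0],0]
    - [[0,0,0],0]

```text
clock: 87.48
tool_pos: [0.5219, -0.3033, 0.1559]
orientation: [-180.0, 0.0, -16.8]
force: [-0.4, -0.9, 3.1]
opening: 0.0004
gripper_force: 1.3
```

Emit:
send_rows:
  deltas:
    - [[0,0,0],0]
    - [[0,0,0],0]
    - [[0,0,0],0]
    - [[0,0,0],0]
    - [[0,0,0],0]

```text
clock: 87.9
tool_pos: [0.522, -0.3033, 0.1559]
orientation: [-180.0, -0.0, -16.8]
force: [-0.7, -2.6, 3.0]
opening: 0.0004
gripper_force: 1.3
```

Emit:
send_rows:
  deltas:
    - [[0,0,0],0]
    - [[0,0,0],0]
    - [[0,0,0],0]
    - [[0,0,0],0]
    - [[0,0,0],0]

```text
clock: 88.32
tool_pos: [0.5219, -0.3033, 0.1559]
orientation: [-180.0, 0.0, -16.8]
force: [0.6, -1.5, 3.5]
opening: 0.0005
gripper_force: 1.3
```

Emit:
send_rows:
  deltas:
    - [[0,0,0],0]
    - [[0,0,0],0]
    - [[0,0,0],0]
    - [[0,0,0],0]
    - [[0,0,0],0]

```text
clock: 88.73
tool_pos: [0.522, -0.3033, 0.156]
orientation: [180.0, -0.0, -16.8]
force: [-0.9, -2.2, 2.3]
opening: 0.0004
gripper_force: 1.3
```

```bash
python3 - <<'E'
from h import *
w=ctrl.snapshot("wrist"); u=np.array([.289,.957]); v=np.array([.957,-.289])
for d in ctrl.cut_out(w,"stick_knob")[:2]:
    r,c=np.where(d["pixels"]); print(d["conf"],c.mean(),r.mean(),c.min(),c.max(),r.min(),r.max())
for a,b in ((0,0),(.2,0),(.4,0),(.45,0),(.4,.2),(.4,-.2)): print(a,b,np.round(proj(w,[np.r_[np.array([.5245,-.294])+u*.06*np.sin(a)+v*.06*np.sin(b),.038+.06*np.cos(a)*np.cos(b)],np.r_[np.array([.5245,-.294])+u*.075*np.sin(a)+v*.075*np.sin(b),.038+.075*np.cos(a)*np.cos(b)]]),0).tolist())
E
```

```text
0.83 265.66561613614874 224.76268515600378 217 302 194 259
0 0 [[262.0, 267.0], [260.0, 281.0]]
0.2 0 [[239.0, 266.0], [229.0, 279.0]]
0.4 0 [[218.0, 263.0], [201.0, 275.0]]
0.45 0 [[214.0, 262.0], [195.0, 273.0]]
0.4 0.2 [[218.0, 241.0], [200.0, 246.0]]
0.4 -0.2 [[220.0, 282.0], [204.0, 300.0]]
```

```bash
python3 - <<'E'
from h import *
w=ctrl.snapshot("wrist"); im=w["color"].astype(int)
for r in range(185,300,4): print(r,"".join(("Y" if (v[0]>1.6*v[2] and v[1]>1.3*v[2] and v[0]>100) else "%x"%int(v.mean()//16)) for v in im[r,160:330:3]))
E
```

```text
185 878888888888888888888886675653222222222222368888888888888
189 978888888888888888898888874212122122122222222588889999888
193 978888888888888888888886532111211111221112222236888888889
197 978888888888888888888875222112111112122211112222689888899
201 978888888888888888888852222211221222121122111222278999889
205 977888888888888888888622222211212122122122221222225889899
209 987888888888888888888322222121112122222222222112222899899
213 987888888888889888886222221112111222222212222222222698999
217 997888898888888888884222221122222222222222222222222389999
221 997888888888888888872222221211212222222222222222222299999
225 997888888888888888882222221121122222222222222222222289999
229 9978888889YYYYYY88882222211112212222222222222222222289999
233 998888888898888988883222222222244322222222232222222289999
237 998788888888888888885222211123566652222222222222222389999
241 999788888888888888887211111115666663222222222222222699999
245 999788888888888889884111111111466752222222222222223899999
249 994233233333323332321112122212222222663221157322222333333
253 821222222222221222222212122122122222562121166311122122221
257 222212211222221222222121121222211221562122157322112111122
261 212212222222222221222122222112211221552121145222222212222
265 222212221222122222111122222212122111551121135221111222222
269 222212122212122222122122111222222122451121135221121222212
273 221111222222122212222221221222111112Y51131124312222222221
277 222222222222222222222222222222222223Y41131124422222222222
281 222222222222222222222222222222222223Y32232223422222222222
285 222222222222222222222222222222222224Y33333333Y22222222222
289 222222222222222222222222222222222224Y44444444Y22222222222
293 22222222222222222222222222222222222YY44444443Y22222222222
297 22222222222222222222222222222222222YY44444444Y22222222222
```

```bash
python3 - <<'E'
from h import *
w=ctrl.snapshot("wrist"); u=np.array([.289,.957]); v=np.array([.957,-.289])
for a,b in ((0,0),(.2,0),(.4,0),(.45,0),(.4,.15),(.4,-.15)):
    d=np.r_[u*np.sin(a)*np.cos(b)+v*np.sin(b),np.cos(a)*np.cos(b)]; print(a,b,np.round(proj(w,[np.r_[.5245,-.294,.038]+d*l for l in (0,.02,.035,.045,.06)]),0).tolist())
E
```

```text
0 0 [[267.0, 228.0], [265.0, 239.0], [264.0, 248.0], [263.0, 255.0], [262.0, 267.0]]
0.2 0 [[267.0, 228.0], [259.0, 238.0], [253.0, 247.0], [248.0, 254.0], [239.0, 266.0]]
0.4 0 [[267.0, 228.0], [253.0, 238.0], [242.0, 246.0], [233.0, 252.0], [218.0, 263.0]]
0.45 0 [[267.0, 228.0], [252.0, 237.0], [239.0, 245.0], [230.0, 251.0], [214.0, 262.0]]
0.4 0.15 [[267.0, 228.0], [253.0, 233.0], [242.0, 238.0], [233.0, 241.0], [218.0, 247.0]]
0.4 -0.15 [[267.0, 228.0], [254.0, 242.0], [242.0, 254.0], [234.0, 262.0], [220.0, 277.0]]
```

Emit:
send_rows:
  deltas:
    - [[0,0.015,0],0]
    - [[0,0.03,0],0]
    - [[0,0.045,0],0]
    - [[0,0.0575,0],0]
    - [[0,0.0575,0],0]

```text
clock: 89.35
tool_pos: [0.5077, -0.3494, 0.1555]
orientation: [180.0, 0.0, -16.9]
force: [0.3, 0.2, -0.9]
opening: 0.0005
gripper_force: 0.0
```

Emit:
send_rows:
  deltas:
    - [[0,0,-0.04],0]
    - [[0,0,-0.08],0]
    - [[0,0,-0.12],0]
    - [[0,0,-0.12],0]
    - [[0,0,-0.12],0]

```text
clock: 89.77
tool_pos: [0.5094, -0.348, 0.2542]
orientation: [180.0, -0.3, -16.8]
force: [0.4, 0.2, -0.7]
opening: 0.0003
gripper_force: 0.0
```

Emit:
send_rows:
  deltas:
    - [[0,0,0],0]
    - [[0,0,0],0]
    - [[0,0,0],0]
    - [[0,0,0],0]
    - [[0,0,0],0]

```text
clock: 90.18
tool_pos: [0.5085, -0.3473, 0.2511]
orientation: [-180.0, 0.1, -16.8]
force: [0.6, 0.5, -0.1]
opening: 0.0006
gripper_force: 0.0
```

```bash
python3 - <<'E'
from h import *
cap(); s=ctrl.snapshot("top"); discs(s,z=.05,minc=.35)
o=ctrl.get_obs(); print(o["clock"],np.round(o["force"],1))
for X,T in ((.08,SW),(.04,lambda v:(v[...,0]>1.35*v[...,2])&(v[...,0]>90)),(0,BLUE),(-.04,GREEN),(-.08,YEL)):
    t=ctrl.snapshot("side"); c=proj(t,[np.r_[rk(X),.051]])[0]; m=T(t["color"].astype(float)); k=np.int32(c); sub=m[k[1]-16:k[1]+16,k[0]-9:k[0]+10]; r,q=np.where(sub); print(X,"n",len(r),"rows",r.min()-16,r.max()-16,"centroid",np.round([q.mean()-9,r.mean()-16],1))
E
```

```text
cap px 0 None None
0 [332.5 304.4]
0.2 [331.6 297.2]
0.3 [331.1 294.4]
0.4 [330.7 292.2]
0.45 [330.5 291.2]
disc_walnut 0.84 px [144. 188.] c [0.615 0.281] r 0.0327 rgb [64 42 30]
disc_walnut 0.71 px [389. 125.] c [ 0.7431 -0.2299] r 0.0668 rgb [125 121 117]
disc_cork 0.84 px [143. 206.] c [0.5731 0.2837] r 0.0339 rgb [131 101  75]
disc_blue 0.73 px [142. 226.] c [0.5349 0.2839] r 0.0326 rgb [ 63  96 124]
disc_green 0.88 px [316. 318.] c [ 0.3614 -0.0761] r 0.0304 rgb [107  54 143]
disc_green 0.82 px [137. 249.] c [0.4942 0.2878] r 0.032 rgb [49 85 67]
disc_green 0.74 px [267. 301.] c [0.3982 0.0199] r 0.0224 rgb [44 76 59]
disc_yellow 0.71 px [134. 269.] c [0.4528 0.2886] r 0.0324 rgb [163 137  47]
90.5833 [-0.5  0.  -0.2]
0.08 n 159 rows -11 13 centroid [0.9 0.9]
0.04 n 227 rows -13 9 centroid [ 1. -4.]
0 n 216 rows -13 13 centroid [ 1.4 -0.6]
-0.04 n 185 rows -13 13 centroid [ 1.1 -0.3]
-0.08 n 215 rows -13 14 centroid [ 0.6 -0.4]
```

```bash
python3 -c "
from plant import ctrl
print(ctrl.close_job())"
```

```text
the job is handed in; nothing more can be done
None
```

I handed the job in: all five discs stand in the rack, one to a bay (walnut, cork, blue, large green, yellow from far to near). I then held the stick about 0.4 rad to the left for roughly 2.5 s and backed off, but could not see it spring back because the arm was in the way. The small green disc, the purple disc, the mug and the clock were not moved, and the whole run took about 91 s.

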